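Rack the light-curing adhesive syringes and log the rack

TASK

Put every loose black adhesive syringe away in the shaded rack, one to a well, tip down and all the way to the bottom: there is no headroom to drop them in upright, so feed each tip in at a slant from the open front and straighten it under the shade. When all are in, take the code reader from its rest, point it squarely at the bar-code label on the front of the rack from about a hand's breadth away and hold it still for a good second, then lay it back in its rest the way it lay. Leave the other things on the bench where they are.

Things in the scene. Friction and masses are not known exactly. Their poses are not given: they have to be found in the camera images.
- syringe_0: black 10 ml syringe, 35 g, 130 mm long, lying. Origin under its middle, 9.5 mm below its long axis; +x toward the white tip cap, +z up. Barrel 18 mm dia from x = -50 to +35 mm, cone to +43, tip cap 8.4 mm dia to +65. Flange at x = -48.5: 3 mm long, 30 wide (y), 19 high, stops rolling. White tail cap 17 mm dia to -65. Weight near x = -5. May be absent (None)
- syringe_0_tip (a point): centre of the end of the tip cap of syringe_0
- syringe_1: one more such syringe, same size, frame and look as syringe_0; may be absent (None)
- syringe_1_tip (a point): centre of the end of the tip cap of syringe_1
- syringe_2: one more such syringe, same size, frame and look as syringe_0; may be absent (None)
- syringe_2_tip (a point): centre of the end of the tip cap of syringe_2
- syringe_3: one more such syringe, same size, frame and look as syringe_0; may be absent (None)
- syringe_3_tip (a point): centre of the end of the tip cap of syringe_3
- syringe_rack: fixed rack: aluminium block 64 (x) x 246 (y) x 62 mm high with 4 black-lined vertical wells in a row along y, under a grey sheet-steel light shade. Origin on the worktop under the row; -x is the open front, +z up. Shade: back wall 46 mm behind the row; roof underside 178 mm above the worktop, reaching 18 mm in front of the row, its lip up to 187 mm; ends open. No headroom for an upright syringe to enter
- well_0 (a point): centre of the mouth of well 0 (62 mm above the worktop; wells 60 mm apart along the rack's y, well 0 at +90 mm, well 3 at -90 mm); bore 24 mm in diameter with a 3 mm chamfer, 55 mm deep with a flat floor 7 mm above the worktop
- well_1 (a point): centre of the mouth of well 1 (62 mm above the worktop; wells 60 mm apart along the rack's y, well 0 at +90 mm, well 3 at -90 mm); bore 24 mm in diameter with a 3 mm chamfer, 55 mm deep with a flat floor 7 mm above the worktop
- well_2 (a point): centre of the mouth of well 2 (62 mm above the worktop; wells 60 mm apart along the rack's y, well 0 at +90 mm, well 3 at -90 mm); bore 24 mm in diameter with a 3 mm chamfer, 55 mm deep with a flat floor 7 mm above the worktop
- well_3 (a point): centre of the mouth of well 3 (62 mm above the worktop; wells 60 mm apart along the rack's y, well 0 at +90 mm, well 3 at -90 mm); bore 24 mm in diameter with a 3 mm chamfer, 55 mm deep with a flat floor 7 mm above the worktop
- label (a point): centre of the white bar-code label (58 mm wide, 34 mm high) on the front face of the rack's block, 31 mm above the worktop, facing the rack's -x; frame as the rack's
- scanner: loose code reader, 150 g, a stick 132 mm long: black handle 34 mm wide (y), 32 high, from x = -66 to +30 mm; grey head 38 wide, 34 high, from x = 24 to 64. Origin mid-underside, +x the way it looks, +z up
- window (a point): middle of the reader's window at its front end (65 mm ahead of the scanner's origin, 17 mm above its underside); the beam leaves along +x; frame as the scanner's
- rest: fixed grey charging rest of the reader: plate 150 (x) x 58 (y) x 6 mm, low cheeks (up to 17 mm above the worktop) at y = +-21 mm, from x = 37 to 67 mm at both ends, and end stops at x = +-69 mm. The reader lies between them, its +x along the rest's +x. Origin on the worktop under its middle
- rest_seat (a point): middle of the rest's top face (6 mm above the worktop), where the reader's origin lies when it is home
- open_handset_2: opened handset 104 x 47 x 8 mm, a bystander; origin at the middle of its underside
- solder_spool: small spool 34 mm across, 26 mm high, a bystander; origin at the middle of its underside
Not all that is in view belongs to the job. Leave any pink look-alike of the scanner alone.

How it is judged:
By the outcome, as a careful person would: the job done as asked, in the order asked, and still so for the second after the job is handed in, with the robot touching nothing.
Of syringe_0, syringe_1, syringe_2, syringe_3 only 3 to 4 are there at a start; the rules pass over those that are not, and their reading is None.
At some moment in a run one of syringe_0, syringe_1, syringe_2, syringe_3 may be knocked a few centimetres aside while the robot is not near it.
Once in a run the grip may slacken for a moment while it holds something.
It also fails if it takes over 192 s, if anything falls off the work surface, if the arm or the gripper's body presses on something with over 40 N, if the wrist force passes 120 N, or if a joint passes its speed limit or range.

ROBOT

A 7-joint arm with a two-finger parallel gripper is mounted at the origin on a cart in front of the work surface, level with it; the furniture and walls round the work are solid. World frame = base frame: x ahead of the robot, y to its left, z up, the work surface at z = 0. Lengths are in mm, angles in rad, forces in N, time in s.
With the tool pointing down it reaches from about 400 to 875 mm from the base axis. Payload 4.4 kg.
Tool frame: the origin (TCP) lies at the very end of the fingers, on their centre line; the grasp point (between the pads) lies 19 mm behind it; y points along the fingers, x is the direction in which the jaws open and shut, and the axes are right-handed (so a half turn about y gives the same grasp; the last joint's range is limited). The gripper opens to 85 mm and grips with 20 to 120 N. Pads are 22 mm wide; open, the fingers measure 114 mm over their backs; the gripper's body (76 mm by 85 mm) begins 54 mm behind the grasp point. The pads swing forward as they close: fully open they stand 13 mm farther back than shut.
Start: joints at [1.179, 0.628, 0.038, 1.517, -0.027, 0.996, -0.02], TCP at [208.071, -615.812, 231.313] pointing down, gripper open.
Joint ranges: [-3.06, 3.06], [-0.37, 2.12], [-1.25, 1.32], [0.18, 2.47], [-1.1, 4.24], [0.23, 1.98], [-2.94, 2.94]. Speed limits (rad/s): [2.57, 2.57, 3.14, 3.14, 3.14, 3.14, 3.14].

INTERFACE

Orientations are given as [roll, pitch, yaw] about the fixed x, y, z axes, in that order (R = Rz(yaw) Ry(pitch) Rx(roll)).
In Python, from cell import readout, eyes, finish_job gives the robot as it stands. The module is installed in compiled form; this text tells all that it offers.
- The arm moves only by the tool apply_moves, never from a script. Its argument "commands" is a list that holds one entry, the list of rows, each a list of 6 numbers: the shift along the tool's x, y, z in units of 0.04 m (1.0 is 0.04 m), then the turn, a rotation vector about the tool's x, y, z in units of 5 degrees (1.0 is 5 degrees). A call has 1 to 8 rows; each row shifts and turns the pose as measured when the row begins, along the tool's axes as they then stand; what a row does not reach is not made up. A row lasts 1/12 s, in which the tool goes at most 41.7 mm and 7.16 degrees, less where a joint would pass 70% of its speed; a pose out of reach is approached as far as the arm can. A call with a number of a shift or a turn outside -1 to 1 is refused whole. A call with a gripper value outside its range is refused whole. "claw" is the finger opening in mm, from 0 to 85.4, set as the call begins (left out, the last holds). The fingers move at their own pace and stop on an object; the grip force is fixed at half the most. Time passes only in rows, so rows that do not move let the fingers close. It gives the time, the measured TCP pose, the force and the opening at its end, in the units of the state.
- readout.read_state(): the state, without advancing time (a new reading comes with each control period).
- eyes.get_image(name): name is "scene" or "top"; returns a dict with "image" (480x640x3 uint8, red, green, blue), "mtx" (3x3 intrinsics, pixels), "rvec" (rotation vector, rad) and "tvec" (3), from world to camera coordinates, as OpenCV has them. Camera axes: x right, y down, z forward; pixel columns grow to the right and rows downward; lengths in mm; the calibration is good to about 2 mm. A picture is of the moment at which its call begins. There is no depth.
- finish_job(): hands the job in, once; it reports no verdict.
The state is a dict: "clock": time; "qpos": joint angles; "qd": joint speeds; "tau": joint torques, N m; "eef_pos": TCP position; "tool_rot": TCP orientation; "force": force on the tool from outside, world axes, zero at the start; "torque": the same for the moment, N m; "width": finger opening in mm.
Only numpy, scipy, OpenCV 4.12 (cv2) and the standard library are available. Lean on these libraries where they do the work, as an engineer would, in place of code of your own. Each camera call takes 0.05 s, during which the arm holds its last target. There are 200 camera calls.

## Working session

There is one attempt and no reset: what is moved stays moved. The work goes in short steps, Python scripts to look and compute and a tool call to move; the robot and the scene stay as the last step left them, time stands still between calls to the robot, and variables do not carry over. Pictures are saved under pics/ and viewed, about 12 in all and at most 16, crops included, and the job is handed in when it is done.

Besides the shell and the picture viewer there is one more tool, called in YAML: its name, and indented under it one key for each argument. apply_moves: Moves the arm, as the interface text tells. Shifts and turns lie within -1 to 1; 1 stands for 0.04 m of shift or 5 degrees of turn. Its arguments: {"type":"object","properties":{"commands":{"type":"array"},"claw":{"type":"number"}},"required":["commands"]}

```bash
mkdir -p pics
python3 - <<'E'
from cell import readout, eyes
import cv2,numpy as np
print(readout.read_state())
for n in ("scene","top"):
    d=eyes.get_image(n); cv2.imwrite(f"pics/{n}0.png",d["image"][:,:,::-1])
    R=cv2.Rodrigues(d["rvec"])[0]; print(n,d["mtx"].tolist(),(-R.T@np.ravel(d["tvec"])).round(1),R.round(3).tolist())
E
```

```text
{'clock': 0.0, 'qpos': array([ 1.17923501,  0.62933426,  0.03845961,  1.51835048, -0.02697372,
        0.99630872, -0.01998694]), 'qd': array([-4.01190659e-04,  2.52533291e-04,  1.20998766e-03, -1.05073332e-04,
        8.15957521e-04, -1.12647837e-03, -4.97157589e-05]), 'tau': array([ 4.04761204e-04, -5.63414204e+01,  1.22636586e+00, -1.93447924e+01,
        1.09062722e-02,  1.03802100e-02, -1.07304425e-05]), 'eef_pos': array([ 207.83267889, -615.22604589,  230.40271808]), 'tool_rot': array([-1.57085267,  0.00188155, -1.24502159]), 'force': array([-0.18450173, -0.06636419, -0.62519825]), 'torque': array([0.02677522, 0.0488371 , 0.00318069]), 'width': 85.69481755740158}
scene [[583.379416044909, 0.0, 316.88565655581056], [0.0, 583.379416044909, 245.8386874746108], [0.0, 0.0, 1.0]] [-320.5  642.  1056.5] [[-0.723, -0.691, 0.021], [-0.433, 0.429, -0.793], [0.539, -0.582, -0.609]]
top [[463.56684177429, 0.0, 320.7498327637053], [0.0, 463.56684177429, 232.42600028187596], [0.0, 0.0, 1.0]] [ 465.  -288.7 1328.5] [[0.001, -1.0, -0.004], [-0.998, -0.001, -0.069], [0.069, 0.004, -0.998]]
```

View pics/scene0.png

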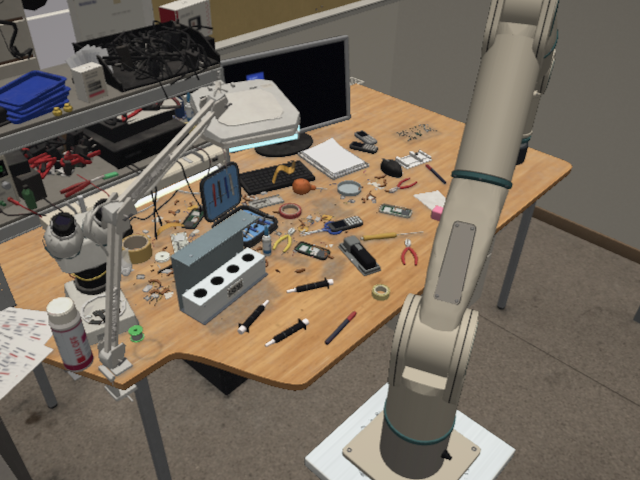

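View pics/top0.png

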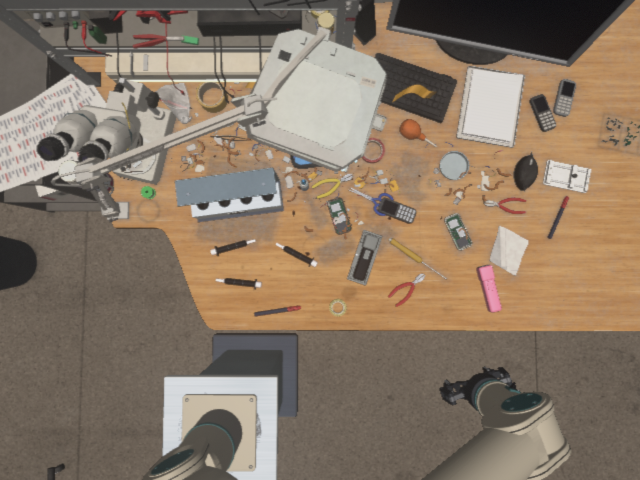

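```bash
python3 - <<'E'
import cv2
a=cv2.imread("pics/top0.png")[165:325,165:425]; b=cv2.imread("pics/scene0.png")[205:355,160:400]
cv2.imwrite("pics/topc.png",cv2.resize(a,None,fx=3,fy=3,interpolation=cv2.INTER_CUBIC))
cv2.imwrite("pics/scenec.png",cv2.resize(b,None,fx=3.3,fy=3.3,interpolation=cv2.INTER_CUBIC))
E
cat > h.py <<'E'
import numpy as np, cv2
from scipy.spatial.transform import Rotation as Ro
from cell import readout, eyes
def ray(d,uv,z):
    "pixels -> world points on plane z"
    uv=np.array(uv,float).reshape(-1,1,2)
    n=cv2.undistortPoints(uv,d["mtx"],None).reshape(-1,2)
    R=cv2.Rodrigues(d["rvec"])[0]; c=-R.T@np.ravel(d["tvec"])
    v=np.c_[n,np.ones(len(n))]@R
    return c+v*((z-c[2])/v[:,2])[:,None]
def proj(d,P):
    return cv2.projectPoints(np.array(P,float).reshape(-1,1,3),d["rvec"],d["tvec"],d["mtx"],None)[0].reshape(-1,2)
def blobs(mask,lo,hi,box=None):
    "(area, centroid, contour) of blobs with lo<area<hi inside box u0,v0,u1,v1"
    out=[]
    for c in cv2.findContours(mask.astype(np.uint8),cv2.RETR_EXTERNAL,cv2.CHAIN_APPROX_NONE)[0]:
        p=c.reshape(-1,2); m=p.mean(0); a=cv2.contourArea(c)
        if lo<a<hi and (box is None or (box[0]<m[0]<box[2] and box[1]<m[1]<box[3])): out.append((a,m,p))
    return out
def frame(appr,jaw):
    "tool rotation with y=appr, x~jaw"
    y=np.array(appr,float); y/=np.linalg.norm(y); x=np.array(jaw,float); x-=y*(x@y); x/=np.linalg.norm(x)
    return Ro.from_matrix(np.c_[x,y,np.cross(x,y)])
def go(p,R):
    "print shift (units) and turn (units) from the present pose, tool axes; picks the nearer half-turn"
    s=readout.read_state(); C=Ro.from_euler("xyz",s["tool_rot"])
    d=C.inv().apply(np.array(p)-s["eef_pos"])/40
    for Q in (R,R*Ro.from_euler("y",np.pi)):
        r=np.degrees((C.inv()*Q).as_rotvec())/5
        print("shift",d.round(2),"turn",r.round(2),"rows>=",max(np.linalg.norm(d),np.linalg.norm(r)).round(1))
E
```

```text
(no output)
```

View pics/topc.png

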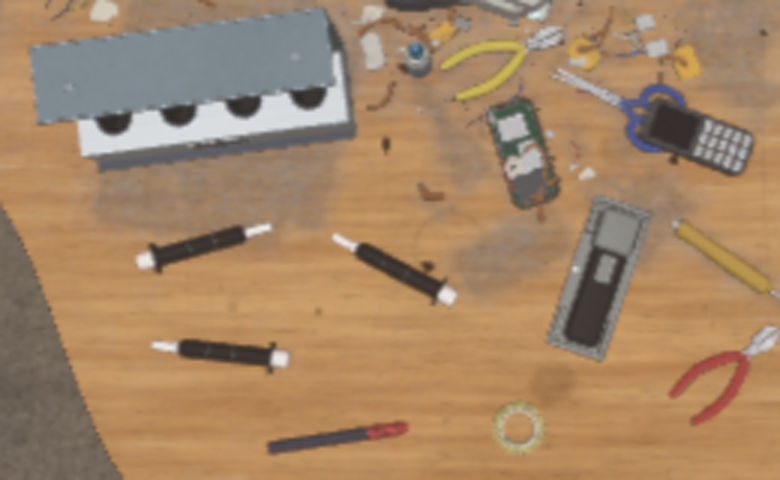

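View pics/scenec.png

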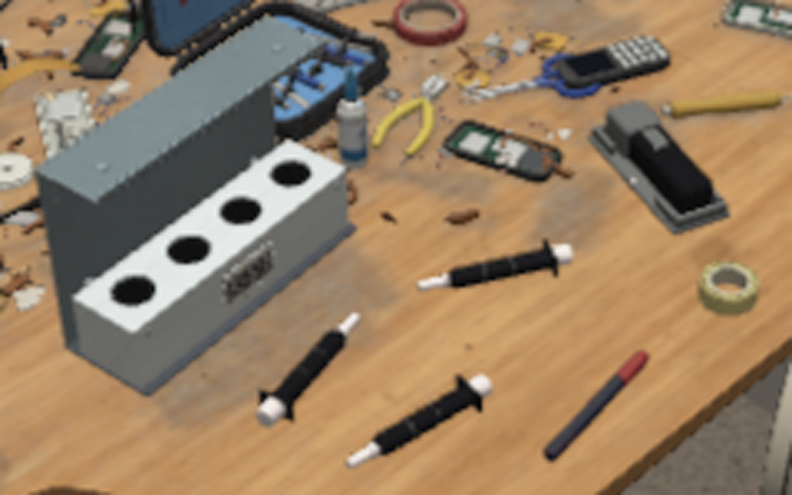

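```bash
cat > see.py <<'E'
from h import *
def syringes(n="top",box=(170,215,335,300),skip=()):
    d=eyes.get_image(n); im=d["image"].astype(int); g=im.max(2)
    out=[]
    for a,m,p in blobs(g<62,40,700,box):
        mu=p.mean(0); ax=np.linalg.svd(p-mu)[2][0]
        if np.ptp((p-mu)@ax)<14: continue
        # white caps beyond both ends; tail cap is the wide one
        out.append((a,mu,ax,np.ptp((p-mu)@ax)))
    return d,out
E
python3 - <<'E'
from see import *
d,o=syringes()
white=lambda im:(im.min(2)>150)&(np.ptp(im,axis=2)<40)
im=d["image"].astype(int)
for a,m,ax,L in o:
    print("blk",a,m.round(1),ax.round(2),round(L,1))
    w=white(im); 
    for A,M,p in blobs(w,3,150,(m[0]-35,m[1]-35,m[0]+35,m[1]+35)): print("   white",A,M.round(1))
T=lambda q:(np.array(q)/3+165)
S={"A":((269,228),(147,261)),"B":((336,238),(452,297)),"C":((155,345),(286,357))}
for k,(t,e) in S.items():
    P=ray(d,[T(t),T(e)],9); v=P[0]-P[1]; print(k,P.round(0)[:,:2].tolist(),"len",np.linalg.norm(v).round(0),"yaw",np.degrees(np.arctan2(v[1],v[0])).round(1))
ds=eyes.get_image("scene"); i2=ds["image"].astype(int)
W=[]
for a,m,p in blobs(i2.max(2)<60,40,250,(190,245,260,305)): 
    (c,_,_)=cv2.fitEllipse(p.astype(np.float32)); print("well",a,c); W.append(c)
P=ray(ds,W,62); print(P.round(1))
q=P[np.argsort(P[:,1])]; v=q[-1]-q[0]; print("rack yaw(+y dir) ",np.degrees(np.arctan2(-v[0],v[1])).round(2), np.linalg.norm(np.diff(q,axis=0),axis=1).round(1))
# scanner rest corners
C=[T(x) for x in ((598,197),(651,211),(604,360),(549,343))]
P=ray(d,C,6);print("rest",P.round(0)[:,:2].tolist(),P.mean(0).round(1)); 
for i in range(4): e=P[(i+1)%4]-P[i]; print(np.linalg.norm(e).round(0),np.degrees(np.arctan2(e[1],e[0])).round(1))
E
```

```text
A [[532.0, -95.0], [501.0, 21.0]] len 120.0 yaw -74.8
B [[523.0, -158.0], [467.0, -269.0]] len 124.0 yaw 63.2
C [[421.0, 12.0], [410.0, -112.0]] len 125.0 yaw 84.9
well 61.0 (200.18145751953125, 292.6788024902344)
well 55.5 (216.7908935546875, 280.3926086425781)
well 49.0 (232.53799438476562, 268.5766906738281)
well 45.0 (247.76365661621094, 257.2579345703125)
[[ 631.7   41.1   62. ]
 [ 639.3  -17.9   62. ]
 [ 647.5  -77.2   62. ]
 [ 655.5 -137.2   62. ]]
rack yaw(+y dir)  7.6 [60.5 59.9 59.5]
rest [[562.0, -408.0], [549.0, -458.0], [408.0, -412.0], [424.0, -361.0]] [ 485.5 -409.7    6. ]
52.0 -104.8
148.0 162.1
54.0 72.9
146.0 -18.8
```

```bash
cat >> h.py <<'E'
RX=np.array([np.cos(np.radians(7.6)),np.sin(np.radians(7.6)),0]); RY=np.array([-RX[1],RX[0],0]); Z=np.array([0,0,1.])
WELL={0:np.array([631.7,41.1,62]),1:np.array([639.6,-18.3,62]),2:np.array([647.5,-77.7,62]),3:np.array([655.5,-137.2,62])}
def plan(p,R,n=8,near=None):
    "rows (2 decimals) of a straight move to p,R in n rows, worked out from the present pose"
    s=readout.read_state(); C=Ro.from_euler("xyz",s["tool_rot"]); p0=s["eef_pos"]
    Q=min((R,R*Ro.from_euler("y",np.pi)),key=lambda q:(C.inv()*q).magnitude()) if near is None else R
    rv=(C.inv()*Q).as_rotvec(); T=[]
    for i in range(n):
        Ci=C*Ro.from_rotvec(rv*i/n); T.append(np.r_[Ci.inv().apply((np.array(p)-p0)/n)/40,np.degrees(rv/n)/5].round(2))
    print("t",round(s["clock"],2),"q",s["qpos"].round(2).tolist(),"F",s["force"].round(1).tolist(),"w",round(s["width"],1),"max",np.abs(T).max())
    for i in range(0,n,8): print(str([t.tolist() for t in T[i:i+8]]).replace(" ",""))
def pickpose(c,t,s=-0.03e3,phi=13,z=6.,back=0):
    "TCP pose to grip syringe (axis point c under middle, unit tip dir t) at axial station s; back = standoff along the approach"
    t=np.r_[np.array(t)[:2],0]; t/=np.linalg.norm(t); f=np.radians(phi)
    a=-Z*np.cos(f)+t*np.sin(f); p=np.r_[np.array(c)[:2]+t[:2]*s,z]-a*back
    return p,frame(a,np.cross(Z,t))
E
python3 - <<'E'
from see import *
d=eyes.get_image("top"); im=d["image"].astype(int)
for a,m,p in blobs((im.max(2)<100),60,600,(170,215,335,300)):
    r=cv2.minAreaRect(p.astype(np.float32)); P=ray(d,[r[0]],9.5)[0]
    ax=np.linalg.svd(p-p.mean(0))[2][0]; Q=ray(d,[r[0],np.array(r[0])+ax*20],9.5); v=Q[1]-Q[0]
    print(a,np.round(r[0],1),np.round(r[1],1),P.round(1),"yaw",np.degrees(np.arctan2(v[1],v[0])).round(1))
p,R=pickpose((516,-37),(np.cos(np.radians(-75)),np.sin(np.radians(-75))),back=120)
print(p); plan(p,R,24)
E
```

```text
142.5 [240.3 282. ] [31.   6.4] [415.8 -55.3   9.5] yaw -95.4
143.5 [297.2 254.6] [30.5  5.8] [ 493.7 -216.3    9.5] yaw -117.6
147.5 [231.  246.8] [ 8.5 30.9] [515.4 -27.5   9.5] yaw 106.4
[501.2488346   18.05209875 122.92440777]
t 0.25 q [1.18, 0.63, 0.04, 1.52, -0.03, 1.0, -0.02] F [0.1, -0.1, -0.1] w 85.7 max 0.74
[[-0.53,0.11,0.5,-0.09,-0.72,-0.08],[-0.5,0.11,0.53,-0.09,-0.72,-0.08],[-0.46,0.1,0.56,-0.09,-0.72,-0.08],[-0.43,0.09,0.59,-0.09,-0.72,-0.08],[-0.39,0.08,0.62,-0.09,-0.72,-0.08],[-0.35,0.08,0.64,-0.09,-0.72,-0.08],[-0.31,0.07,0.66,-0.09,-0.72,-0.08],[-0.27,0.06,0.68,-0.09,-0.72,-0.08]]
[[-0.23,0.05,0.7,-0.09,-0.72,-0.08],[-0.18,0.05,0.71,-0.09,-0.72,-0.08],[-0.14,0.04,0.72,-0.09,-0.72,-0.08],[-0.09,0.03,0.73,-0.09,-0.72,-0.08],[-0.05,0.03,0.73,-0.09,-0.72,-0.08],[-0.0,0.02,0.74,-0.09,-0.72,-0.08],[0.04,0.02,0.73,-0.09,-0.72,-0.08],[0.09,0.01,0.73,-0.09,-0.72,-0.08]]
[[0.14,0.01,0.72,-0.09,-0.72,-0.08],[0.18,0.0,0.71,-0.09,-0.72,-0.08],[0.22,-0.0,0.7,-0.09,-0.72,-0.08],[0.27,-0.01,0.69,-0.09,-0.72,-0.08],[0.31,-0.01,0.67,-0.09,-0.72,-0.08],[0.35,-0.01,0.65,-0.09,-0.72,-0.08],[0.39,-0.01,0.62,-0.09,-0.72,-0.08],[0.43,-0.01,0.6,-0.09,-0.72,-0.08]]
```

apply_moves:
  commands:
    - [[-0.53,0.11,0.5,-0.09,-0.72,-0.08],[-0.5,0.11,0.53,-0.09,-0.72,-0.08],[-0.46,0.1,0.56,-0.09,-0.72,-0.08],[-0.43,0.09,0.59,-0.09,-0.72,-0.08],[-0.39,0.08,0.62,-0.09,-0.72,-0.08],[-0.35,0.08,0.64,-0.09,-0.72,-0.08],[-0.31,0.07,0.66,-0.09,-0.72,-0.08],[-0.27,0.06,0.68,-0.09,-0.72,-0.08]]
  claw: 50

```text
clock: 0.92
eef_pos: [301.2, -404.5, 191.4]
tool_rot: [-1.656, -0.044, -0.732]
force: [1.3, 0.0, -0.4]
width: 50.2
```

apply_moves:
  commands:
    - [[-0.23,0.05,0.7,-0.09,-0.72,-0.08],[-0.18,0.05,0.71,-0.09,-0.72,-0.08],[-0.14,0.04,0.72,-0.09,-0.72,-0.08],[-0.09,0.03,0.73,-0.09,-0.72,-0.08],[-0.05,0.03,0.73,-0.09,-0.72,-0.08],[0.0,0.02,0.74,-0.09,-0.72,-0.08],[0.04,0.02,0.73,-0.09,-0.72,-0.08],[0.09,0.01,0.73,-0.09,-0.72,-0.08]]

```text
clock: 1.58
eef_pos: [398.0, -181.6, 151.7]
tool_rot: [-1.744, -0.04, -0.201]
force: [1.2, -0.8, 0.0]
width: 50.1
```

Run:
```python
from h import *
p,R=pickpose((517,-34.5),(np.cos(np.radians(-73.6)),np.sin(np.radians(-73.6))),back=120)
s=readout.read_state();print(s["eef_pos"],s["tool_rot"]);plan(p,R,12)
```

```text
[ 398.04847042 -181.63862263  151.68517744] [-1.74426132 -0.03999991 -0.20132738]
t 1.58 q [0.24, 0.45, -0.03, 2.23, 0.43, 0.45, -0.37] F [1.2, -0.8, 0.0] w 50.1 max 0.46
[[0.12,-0.01,0.46,-0.04,-0.46,-0.06],[0.14,-0.02,0.45,-0.04,-0.46,-0.06],[0.16,-0.02,0.45,-0.04,-0.46,-0.06],[0.18,-0.02,0.44,-0.04,-0.46,-0.06],[0.2,-0.02,0.43,-0.04,-0.46,-0.06],[0.21,-0.02,0.42,-0.04,-0.46,-0.06],[0.23,-0.02,0.42,-0.04,-0.46,-0.06],[0.25,-0.02,0.41,-0.04,-0.46,-0.06]]
[[0.26,-0.02,0.4,-0.04,-0.46,-0.06],[0.28,-0.02,0.38,-0.04,-0.46,-0.06],[0.29,-0.02,0.37,-0.04,-0.46,-0.06],[0.31,-0.02,0.36,-0.04,-0.46,-0.06]]
```

Run:
```python
from h import *
a=np.radians(62.4)
p,R=pickpose((497,-210),(np.cos(a),np.sin(a)),back=70)
print(p);plan(p,R,8)
```

```text
[ 475.80579374 -250.54077744   74.20590453]
t 1.58 q [0.24, 0.45, -0.03, 2.23, 0.43, 0.45, -0.37] F [1.2, -0.8, 0.0] w 50.1 max 0.56
[[0.27,0.28,-0.12,0.56,0.41,0.05],[0.28,0.27,-0.12,0.56,0.41,0.05],[0.28,0.26,-0.12,0.56,0.41,0.05],[0.29,0.26,-0.13,0.56,0.41,0.05],[0.29,0.25,-0.13,0.56,0.41,0.05],[0.3,0.24,-0.13,0.56,0.41,0.05],[0.3,0.23,-0.13,0.56,0.41,0.05],[0.31,0.23,-0.13,0.56,0.41,0.05]]
```

apply_moves:
  commands:
    - [[0.27,0.28,-0.12,0.56,0.41,0.05],[0.28,0.27,-0.12,0.56,0.41,0.05],[0.28,0.26,-0.12,0.56,0.41,0.05],[0.29,0.26,-0.13,0.56,0.41,0.05],[0.29,0.25,-0.13,0.56,0.41,0.05],[0.3,0.24,-0.13,0.56,0.41,0.05],[0.3,0.23,-0.13,0.56,0.41,0.05],[0.31,0.23,-0.13,0.56,0.41,0.05]]

```text
clock: 2.25
eef_pos: [496.5, -219.4, 73.0]
tool_rot: [-1.32, -0.001, -0.43]
force: [0.3, 0.0, 0.3]
width: 49.8
```

Run:
```python
from h import *
a=np.radians(62.4)
p,R=pickpose((497,-210),(np.cos(a),np.sin(a)),z=7)
print(p);plan(p,R,6)
d=eyes.get_image("scene");cv2.imwrite("pics/s1.png",cv2.resize(d["image"][220:380,220:420,::-1],None,fx=3,fy=3))
```

```text
[ 483.10111895 -236.58610738    7.        ]
t 2.25 q [0.8, 0.77, -0.42, 1.93, 0.08, 0.51, -0.02] F [0.3, 0.0, 0.3] w 49.8 max 0.25
[[-0.02,0.24,-0.15,-0.05,0.1,-0.02],[-0.02,0.24,-0.15,-0.05,0.1,-0.02],[-0.02,0.25,-0.15,-0.05,0.1,-0.02],[-0.02,0.25,-0.15,-0.05,0.1,-0.02],[-0.02,0.25,-0.15,-0.05,0.1,-0.02],[-0.02,0.25,-0.15,-0.05,0.1,-0.02]]
```

View pics/s1.png

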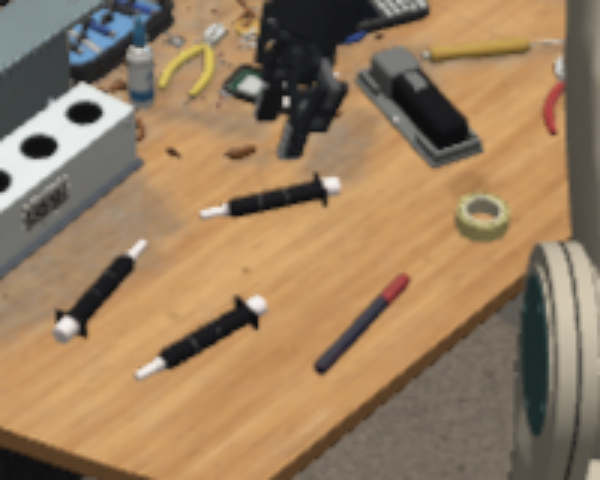

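apply_moves:
  commands:
    - [[-0.03,0.1,-0.3,-0.1,0.2,-0.04],[-0.03,0.1,-0.3,-0.1,0.2,-0.04],[-0.03,0.15,-0.3,-0.1,0.2,-0.04],[-0.02,0.25,0,0,0,0],[0,0.25,0,0,0,0],[0,0.2,0,0,0,0],[0,0,0,0,0,0]]

```text
clock: 2.88
eef_pos: [478.0, -248.2, 15.1]
tool_rot: [-1.351, 0.004, -0.499]
force: [0.3, -0.2, -0.2]
width: 50.1
```

Run:
```python
from h import *
a=np.radians(62.4)
p,R=pickpose((497,-210),(np.cos(a),np.sin(a)),z=7)
print(p,readout.read_state()["eef_pos"]);plan(p,R,2)
```

```text
[ 483.10111895 -236.58610738    7.        ] [ 477.99547885 -248.19900982   15.12044017]
t 2.88 q [0.79, 0.85, -0.35, 1.96, 0.1, 0.39, -0.04] F [0.3, -0.2, -0.2] w 50.1 max 0.13
[[-0.01,0.13,0.13,0.04,-0.1,-0.0],[-0.01,0.13,0.13,0.04,-0.1,-0.0]]
```

apply_moves:
  commands:
    - [[0,0.15,0.15,0,-0.1,0],[0,0.15,0.12,0,-0.1,0],[0,0,0,0,0,0]]

```text
clock: 3.13
eef_pos: [485.7, -233.0, 5.0]
tool_rot: [-1.35, -0.0, -0.476]
force: [0.3, -0.9, -0.1]
width: 50.3
```

apply_moves:
  commands:
    - [[0,0,0,0,0,0],[0,0,0,0,0,0],[0,0,0,0,0,0],[0,0,0,0,0,0],[0,0,0,0,0,0],[0,0,0,0,0,0]]
  claw: 8

```text
clock: 3.63
eef_pos: [487.2, -232.3, 6.2]
tool_rot: [-1.35, -0.003, -0.474]
force: [-0.5, 0.6, -0.9]
width: 15.4
```

apply_moves:
  commands:
    - [[0,-0.3,0,0,0,0],[0,-0.6,0,0,0,0],[0,-0.8,0,0,0,0],[0,-0.8,0,0,0,0],[0,-0.8,0,0,0,0],[0,-0.4,0,0,0,0]]

```text
clock: 4.13
eef_pos: [468.2, -260.8, 155.6]
tool_rot: [-1.349, 0.007, -0.473]
force: [0.2, 0.4, -0.9]
width: 15.5
```

Run:
```python
from h import *
d=eyes.get_image("scene");cv2.imwrite("pics/s2.png",cv2.resize(d["image"][180:380,180:420,::-1],None,fx=3,fy=3))
print(readout.read_state()["qpos"].round(2))
```

```text
[ 0.89  0.62 -0.44  1.88  0.05  0.7   0.01]
```

View pics/s2.png

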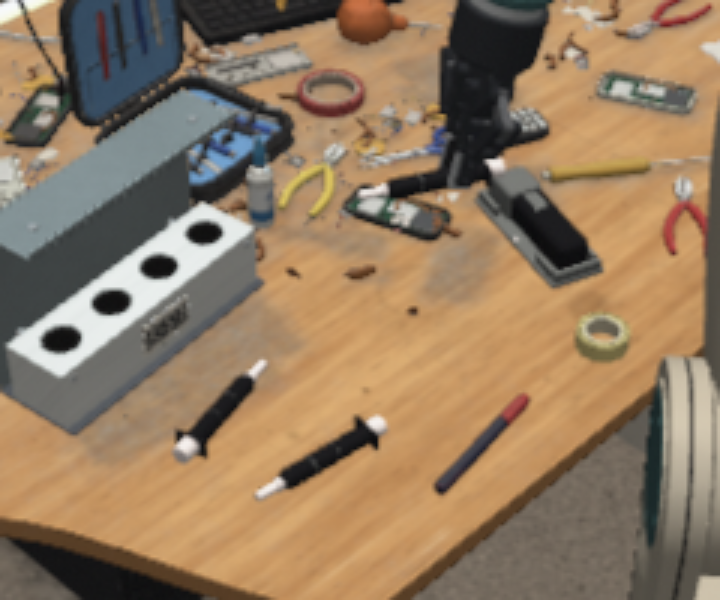

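```bash
cat >> h.py <<'E'
def slant(theta,psi=7.6,phi=12.6):
    "tool rotation with the held syringe tip down, tail leaning back theta deg against heading psi; tool z near the tip direction"
    f,th=np.radians([phi,theta]); h=np.array([np.cos(np.radians(psi)),np.sin(np.radians(psi)),0])
    t=np.sin(th)*h-np.cos(th)*Z; n=np.cos(th)*h+np.sin(th)*Z
    a=n*np.cos(f)+t*np.sin(f); return frame(a,np.cross(n,t)),t,n
E
python3 - <<'E'
from h import *
plan((470,-230,230),slant(0,-70)[0],24,near=1)
E
```

```text
t 4.18 q [0.89, 0.62, -0.44, 1.88, 0.05, 0.7, 0.01] F [-0.3, -0.1, 2.1] w 15.5 max 0.7
[[-0.01,-0.07,0.05,-0.7,-0.37,-0.23],[-0.01,-0.07,0.04,-0.7,-0.37,-0.23],[-0.01,-0.07,0.04,-0.7,-0.37,-0.23],[-0.01,-0.08,0.03,-0.7,-0.37,-0.23],[-0.0,-0.08,0.03,-0.7,-0.37,-0.23],[-0.0,-0.08,0.02,-0.7,-0.37,-0.23],[0.0,-0.08,0.02,-0.7,-0.37,-0.23],[0.0,-0.08,0.01,-0.7,-0.37,-0.23]]
[[0.01,-0.08,0.01,-0.7,-0.37,-0.23],[0.01,-0.08,0.0,-0.7,-0.37,-0.23],[0.01,-0.08,-0.0,-0.7,-0.37,-0.23],[0.01,-0.08,-0.01,-0.7,-0.37,-0.23],[0.01,-0.08,-0.01,-0.7,-0.37,-0.23],[0.01,-0.08,-0.02,-0.7,-0.37,-0.23],[0.01,-0.08,-0.02,-0.7,-0.37,-0.23],[0.01,-0.08,-0.03,-0.7,-0.37,-0.23]]
[[0.02,-0.07,-0.03,-0.7,-0.37,-0.23],[0.02,-0.07,-0.04,-0.7,-0.37,-0.23],[0.02,-0.07,-0.04,-0.7,-0.37,-0.23],[0.02,-0.07,-0.05,-0.7,-0.37,-0.23],[0.02,-0.06,-0.05,-0.7,-0.37,-0.23],[0.01,-0.06,-0.06,-0.7,-0.37,-0.23],[0.01,-0.06,-0.06,-0.7,-0.37,-0.23],[0.01,-0.05,-0.06,-0.7,-0.37,-0.23]]
```

apply_moves:
  commands:
    - [[-0.01,-0.07,0.04,-0.7,-0.37,-0.23],[-0.01,-0.07,0.04,-0.7,-0.37,-0.23],[-0.01,-0.07,0.04,-0.7,-0.37,-0.23],[-0.01,-0.08,0.03,-0.7,-0.37,-0.23],[0,-0.08,0.03,-0.7,-0.37,-0.23],[0,-0.08,0.02,-0.7,-0.37,-0.23],[0,-0.08,0.02,-0.7,-0.37,-0.23],[0,-0.08,0.01,-0.7,-0.37,-0.23]]

```text
clock: 4.85
eef_pos: [467.6, -262.2, 192.2]
tool_rot: [-1.887, -0.166, -0.219]
force: [0.5, 0.2, -0.8]
width: 15.3
```

apply_moves:
  commands:
    - [[0.01,-0.08,0.01,-0.7,-0.37,-0.23],[0.01,-0.08,0,-0.7,-0.37,-0.23],[0.01,-0.08,0,-0.7,-0.37,-0.23],[0.01,-0.08,0,-0.7,-0.37,-0.23],[0.01,-0.08,-0.01,-0.7,-0.37,-0.23],[0.01,-0.08,-0.02,-0.7,-0.37,-0.23],[0.01,-0.08,-0.02,-0.7,-0.37,-0.23],[0.01,-0.08,-0.03,-0.7,-0.37,-0.23]]

```text
clock: 5.52
eef_pos: [471.0, -247.7, 224.6]
tool_rot: [-2.453, -0.172, 0.104]
force: [-0.8, 0.2, -0.9]
width: 15.5
```

Run:
```python
from h import *
print(readout.read_state()["eef_pos"])
plan((470,-230,230),slant(0,-70)[0],8,near=1)
plan((500,-200,230),slant(0,-40)[0],16,near=1)
```

```text
[ 470.9959235  -247.7463721   224.56777742]
t 5.52 q [-0.44, 0.61, 0.48, 2.31, 1.46, 0.61, -1.41] F [-0.8, 0.2, -0.9] w 15.5 max 0.64
[[0.01,-0.05,0.02,-0.64,-0.38,-0.21],[0.01,-0.05,0.02,-0.64,-0.38,-0.21],[0.01,-0.06,0.02,-0.64,-0.38,-0.21],[0.01,-0.06,0.01,-0.64,-0.38,-0.21],[0.01,-0.06,0.01,-0.64,-0.38,-0.21],[0.01,-0.06,0.01,-0.64,-0.38,-0.21],[0.01,-0.06,0.0,-0.64,-0.38,-0.21],[0.02,-0.06,-0.0,-0.64,-0.38,-0.21]]
t 5.52 q [-0.44, 0.61, 0.48, 2.31, 1.46, 0.61, -1.41] F [-0.8, 0.2, -0.9] w 15.5 max 0.44
[[0.05,-0.05,0.04,-0.27,-0.35,-0.44],[0.06,-0.05,0.04,-0.27,-0.35,-0.44],[0.06,-0.05,0.04,-0.27,-0.35,-0.44],[0.06,-0.05,0.04,-0.27,-0.35,-0.44],[0.07,-0.05,0.03,-0.27,-0.35,-0.44],[0.07,-0.05,0.03,-0.27,-0.35,-0.44],[0.07,-0.04,0.03,-0.27,-0.35,-0.44],[0.07,-0.04,0.02,-0.27,-0.35,-0.44]]
[[0.08,-0.04,0.02,-0.27,-0.35,-0.44],[0.08,-0.04,0.02,-0.27,-0.35,-0.44],[0.08,-0.03,0.01,-0.27,-0.35,-0.44],[0.08,-0.03,0.01,-0.27,-0.35,-0.44],[0.08,-0.03,0.01,-0.27,-0.35,-0.44],[0.08,-0.02,0.0,-0.27,-0.35,-0.44],[0.09,-0.02,0.0,-0.27,-0.35,-0.44],[0.09,-0.02,-0.0,-0.27,-0.35,-0.44]]
```

```bash
cat >> h.py <<'E'
def tcp_for_tip(tip,theta,psi=7.6,phi=12.6,L=90,e=3.4):
    R,t,n=slant(theta,psi,phi); a=R.apply([0,1,0]); return np.array(tip)-L*t+e*a, R
E
python3 - <<'E'
from h import *
p,R=tcp_for_tip(WELL[3]-60*RX+30*Z,24); print(p)
plan(p,R,24,near=1)
E
```

```text
[ 563.04598033 -149.536       174.89112615]
t 5.52 q [-0.44, 0.61, 0.48, 2.31, 1.46, 0.61, -1.41] F [-0.8, 0.2, -0.9] w 15.5 max 0.73
[[0.1,-0.03,0.11,-0.26,-0.25,-0.73],[0.1,-0.02,0.11,-0.26,-0.25,-0.73],[0.1,-0.02,0.11,-0.26,-0.25,-0.73],[0.11,-0.01,0.1,-0.26,-0.25,-0.73],[0.11,-0.01,0.1,-0.26,-0.25,-0.73],[0.11,-0.01,0.1,-0.26,-0.25,-0.73],[0.11,-0.0,0.1,-0.26,-0.25,-0.73],[0.12,0.0,0.09,-0.26,-0.25,-0.73]]
[[0.12,0.01,0.09,-0.26,-0.25,-0.73],[0.12,0.02,0.09,-0.26,-0.25,-0.73],[0.12,0.02,0.09,-0.26,-0.25,-0.73],[0.12,0.03,0.08,-0.26,-0.25,-0.73],[0.12,0.03,0.08,-0.26,-0.25,-0.73],[0.12,0.04,0.08,-0.26,-0.25,-0.73],[0.12,0.04,0.08,-0.26,-0.25,-0.73],[0.12,0.05,0.08,-0.26,-0.25,-0.73]]
[[0.12,0.06,0.08,-0.26,-0.25,-0.73],[0.11,0.06,0.08,-0.26,-0.25,-0.73],[0.11,0.07,0.07,-0.26,-0.25,-0.73],[0.11,0.07,0.07,-0.26,-0.25,-0.73],[0.1,0.08,0.07,-0.26,-0.25,-0.73],[0.1,0.08,0.07,-0.26,-0.25,-0.73],[0.1,0.09,0.07,-0.26,-0.25,-0.73],[0.09,0.09,0.07,-0.26,-0.25,-0.73]]
```

apply_moves:
  commands:
    - [[0.05,-0.02,0.05,-0.26,-0.25,-0.73],[0.05,-0.02,0.05,-0.26,-0.25,-0.73],[0.1,-0.02,0.1,-0.26,-0.25,-0.73],[0.1,-0.01,0.1,-0.26,-0.25,-0.73],[0.1,-0.01,0.1,-0.26,-0.25,-0.73],[0.1,-0.01,0.1,-0.26,-0.25,-0.73],[0.1,0,0.1,-0.26,-0.25,-0.73],[0.1,0,0.09,-0.26,-0.25,-0.73]]

```text
clock: 6.18
eef_pos: [503.9, -219.5, 168.8]
tool_rot: [-2.615, -0.126, 0.463]
force: [-0.2, -0.5, -2.5]
width: 15.3
```

apply_moves:
  commands:
    - [[0.12,0.01,0.09,-0.26,-0.25,-0.73],[0.12,0.02,0.09,-0.26,-0.25,-0.73],[0.12,0.02,0.09,-0.26,-0.25,-0.73],[0.12,0.03,0.08,-0.26,-0.25,-0.73],[0.12,0.03,0.08,-0.26,-0.25,-0.73],[0.12,0.04,0.08,-0.26,-0.25,-0.73],[0.12,0.04,0.08,-0.26,-0.25,-0.73],[0.12,0.05,0.08,-0.26,-0.25,-0.73]]

```text
clock: 6.85
eef_pos: [604.5, -176.9, 112.4]
tool_rot: [-2.78, -0.144, 0.912]
force: [0.2, -0.6, -0.1]
width: 15.4
```

Run:
```python
from h import *
print(readout.read_state()["eef_pos"])
p,R=tcp_for_tip(WELL[3]-60*RX+30*Z,24); print(p)
plan(p,R,8,near=1)
```

```text
[ 604.45083624 -176.85349617  112.39811136]
[ 563.04598033 -149.536       174.89112615]
t 6.85 q [0.39, 1.27, -0.73, 2.47, 2.49, 1.98, -1.41] F [0.2, -0.6, -0.1] w 15.4 max 1.12
[[0.02,-0.21,-0.13,-0.68,-0.29,-1.12],[0.03,-0.2,-0.14,-0.68,-0.29,-1.12],[0.05,-0.19,-0.15,-0.68,-0.29,-1.12],[0.06,-0.18,-0.17,-0.68,-0.29,-1.12],[0.08,-0.16,-0.18,-0.68,-0.29,-1.12],[0.09,-0.14,-0.19,-0.68,-0.29,-1.12],[0.09,-0.12,-0.2,-0.68,-0.29,-1.12],[0.1,-0.1,-0.21,-0.68,-0.29,-1.12]]
```

```bash
cat > fk.py <<'E'
from h import *
from scipy.optimize import least_squares
D=[([1.17923501,.62933426,.03845961,1.51835048,-.02697372,.99630872,-.01998694],[207.83,-615.23,230.4],[-1.57085,.00188,-1.24502]),
([.24,.45,-.03,2.23,.43,.45,-.37],[398.05,-181.64,151.69],[-1.74426,-.04,-.20133]),
([.8,.77,-.42,1.93,.08,.51,-.02],[496.5,-219.4,73],[-1.32,-.001,-.43]),
([.79,.85,-.35,1.96,.1,.39,-.04],[478,-248.2,15.12],[-1.351,.004,-.499]),
([.89,.62,-.44,1.88,.05,.7,.01],[468.2,-260.8,155.6],[-1.349,.007,-.473]),
([-.44,.61,.48,2.31,1.46,.61,-1.41],[471,-247.75,224.57],[-2.453,-.172,.104]),
([.39,1.27,-.73,2.47,2.49,1.98,-1.41],[604.45,-176.85,112.4],[-2.78,-.144,.912])]
TOOL=Ro.from_matrix([[0,0,-1],[1,0,0],[0,1,0]])  # placeholder, fitted by a rotation after
def fk(q,P,c=None):
    d0,d1,d2,d3,a1,a2,a3=P[:7]; ax="zyzyzyz"
    R=Ro.identity(); p=np.array([0,0,d0]); 
    for i in range(7):
        R=R*Ro.from_euler(ax[i],q[i]*(-1 if i%2==0 else 1))
        if i==2: p=p+R.apply([a1,0,d1])
        if i==4: p=p+R.apply([a2,0,d2])
        if i==6: p=p+R.apply([a3,0,d3])
    return p,R
E
python3 - <<'E'
from fk import *
for q,p,r in D: print((fk(q,[0]*7)[1].inv()*Ro.from_euler("xyz",r)).as_matrix().round(2).tolist())
f=lambda P:np.concatenate([fk(q,P)[0]-p for q,p,r in D])
r=least_squares(f,[300,300,300,250,0,0,0]); print(r.x.round(1),r.fun.round(0))
E
```

```text
Traceback (most recent call last):
  File "fk.py", line 10, in <module>
    TOOL=Ro.from_matrix([[0,0,-1],[1,0,0],[0,1,0]])  # placeholder, fitted by a rotation after
  File "scipy/spatial/transform/_rotation.pyx", line 1143, in scipy.spatial.transform._rotation.Rotation.from_matrix
ValueError: Non-positive determinant (left-handed or null coordinate frame) in rotation matrix 0: [[ 0.  0. -1.]
 [ 1.  0.  0.]
 [ 0.  1.  0.]].
```

```bash
sed -i '/^TOOL/d' fk.py
python3 - <<'E'
from fk import *
for q,p,r in D: print((fk(q,[0]*7)[1].inv()*Ro.from_euler("xyz",r)).as_matrix().round(2).tolist())
f=lambda P:np.concatenate([fk(q,P)[0]-p for q,p,r in D])
r=least_squares(f,[300,300,300,250,0,0,0]); print(r.x.round(1),r.fun.round(0))
E
```

```text
[[-1.0, -0.0, 0.0], [0.0, 0.0, 1.0], [-0.0, 1.0, -0.0]]
[[-1.0, 0.01, -0.01], [-0.01, -0.0, 1.0], [0.01, 1.0, 0.0]]
[[-1.0, -0.01, 0.01], [0.01, 0.0, 1.0], [-0.01, 1.0, -0.0]]
[[-1.0, -0.01, -0.0], [-0.0, -0.0, 1.0], [-0.01, 1.0, 0.0]]
[[-1.0, 0.01, -0.0], [-0.0, 0.0, 1.0], [0.01, 1.0, -0.0]]
[[-1.0, 0.0, -0.0], [-0.0, -0.0, 1.0], [0.0, 1.0, 0.0]]
[[-1.0, -0.0, -0.01], [-0.01, -0.01, 1.0], [-0.0, 1.0, 0.01]]
[304.1 596.9 414.3 348.4 -59.   19.3 -18.8] [ 30.   1.   1. -11.  28.  -5.   5.  13.  -1.   9.  19.   3.  10.  14.
   3. -12.  19.   4.  19.   8.  -4.]
```

```bash
cat > fk.py.new <<'E'
E
rm fk.py.new
python3 - <<'E'
s=open("fk.py").read(); i=s.index("def fk")
s=s[:i]+'''TOOL=Ro.from_matrix([[-1,0,0],[0,0,1],[0,1,0]])
def fk(q,P):
    d0,d1,d2,d3,a0,a2,a3,a5,bx,by=P; R=Ro.identity(); p=np.array([bx,by,d0])
    off={0:(a0,0,0),2:(a2,0,d1),3:(a3,0,0),4:(0,0,d2),5:(a5,0,0),6:(0,0,d3)}
    for i in range(7):
        R=R*Ro.from_euler("zyzyzyz"[i],q[i]*(-1 if i%2==0 else 1))
        if i in off: p=p+R.apply(off[i])
    return p,R*TOOL
'''
open("fk.py","w").write(s)
E
python3 - <<'E'
from fk import *
f=lambda P:np.concatenate([fk(q,P)[0]-p for q,p,r in D]+[0.02*(P[4:])])
r=least_squares(f,[300,300,300,250]+[0]*6); print(r.x.round(1),r.fun[:21].round(0))
E
```

```text
[336.5 535.1 362.1 351.4   3.3  17.2 -21.2   9.2 -16.6 -22.3] [ 6. -1. -2.  2.  3. -1. -5. -3. -1. -2.  4. -0. -1. -5.  6. -5. -2. -2.
  5.  5.  1.]
```

```bash
cat >> fk.py <<'E'
P0=np.array([336.5,535.1,362.1,351.4,3.3,17.2,-21.2,9.2,-16.6,-22.3])
LO=np.array([-3.06,-.37,-1.25,.18,-1.1,.23,-2.94]); HI=np.array([3.06,2.12,1.32,2.47,4.24,1.98,2.94]); MID=(LO+HI)/2
def ik(p,R,q0,w=4.):
    "bounded IK near q0, pulled w mm per unit toward mid-range; gives q, residual mm, margin"
    def f(q):
        a,A=fk(q,P0); return np.r_[a-p,150*(A.inv()*R).as_rotvec(),w*((q-MID)/(HI-LO))[1:6]*2]
    r=least_squares(f,np.clip(q0,LO+.02,HI-.02),bounds=(LO,HI)); return r.x,np.linalg.norm(r.fun[:6]),np.min(np.r_[r.x-LO,HI-r.x])
def held(tip,theta,om,phi=12.6,L=90,e=3.4):
    "TCP pose: syringe tip at tip, tail leaning theta toward -RX, tool turned om deg about the syringe (om>0: heading to the left)"
    R,t,n=slant(theta,7.6,phi); R=Ro.from_rotvec(-np.radians(om)*t)*R; a=R.apply([0,1,0]); return np.array(tip)-L*t+e*a,R
E
python3 - <<'E'
from fk import *
rng=np.random.default_rng(0)
for w in (3,1):
  for om in (-90,-60,-30,0,30,60,90):
    out=[]
    for th,dz in ((22,5),(0,-20),(0,-55)):
        p,R=held(WELL[w]+dz*Z,th,om); best=(0,-1,None)
        for k in range(14):
            q,r,m=ik(p,R,LO+(HI-LO)*rng.random(7))
            if r<8 and m>best[1]: best=(r,m,q)
        out.append((round(best[1],2),None if best[2] is None else best[2].round(2).tolist()))
    print(w,om,out)
E
```

```text
3 -90 [(np.float64(0.71), [-0.49, 1.13, 0.21, 1.76, 1.28, 1.24, -1.65]), (np.float64(0.69), [-0.47, 1.2, 0.22, 1.55, 1.16, 1.29, -1.11]), (np.float64(0.69), [-0.46, 1.25, 0.21, 1.52, 1.16, 1.29, -1.14])]
3 -60 [(np.float64(0.29), [-0.6, 1.26, 0.35, 2.18, 1.88, 1.3, -2.27]), (np.float64(0.37), [-0.46, 1.12, 0.19, 2.1, 1.89, 1.21, -1.69]), (np.float64(0.4), [-0.46, 1.19, 0.2, 2.07, 1.9, 1.21, -1.73])]
3 -30 [(np.float64(0.02), [-0.62, 1.68, 0.74, 2.42, 2.31, 1.67, -2.92]), (np.float64(0.02), [-0.31, 1.21, 0.38, 2.45, 2.71, 1.63, -2.11]), (np.float64(0.06), [-0.35, 1.31, 0.42, 2.41, 2.68, 1.63, -2.19])]
3 0 [(np.float64(0.11), [1.03, 1.62, -0.64, 2.34, 4.13, 1.55, -0.58]), (np.float64(0.05), [0.72, 1.2, -0.39, 2.42, 3.69, 1.51, -1.02]), (np.float64(0.09), [0.74, 1.29, -0.4, 2.38, 3.71, 1.52, -0.96])]
3 30 [(np.float64(0.0), [1.46, 1.81, -1.16, 1.99, -1.1, 0.37, -1.45]), (np.float64(0.0), [0.21, 1.27, 0.71, 2.03, 4.24, 1.98, -1.81]), (np.float64(0.0), [0.24, 1.32, 0.67, 1.99, 4.24, 1.97, -1.77])]
3 60 [(np.float64(0.14), [1.01, 1.34, -0.52, 1.53, -0.96, 1.27, -1.76]), (np.float64(0.2), [
[... 921 characters left out ...]
2])]
1 0 [(np.float64(0.01), [0.86, 1.84, -0.81, 2.46, 4.06, 1.7, -0.2]), (-1, None), (np.float64(0.0), [0.17, 1.31, -0.02, 2.47, 3.48, 1.98, -1.35])]
1 30 [(-1, None), (np.float64(0.0), [0.68, 1.14, -0.28, 2.25, 4.24, 1.21, -1.25]), (np.float64(0.0), [0.71, 1.22, -0.31, 2.22, 4.24, 1.19, -1.19])]
1 60 [(np.float64(0.0), [0.96, 1.33, -0.6, 1.8, -1.1, 1.04, -1.54]), (np.float64(0.0), [0.82, 1.21, -0.48, 1.72, -1.1, 1.01, -1.99]), (np.float64(0.0), [0.81, 1.27, -0.47, 1.7, -1.1, 1.01, -1.95])]
1 90 [(np.float64(0.46), [0.74, 1.29, -0.53, 1.33, -0.64, 1.4, -1.93]), (np.float64(0.46), [0.66, 1.37, -0.55, 1.1, -0.57, 1.52, -2.42]), (np.float64(0.46), [0.66, 1.43, -0.54, 1.07, -0.56, 1.52, -2.4])]
```

Run:
```python
from fk import *
rng=np.random.default_rng(1)
for phi in (12.6,20):
 for w in (3,2,1):
  for om in (-38,-45,-52):
    out=[]
    for th,dz in ((20,10),(0,-20),(0,-55)):
        p,R=held(WELL[w]+dz*Z,th,om,phi=phi); best=(0,-1,None)
        for k in range(6):
            q,r,m=ik(p,R,np.array([-.5,1.2,.3,2.2,2.1,1.4,-2.])+.3*rng.normal(size=7),w=10)
            if r<12 and m>best[1]: best=(r,m,q)
        out.append(round(best[1],2))
    print(phi,w,om,out,best[2].round(2))
s=readout.read_state(); print(s["eef_pos"],Ro.from_euler("xyz",s["tool_rot"]).as_matrix().round(2))
```

```text
12.6 3 -38 [np.float64(0.07), np.float64(0.09), np.float64(0.12)] [-0.42  1.27  0.36  2.35  2.48  1.45 -2.14]
12.6 3 -45 [np.float64(0.12), np.float64(0.16), np.float64(0.2)] [-0.45  1.23  0.3   2.27  2.3   1.33 -2.03]
12.6 3 -52 [np.float64(0.19), np.float64(0.25), np.float64(0.29)] [-0.46  1.2   0.24  2.18  2.11  1.26 -1.9 ]
12.6 2 -38 [np.float64(0.08), np.float64(0.1), np.float64(0.13)] [-0.56  1.26  0.34  2.34  2.34  1.38 -2.11]
12.6 2 -45 [np.float64(0.15), np.float64(0.19), np.float64(0.22)] [-0.57  1.22  0.27  2.25  2.16  1.29 -1.98]
12.6 2 -52 [np.float64(0.23), np.float64(0.29), np.float64(0.32)] [-0.57  1.2   0.22  2.15  1.97  1.23 -1.83]
12.6 1 -38 [np.float64(0.12), np.float64(0.14), np.float64(0.17)] [-0.67  1.24  0.29  2.3   2.2   1.31 -2.05]
12.6 1 -45 [np.float64(0.2), np.float64(0.24), np.float64(0.27)] [-0.67  1.21  0.23  2.2   2.02  1.24 -1.9 ]
12.6 1 -52 [np.float64(0.28), np.float64(0.35), np.float64(0.38)] [-0.67  1.19  0.19  2.09  1.83  1.2  -1.75]
20 3 -38 [np.float64(0.0), np.float64(0.08), np.float64(0.1)] [-0.3   1.13  0.23  2.37  2.55  1.37 -1.96]
20 3 -4
[... 262 characters left out ...]
t64(0.11)] [-0.44  1.13  0.22  2.36  2.41  1.31 -1.96]
20 2 -45 [np.float64(0.08), np.float64(0.18), np.float64(0.2)] [-0.46  1.11  0.16  2.27  2.21  1.22 -1.86]
20 2 -52 [np.float64(0.16), np.float64(0.27), np.float64(0.3)] [-0.47  1.09  0.12  2.17  2.01  1.17 -1.74]
20 1 -38 [np.float64(0.05), np.float64(0.13), np.float64(0.15)] [-0.56  1.12  0.19  2.32  2.27  1.25 -1.92]
20 1 -45 [np.float64(0.12), np.float64(0.22), np.float64(0.24)] [-0.58  1.1   0.14  2.23  2.06  1.19 -1.8 ]
20 1 -52 [np.float64(0.21), np.float64(0.33), np.float64(0.35)] [-0.58  1.09  0.1   2.12  1.87  1.15 -1.67]
[ 604.45083624 -176.85349617  112.39811136] [[ 0.61  0.77 -0.2 ]
 [ 0.78 -0.53  0.32]
 [ 0.14 -0.35 -0.93]]
```

Run:
```python
from fk import *
p,R=held(WELL[3]-90*RX+60*Z,20,-62); print(p)
plan(p,R,8,near=1)
q=readout.read_state()["qpos"]; print(ik(p,R,q)[0].round(2), fk(q,P0)[0])
```

```text
[ 537.86906646 -155.85100507  206.40816389]
t 6.85 q [0.39, 1.27, -0.73, 2.47, 2.49, 1.98, -1.41] F [0.2, -0.6, -0.1] w 15.4 max 0.53
[[-0.03,-0.3,-0.21,-0.53,0.3,0.32],[-0.03,-0.29,-0.22,-0.53,0.3,0.32],[-0.04,-0.28,-0.24,-0.53,0.3,0.32],[-0.04,-0.26,-0.25,-0.53,0.3,0.32],[-0.04,-0.25,-0.26,-0.53,0.3,0.32],[-0.04,-0.24,-0.28,-0.53,0.3,0.32],[-0.04,-0.22,-0.29,-0.53,0.3,0.32],[-0.03,-0.21,-0.3,-0.53,0.3,0.32]]
[-0.65  1.16  0.35  2.44  1.88  1.31 -2.38] [ 612.84890556 -173.02060686  117.03222928]
```

apply_moves:
  commands:
    - [[-0.03,-0.3,-0.3,0,0,0],[-0.03,-0.3,-0.3,-0.3,0.3,0.3],[-0.04,-0.28,-0.25,-0.55,0.3,0.3],[-0.04,-0.26,-0.25,-0.55,0.3,0.3],[-0.04,-0.25,-0.26,-0.55,0.3,0.3],[-0.04,-0.25,-0.28,-0.55,0.3,0.3],[-0.04,-0.2,-0.3,-0.55,0.3,0.3],[-0.03,-0.2,-0.3,-0.55,0.3,0.3]]

```text
clock: 7.52
eef_pos: [554.7, -172.5, 217.6]
tool_rot: [-3.069, -0.286, 0.65]
force: [1.4, -0.6, -0.5]
width: 15.6
```

Run:
```python
from fk import *
p,R=held(WELL[3]-90*RX+60*Z,20,-60); print(p,readout.read_state()["eef_pos"])
plan(p,R,8,near=1)
```

```text
[ 537.95599209 -155.78275929  206.44280947] [ 554.65099304 -172.46512017  217.55774739]
t 7.52 q [-0.09, 1.12, -0.4, 2.43, 1.86, 1.96, -2.09] F [1.4, -0.6, -0.5] w 15.6 max 0.07
[[-0.02,-0.07,0.04,-0.03,0.02,-0.05],[-0.02,-0.07,0.04,-0.03,0.02,-0.05],[-0.02,-0.07,0.04,-0.03,0.02,-0.05],[-0.02,-0.07,0.04,-0.03,0.02,-0.05],[-0.02,-0.07,0.03,-0.03,0.02,-0.05],[-0.02,-0.07,0.03,-0.03,0.02,-0.05],[-0.02,-0.07,0.03,-0.03,0.02,-0.05],[-0.02,-0.07,0.03,-0.03,0.02,-0.05]]
```

apply_moves:
  commands:
    - [[-0.02,-0.07,0.04,-0.03,0.02,-0.05],[-0.02,-0.07,0.04,-0.03,0.02,-0.05],[-0.02,-0.07,0.04,-0.03,0.02,-0.05],[-0.02,-0.07,0.04,0,0,0],[-0.02,-0.07,0.03,0,0,0],[0,-0.07,0,0,0,0],[0,0,0,0,0,0],[0,0,0,0,0,0]]

```text
clock: 8.18
eef_pos: [542.5, -158.7, 209.0]
tool_rot: [-3.079, -0.294, 0.666]
force: [-0.4, 0.5, 0.1]
width: 15.5
```

Run:
```python
from fk import *
print(readout.read_state()["eef_pos"])
p,R=held(WELL[3]-75*RX+45*Z,20,-47)
plan(p,R,8,near=1)
q=readout.read_state()["qpos"]; print(ik(p,R,q)[0].round(2), fk(q,P0)[0])
for n in("scene","top"):
  d=eyes.get_image(n); u,v=proj(d,[WELL[3]])[0].astype(int); cv2.imwrite(f"pics/{n}3.png",cv2.resize(d["image"][v-80:v+60,u-80:u+100,::-1],None,fx=3,fy=3)); print(u-80,v-80)
a=cv2.imread("pics/scene3.png");b=cv2.imread("pics/top3.png");cv2.imwrite("pics/both3.png",cv2.resize(np.hstack([a,b]),(800,311)))
```

```text
[ 542.52165107 -158.70536292  209.03584462]
t 8.18 q [-0.15, 1.16, -0.37, 2.45, 1.81, 1.97, -2.18] F [-0.4, 0.5, 0.1] w 15.5 max 0.34
[[0.02,0.01,0.06,-0.03,-0.07,-0.34],[0.02,0.01,0.06,-0.03,-0.07,-0.34],[0.02,0.01,0.06,-0.03,-0.07,-0.34],[0.02,0.01,0.06,-0.03,-0.07,-0.34],[0.02,0.01,0.06,-0.03,-0.07,-0.34],[0.02,0.01,0.06,-0.03,-0.07,-0.34],[0.02,0.01,0.06,-0.03,-0.07,-0.34],[0.02,0.01,0.06,-0.03,-0.07,-0.34]]
[-0.27  1.3  -0.05  2.47  1.97  1.98 -2.38] [ 537.09977852 -145.18497234  207.67505592]
167 177
187 115
```

View pics/both3.png

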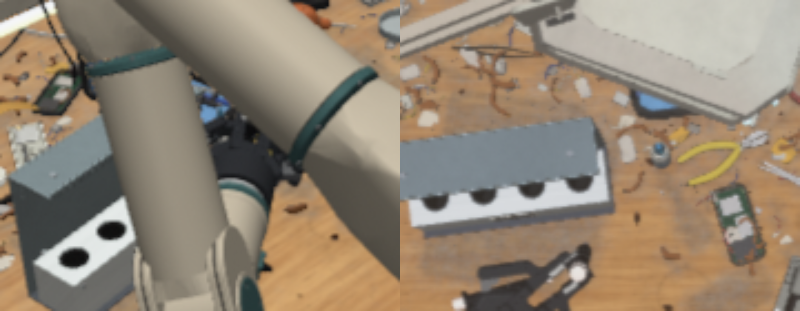

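apply_moves:
  commands:
    - [[0.02,0.01,0.06,-0.03,-0.07,-0.34],[0.02,0.01,0.06,-0.03,-0.07,-0.34],[0.02,0.01,0.06,-0.03,-0.07,-0.34],[0.02,0.01,0.06,-0.03,-0.07,-0.34],[0.02,0.01,0.06,-0.03,-0.07,-0.34],[0.02,0.01,0.06,-0.03,-0.07,-0.34],[0.02,0.01,0.06,-0.03,-0.07,-0.34],[0.02,0.01,0.06,-0.03,-0.07,-0.34]]

```text
clock: 8.95
eef_pos: [577.3, -147.5, 183.7]
tool_rot: [3.102, -0.255, 0.902]
force: [0.1, -0.1, -0.6]
width: 15.6
```

Run:
```python
from fk import *
p,R=held(WELL[3]-60*RX+25*Z,20,-47)
print(p,readout.read_state()["eef_pos"])
plan(p,R,8,near=1)
q=readout.read_state()["qpos"]; r=ik(p,R,q); print(r[0].round(2),r[1:], fk(q,P0)[0])
r=ik(p,R,q,w=20); print(r[0].round(2),r[1:])
```

```text
[ 568.19584645 -151.29708462  171.64935265] [ 577.34162002 -147.4808867   183.6697427 ]
t 8.95 q [-0.28, 1.32, -0.05, 2.47, 2.03, 1.98, -2.37] F [0.1, -0.1, -0.6] w 15.6 max 0.04
[[-0.04,-0.02,0.03,0.03,-0.0,-0.02],[-0.04,-0.02,0.03,0.03,-0.0,-0.02],[-0.04,-0.02,0.03,0.03,-0.0,-0.02],[-0.04,-0.02,0.03,0.03,-0.0,-0.02],[-0.04,-0.02,0.03,0.03,-0.0,-0.02],[-0.04,-0.02,0.03,0.03,-0.0,-0.02],[-0.04,-0.02,0.03,0.03,-0.0,-0.02],[-0.04,-0.02,0.03,0.03,-0.0,-0.02]]
[-0.52  1.36  0.3   2.47  2.06  1.66 -2.55] (np.float64(4.681450344564043), np.float64(4.440892098500626e-16)) [ 569.13573817 -135.82129476  173.59467884]
[-0.67  1.41  0.49  2.47  2.09  1.44 -2.65] (np.float64(5.547838900036891), np.float64(8.881784197001252e-16))
```

```bash
cat >> fk.py <<'E'
def check(L=90,e=3.4,phi=12.6,n="top",name=None):
    "held tip/tail from the tool pose, and white blobs near the tail in a view, cast onto the tail height"
    s=readout.read_state(); C=Ro.from_euler("xyz",s["tool_rot"]); f=np.radians(phi)
    t=C.apply([0,np.sin(f),np.cos(f)]); tip=s["eef_pos"]-e*C.apply([0,1,0])+L*t; tail=tip-130*t
    d=eyes.get_image(n); im=d["image"].astype(int); u=proj(d,[tip,tail])
    print("tip",tip.round(1),"tail",tail.round(1),"px",u.round(1).tolist(),"theta",np.degrees(np.arccos(-t[2])).round(1))
    for a,m,p in blobs((im.min(2)>135)&(np.ptp(im,axis=2)<40),4,120,(*(u[1]-16),*(u[1]+16))): 
        print("  white",a,m.round(1),ray(d,[m],tail[2])[0].round(1))
    if name: x,y=u[1].astype(int); cv2.imwrite(name,cv2.resize(d["image"][y-45:y+45,x-60:x+60,::-1],None,fx=5,fy=5))
    return tip,tail,t
E
python3 - <<'E'
from fk import *
check(name="pics/t4.png")
E
```

```text
tip [ 606.5 -142.4   99.4] tail [ 560.6 -146.7  220.9] px [[267.9, 211.5], [263.5, 224.7]] theta 20.8
  white 9.0 [255.  225.5] [ 558.6 -126.2  220.9]
  white 43.5 [263.  226.8] [ 555.5 -145.5  220.9]
```

View pics/t4.png

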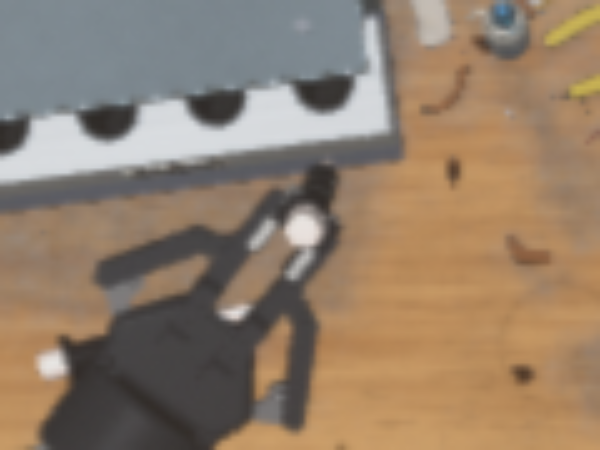

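Run:
```python
from fk import *
p,R=held(WELL[3]+1*RX+14*Z,20,-45); plan(p,R,8,near=1)
q=readout.read_state()["qpos"]; r=ik(p,R,q,w=2); print(r[0].round(2),r[1:])
```

```text
t 9.0 q [-0.28, 1.32, -0.05, 2.47, 2.03, 1.98, -2.37] F [0.3, -0.4, 0.3] w 15.5 max 0.12
[[0.09,0.11,0.1,0.03,-0.01,-0.06],[0.09,0.11,0.1,0.03,-0.01,-0.06],[0.09,0.12,0.1,0.03,-0.01,-0.06],[0.09,0.12,0.1,0.03,-0.01,-0.06],[0.09,0.12,0.1,0.03,-0.01,-0.06],[0.09,0.12,0.1,0.03,-0.01,-0.06],[0.09,0.12,0.1,0.03,-0.01,-0.06],[0.09,0.12,0.1,0.03,-0.01,-0.06]]
[-0.62  1.39  0.51  2.35  2.18  1.45 -2.54] (np.float64(0.03914660864256666), np.float64(0.11528723349581771))
```

apply_moves:
  commands:
    - [[0.1,0.13,0.1,0.03,-0.01,-0.06],[0.1,0.13,0.1,0.03,-0.01,-0.06],[0.09,0.12,0.1,0.03,-0.01,-0.06],[0.09,0.12,0.1,0.03,-0.01,-0.06],[0.09,0.12,0.1,0.03,-0.01,-0.06],[0.09,0.12,0.1,0.03,-0.01,-0.06],[0.09,0.12,0.1,0.03,-0.01,-0.06],[0,0,0,0,0,0]]

```text
clock: 9.67
eef_pos: [630.5, -143.7, 162.4]
tool_rot: [3.112, -0.249, 0.942]
force: [0.3, 0.6, 0.0]
width: 15.2
```

Run:
```python
from fk import *
check()
print("to depth 2 above");p,R=held(WELL[3]+1*RX+14*Z,20,-45); plan(p,R,2,near=1)
print("in");p,R=held(WELL[3]+3*RX-15*Z,20,-45); plan(p,R,6,near=1)
```

```text
tip [ 658.5 -137.4   77.8] tail [ 614.2 -143.6  199.8] px [[267.2, 193.4], [263.6, 203.7]] theta 20.1
  white 72.0 [261.  206.2] [ 608.  -137.4  199.8]
to depth 2 above
t 9.72 q [-0.26, 1.3, 0.0, 2.35, 2.17, 1.9, -2.23] F [-0.0, -0.7, -1.0] w 15.2 max 0.04
[[-0.01,-0.02,0.02,-0.0,-0.02,-0.04],[-0.01,-0.02,0.02,-0.0,-0.02,-0.04]]
in
t 9.72 q [-0.26, 1.3, 0.0, 2.35, 2.17, 1.9, -2.23] F [-0.0, -0.7, -1.0] w 15.2 max 0.13
[[-0.03,-0.0,0.13,-0.0,-0.01,-0.01],[-0.03,-0.0,0.13,-0.0,-0.01,-0.01],[-0.03,-0.0,0.13,-0.0,-0.01,-0.01],[-0.03,-0.0,0.13,-0.0,-0.01,-0.01],[-0.03,-0.0,0.13,-0.0,-0.01,-0.01],[-0.03,-0.0,0.13,-0.0,-0.01,-0.01]]
```

Run:
```python
from fk import *
p,R=held(WELL[3]+3*RX-17*Z,20,-45,e=8); plan(p,R,7,near=1)
```

```text
t 9.72 q [-0.26, 1.3, 0.0, 2.35, 2.17, 1.9, -2.23] F [-0.0, -0.7, -1.0] w 15.2 max 0.11
[[-0.02,0.01,0.11,-0.0,-0.01,-0.01],[-0.02,0.01,0.11,-0.0,-0.01,-0.01],[-0.02,0.01,0.11,-0.0,-0.01,-0.01],[-0.02,0.01,0.11,-0.0,-0.01,-0.01],[-0.02,0.01,0.11,-0.0,-0.01,-0.01],[-0.02,0.01,0.11,-0.0,-0.01,-0.01],[-0.02,0.01,0.11,-0.0,-0.01,-0.01]]
```

apply_moves:
  commands:
    - [[-0.02,0.04,0.05,0,0,0],[-0.03,0.03,0.1,0,-0.01,0],[-0.03,0,0.12,0,-0.01,0],[-0.02,0,0.12,0,-0.01,0],[-0.02,0,0.12,0,-0.01,0],[-0.02,0,0.12,0,-0.01,0],[-0.02,0,0.12,0,-0.01,0]]

```text
clock: 10.3
eef_pos: [633.1, -145.4, 129.2]
tool_rot: [3.113, -0.242, 0.941]
force: [-0.2, 0.8, 0.1]
width: 15.4
```

Run:
```python
from fk import *
s=readout.read_state(); print(s["force"].round(1),s["torque"].round(2))
check(e=8,name="pics/t5.png")
p,R=held(WELL[3]+2*RX-33*Z,12,-45,e=8); plan(p,R,5,near=1)
```

```text
[-0.2  0.8  0.1] [ 0.66  0.87 -0.01]
tip [ 656.8 -136.8   44.3] tail [ 613.2 -142.4  166.6] px [[268.4, 195.8], [264.8, 205.8]] theta 19.8
  white 7.5 [265.3 211.3] [ 599.2 -143.8  166.6]
  white 50.5 [262.6 204.9] [ 615.3 -136.8  166.6]
  white 114.0 [276.4 195. ] [ 640.6 -171.6  166.6]
t 10.35 q [-0.26, 1.37, 0.01, 2.3, 2.17, 1.91, -2.25] F [1.1, 0.3, -0.9] w 15.6 max 0.22
[[0.03,0.04,0.07,0.22,-0.22,0.03],[0.03,0.05,0.07,0.22,-0.22,0.03],[0.03,0.05,0.06,0.22,-0.22,0.03],[0.03,0.05,0.06,0.22,-0.22,0.03],[0.03,0.05,0.06,0.22,-0.22,0.03]]
```

View pics/t5.png

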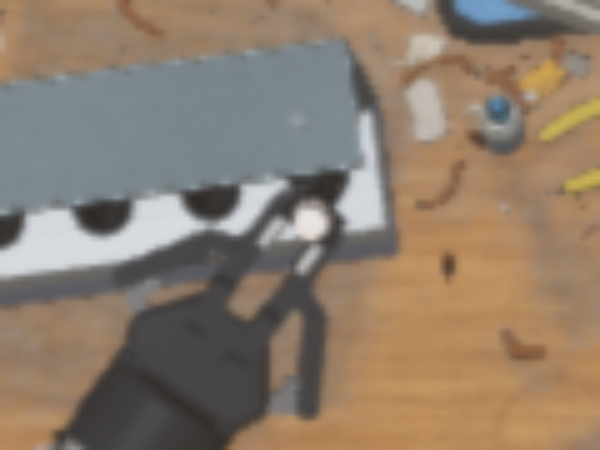

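apply_moves:
  commands:
    - [[0.03,0.04,0.07,0.22,-0.22,0.03],[0.03,0.05,0.07,0.22,-0.22,0.03],[0.03,0.05,0.06,0.22,-0.22,0.03],[0.03,0.05,0.06,0.22,-0.22,0.03],[0.03,0.05,0.06,0.22,-0.22,0.03],[0,0,0,0,0,0]]

```text
clock: 10.85
eef_pos: [647.5, -141.9, 116.7]
tool_rot: [-3.074, -0.141, 0.936]
force: [0.5, 0.9, -0.6]
width: 15.3
```

Run:
```python
from fk import *
s=readout.read_state(); print(s["force"].round(1),s["torque"].round(2))
check(e=8)
p,R=held(WELL[3]-46*Z,0,-45,e=8); plan(p,R,7,near=1)
```

```text
[ 0.5  0.9 -0.6] [ 0.62  0.88 -0.01]
tip [ 659.5 -135.3   29.2] tail [ 632.9 -138.1  156.4] px [[268.5, 195.7], [263.7, 198.6]] theta 11.9
  white 5.0 [253.  198.2] [ 633.9 -110.9  156.4]
  white 118.5 [261.3 201.8] [ 624.8 -132.1  156.4]
t 10.9 q [-0.27, 1.31, 0.03, 2.3, 2.24, 1.78, -2.09] F [0.0, 1.0, -0.0] w 15.4 max 0.25
[[0.02,0.04,0.04,0.25,-0.22,0.06],[0.03,0.05,0.04,0.25,-0.22,0.06],[0.03,0.05,0.04,0.25,-0.22,0.06],[0.03,0.05,0.04,0.25,-0.22,0.06],[0.03,0.05,0.04,0.25,-0.22,0.06],[0.03,0.05,0.04,0.25,-0.22,0.06],[0.03,0.05,0.04,0.25,-0.22,0.06]]
```

apply_moves:
  commands:
    - [[0.02,0.04,0.04,0.25,-0.22,0.06],[0.03,0.05,0.04,0.25,-0.22,0.06],[0.03,0.05,0.04,0.25,-0.22,0.06],[0.03,0.05,0.04,0.25,-0.22,0.06],[0.03,0.05,0.04,0.25,-0.22,0.06],[0.03,0.05,0.04,0.25,-0.22,0.06],[0.03,0.05,0.04,0.25,-0.22,0.06],[0,0,0,0,0,0]]

```text
clock: 11.57
eef_pos: [660.6, -140.4, 99.2]
tool_rot: [-2.91, 0.002, 0.92]
force: [0.8, 0.6, -0.3]
width: 15.2
```

Run:
```python
from fk import *
s=readout.read_state(); print(s["force"].round(1),s["torque"].round(2))
check(e=8,n="scene")
p,R=held(WELL[3]-56*Z,0,-45,e=8); plan(p,R,4,near=1)
```

```text
[ 0.8  0.6 -0.3] [0.69 0.87 0.08]
tip [ 653.5 -135.2   11.1] tail [ 654.9 -135.9  141.1] px [[248.6, 272.3], [246.0, 234.1]] theta 0.7
  white 11.5 [245.8 232.8] [ 659.6 -139.4  141.1]
t 11.62 q [-0.26, 1.2, 0.03, 2.28, 2.28, 1.53, -1.85] F [0.1, -0.9, -0.5] w 15.1 max 0.03
[[-0.0,0.02,0.03,-0.03,0.01,0.0],[-0.0,0.02,0.03,-0.03,0.01,0.0],[-0.0,0.02,0.03,-0.03,0.01,0.0],[-0.0,0.02,0.03,-0.03,0.01,0.0]]
```

apply_moves:
  commands:
    - [[0,0,0.05,0,0,0],[0,0.01,0.06,0,0,0],[0,0.01,0.06,0,0,0],[0,0,0,0,0,0]]

```text
clock: 11.95
eef_pos: [659.3, -140.9, 93.0]
tool_rot: [-2.917, 0.001, 0.919]
force: [-1.0, 1.4, 1.4]
width: 15.6
```

apply_moves:
  commands:
    - [[0,0,0,0,0,0],[0,0,0,0,0,0],[0,0,0,0,0,0],[0,0,0,0,0,0]]
  claw: 32

```text
clock: 12.28
eef_pos: [658.3, -141.2, 90.7]
tool_rot: [-2.914, 0.003, 0.918]
force: [-0.4, -0.1, 0.7]
width: 32.3
```

Run:
```python
from fk import *
s=readout.read_state(); print(s["force"].round(1),s["torque"].round(2),s["eef_pos"])
check(e=8,n="top",name="pics/t6.png")
```

```text
[-0.4 -0.1  0.7] [ 0.64  0.82 -0.04] [ 658.31409412 -141.22718989   90.74036518]
tip [ 651.5 -136.3    2.5] tail [ 652.4 -136.6  132.5] px [[269.9, 199.8], [264.3, 192.5]] theta 0.4
```

View pics/t6.png

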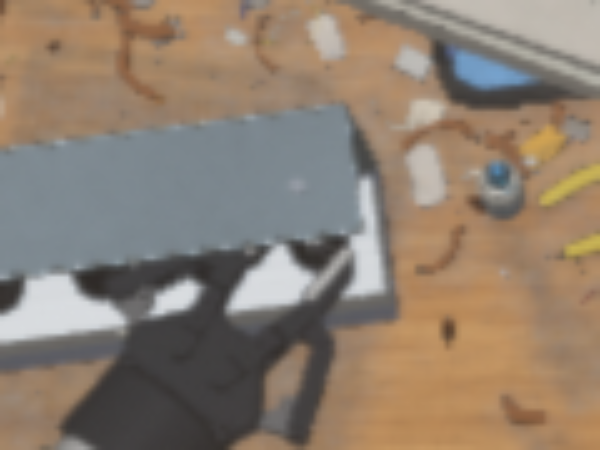

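apply_moves:
  commands:
    - [[0,-0.3,0.06,0,0,0],[0,-0.5,0.11,0,0,0],[0,-0.5,0.11,0,0,0],[0,-0.6,0.1,0,0,0],[0,-0.6,0,0,0,0],[0,-0.4,-0.4,0,0,0],[0,-0.3,-0.6,0,0,0],[0,0,-0.6,0,0,0]]

```text
clock: 13.0
eef_pos: [571.9, -53.9, 143.3]
tool_rot: [-2.915, 0.013, 0.939]
force: [-0.1, 0.6, -3.4]
width: 32.0
```

Run:
```python
from fk import *
s=readout.read_state(); print(s["eef_pos"])
d=eyes.get_image("top"); im=d["image"].astype(int)
for a,m,p in blobs((im.max(2)<100),100,600,(170,215,335,300)):
    r=cv2.minAreaRect(p.astype(np.float32)); print(a,np.round(r[0],1),np.round(r[1],1),ray(d,[r[0]],9.5)[0].round(1))
for a,m,p in blobs((im.min(2)>170)&(np.ptp(im,axis=2)<40),4,80,(170,215,335,300)): print("w",a,m.round(1),ray(d,[m],9)[0].round(0))
a=np.radians(84.6); p,R=pickpose((416.5,-48.3),(np.cos(a),np.sin(a)),back=130); R=[Q for Q in (R,R*Ro.from_euler("y",np.pi)) if Q.apply([0,0,1])[1]>0][0]
print(p);plan(p,R,24,near=1)
q=s["qpos"]
for i in range(1,6):
    C=Ro.from_euler("xyz",s["tool_rot"]); rv=(C.inv()*R).as_rotvec(); r=ik(s["eef_pos"]+(p-s["eef_pos"])*i/5,C*Ro.from_rotvec(rv*i/5),q,w=2); q=r[0]; print(q.round(2),r[1].round(1),r[2].round(2))
cv2.imwrite("pics/t7.png",cv2.resize(d["image"][170:300,160:340,::-1],None,fx=3,fy=3))
```

```text
[571.90702942 -53.92058695 143.32934064]
146.0 [240.2 282.1] [30.9  8.1] [415.6 -54.9   9.5]
128.5 [181.7 281.8] [30.8  8.2] [416.3 111.1   9.5]
w 14.5 [257.8 284.2] [ 410. -105.    9.]
w 9.0 [219.5 280. ] [421.   4.   9.]
w 18.5 [183.8 276.3] [432. 106.   9.]
w 9.5 [250.3 241.2] [532. -82.   9.]
[ 410.92468124 -107.28071171  132.66810842]
t 13.05 q [-0.18, 1.21, -0.51, 2.47, 1.99, 1.98, -1.77] F [1.6, -0.7, 1.3] w 31.8 max 0.68
[[-0.14,-0.1,0.04,0.68,0.46,0.28],[-0.15,-0.09,0.04,0.68,0.46,0.28],[-0.15,-0.09,0.04,0.68,0.46,0.28],[-0.15,-0.08,0.04,0.68,0.46,0.28],[-0.16,-0.07,0.03,0.68,0.46,0.28],[-0.16,-0.07,0.03,0.68,0.46,0.28],[-0.16,-0.06,0.03,0.68,0.46,0.28],[-0.17,-0.06,0.03,0.68,0.46,0.28]]
[[-0.17,-0.05,0.02,0.68,0.46,0.28],[-0.17,-0.05,0.02,0.68,0.46,0.28],[-0.17,-0.04,0.01,0.68,0.46,0.28],[-0.17,-0.04,0.01,0.68,0.46,0.28],[-0.17,-0.03,0.0,0.68,0.46,0.28],[-0.17,-0.03,-0.0,0.68,0.46,0.28],[-0.17,-0.02,-0.01,0.68,0.46,0.28],[-0.18,-0.02,-0.01,0.68,0.46,0.28]]
[[-0.17,-0.02,-0.02,0.68,0.46,0.28],[-0.17,-0.01,-0.02,0.68,0.46,0.28],[-0.17,-0.01,-0.03,0.68,0.46,0.28],[-0.17,-0.01,-0.04,0.68,0.46,0.28],[-0.17,-0.0,-0.04,0.68,0.46,0.28],[-0.17,-0.0,-0.05,0.68,0.46,0.28],[-0.17,-0.0,-0.06,0.68,0.46,0.28],[-0.16,-0.0,-0.06,0.68,0.46,0.28]]
[-0.15  0.94 -0.47  2.47  1.92  1.47 -1.77] 2.1 0.0
[-0.14  0.67 -0.29  2.45  1.88  0.9  -1.73] 0.0 0.02
[ 0.29  0.58 -0.61  2.37  1.58  0.69 -1.41] 0.0 0.1
[ 0.69  0.6  -0.85  2.28  1.1   0.57 -0.93] 0.0 0.19
[ 0.67  0.56 -0.43  2.17 -0.    0.5   0.2 ] 0.1 0.27
```

View pics/t7.png

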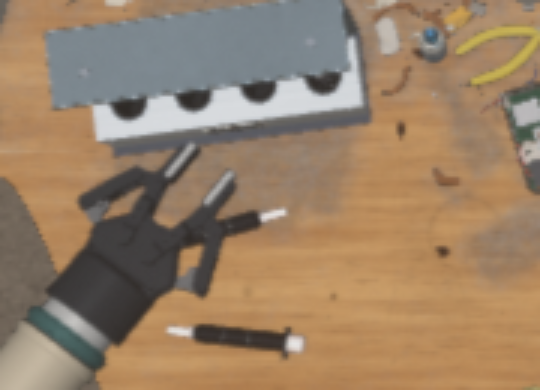

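apply_moves:
  commands:
    - [[-0.14,-0.1,-0.1,0.68,0.46,0.28],[-0.15,-0.09,-0.1,0.68,0.46,0.28],[-0.15,-0.09,-0.1,0.68,0.46,0.28],[-0.15,-0.08,-0.1,0.68,0.46,0.28],[-0.16,-0.07,0,0.68,0.46,0.28],[-0.16,-0.07,0,0.68,0.46,0.28],[-0.16,-0.06,0,0.68,0.46,0.28],[-0.17,-0.06,0,0.68,0.46,0.28]]
  claw: 50

```text
clock: 13.72
eef_pos: [519.3, -80.0, 163.2]
tool_rot: [-2.37, -0.186, 0.593]
force: [0.6, -0.6, -0.7]
width: 50.0
```

apply_moves:
  commands:
    - [[-0.17,-0.05,0.02,0.68,0.46,0.28],[-0.17,-0.05,0.02,0.68,0.46,0.28],[-0.17,-0.04,0.01,0.68,0.46,0.28],[-0.17,-0.04,0.01,0.68,0.46,0.28],[-0.17,-0.03,0,0.68,0.46,0.28],[-0.17,-0.03,0,0.68,0.46,0.28],[-0.17,-0.02,-0.01,0.68,0.46,0.28],[-0.18,-0.02,-0.01,0.68,0.46,0.28]]

```text
clock: 14.38
eef_pos: [453.7, -95.0, 159.2]
tool_rot: [-1.794, -0.165, 0.197]
force: [0.3, -0.1, -0.7]
width: 50.5
```

```bash
cat >> fk.py <<'E'
def pick(c,yaw,back=0,z=5.,s=-26,n=8):
    a=np.radians(yaw); t=np.array([np.cos(a),np.sin(a),0]); p,R=pickpose(c,t,s=s,z=z,back=back)
    R=[Q for Q in (R,R*Ro.from_euler("y",np.pi)) if Q.apply([0,0,1])@t>0][0]
    print(p.round(1),readout.read_state()["eef_pos"].round(1)); plan(p,R,n,near=1); return p,R
E
python3 - <<'E'
from fk import *
pick((416.5,-48.3),84.6,back=90,n=8)
E
```

```text
[412.1 -94.3  92.7] [453.7 -95.  159.2]
t 14.38 q [0.8, 0.71, -1.21, 2.28, 1.29, 0.94, -1.11] F [0.3, -0.1, -0.7] w 50.5 max 0.6
[[-0.16,0.17,0.07,0.6,0.42,0.24],[-0.16,0.18,0.05,0.6,0.42,0.24],[-0.16,0.19,0.04,0.6,0.42,0.24],[-0.15,0.19,0.02,0.6,0.42,0.24],[-0.15,0.19,0.01,0.6,0.42,0.24],[-0.15,0.2,-0.01,0.6,0.42,0.24],[-0.14,0.2,-0.03,0.6,0.42,0.24],[-0.14,0.2,-0.04,0.6,0.42,0.24]]
```

apply_moves:
  commands:
    - [[-0.16,0.1,0.07,0.6,0.42,0.24],[-0.16,0.1,0.05,0.6,0.42,0.24],[-0.16,0.1,0.04,0.6,0.42,0.24],[-0.15,0.1,0.02,0.6,0.42,0.24],[-0.15,0.15,0.01,0.6,0.42,0.24],[-0.15,0.15,0,0.6,0.42,0.24],[-0.14,0.15,-0.02,0.6,0.42,0.24],[-0.1,0.1,-0.02,0.6,0.42,0.24]]

```text
clock: 15.05
eef_pos: [397.0, -90.6, 113.6]
tool_rot: [-1.334, 0.029, -0.114]
force: [-0.1, 0.1, 0.1]
width: 49.8
```

Run:
```python
from fk import *
pick((416.5,-48.3),84.6,back=40,n=4)
```

```text
[413.2 -83.1  44. ] [397.  -90.6 113.6]
t 15.05 q [1.09, 0.88, -1.22, 2.2, 0.88, 0.78, -0.79] F [-0.1, 0.1, 0.1] w 49.8 max 0.44
[[0.11,0.43,-0.04,-0.03,-0.07,-0.07],[0.1,0.43,-0.04,-0.03,-0.07,-0.07],[0.1,0.44,-0.04,-0.03,-0.07,-0.07],[0.1,0.44,-0.04,-0.03,-0.07,-0.07]]
```

apply_moves:
  commands:
    - [[0.1,0.3,-0.04,-0.03,-0.07,-0.07],[0.1,0.4,-0.04,-0.03,-0.07,-0.07],[0.1,0.4,-0.04,-0.03,-0.07,-0.07],[0.1,0.3,-0.04,-0.03,-0.07,-0.07],[0,0.2,0,0,0,0],[0,0,0,0,0,0]]

```text
clock: 15.55
eef_pos: [401.7, -84.0, 42.3]
tool_rot: [-1.342, 0.023, -0.109]
force: [-0.1, 0.5, 0.6]
width: 49.9
```

Run:
```python
from fk import *
pick((416.5,-48.3),84.6,back=0,n=4)
```

```text
[414.1 -74.2   5. ] [401.7 -84.   42.3]
t 15.55 q [0.98, 0.97, -1.04, 2.24, 1.11, 0.65, -0.95] F [-0.1, 0.5, 0.6] w 49.9 max 0.24
[[0.08,0.24,0.02,-0.0,-0.06,-0.06],[0.07,0.24,0.01,-0.0,-0.06,-0.06],[0.07,0.24,0.01,-0.0,-0.06,-0.06],[0.07,0.24,0.01,-0.0,-0.06,-0.06]]
```

apply_moves:
  commands:
    - [[0.15,0.05,0.02,0,-0.1,-0.08],[0.15,0.15,0.02,0,-0.1,-0.08],[0.1,0.25,0.02,0,-0.06,-0.06],[0.05,0.25,0.02,0,0,0],[0,0.2,0,0,0,0],[0,0.05,0,0,0,0],[0,0,0,0,0,0]]

```text
clock: 16.13
eef_pos: [422.2, -72.4, 4.8]
tool_rot: [-1.343, -0.002, -0.089]
force: [-0.5, 0.2, 0.4]
width: 50.1
```

Run:
```python
from fk import *
pick((416.5,-48.3),84.6,back=0,n=2)
```

```text
[414.1 -74.2   5. ] [422.2 -72.4   4.8]
t 16.13 q [0.89, 1.03, -0.96, 2.22, 1.25, 0.58, -1.06] F [-0.5, 0.2, 0.4] w 50.1 max 0.1
[[-0.1,-0.01,-0.03,-0.01,0.03,0.01],[-0.1,-0.01,-0.03,-0.01,0.03,0.01]]
```

Adjust, close, lift, then check.

apply_moves:
  commands:
    - [[-0.1,0,-0.02,0,0,0],[-0.1,0,-0.02,0,0,0],[0,0,0,0,0,0]]

```text
clock: 16.38
eef_pos: [414.0, -73.3, 5.2]
tool_rot: [-1.343, -0.004, -0.089]
force: [0.2, 0.7, 0.7]
width: 50.1
```

apply_moves:
  commands:
    - [[0,0,0,0,0,0],[0,0,0,0,0,0],[0,0,0,0,0,0],[0,0,0,0,0,0],[0,0,0,0,0,0],[0,0,0,0,0,0]]
  claw: 8

```text
clock: 16.88
eef_pos: [414.1, -74.3, 6.3]
tool_rot: [-1.344, -0.005, -0.091]
force: [0.7, -0.0, -0.1]
width: 15.1
```

Run:
```python
from fk import *
pick((416.5,-48.3),84.6,back=0,n=1)
s=readout.read_state(); q=s["qpos"]
p,R=slant(0,-70)[0],0
R=slant(0,-70)[0]; P=np.array([470,-200,240.]); C=Ro.from_euler("xyz",s["tool_rot"]); rv=(C.inv()*R).as_rotvec()
for i in range(1,7):
    r=ik(s["eef_pos"]+(P-s["eef_pos"])*i/6,C*Ro.from_rotvec(rv*i/6),q,w=2); q=r[0]; print(q.round(2),r[1].round(1),r[2].round(2))
```

```text
[414.1 -74.2   5. ] [414.1 -74.3   6.3]
t 16.88 q [0.9, 1.02, -0.96, 2.24, 1.27, 0.57, -1.07] F [0.7, -0.0, -0.1] w 15.1 max 0.05
[[-0.0,0.03,-0.0,0.0,0.05,0.05]]
[ 0.68  0.84 -0.86  2.31  1.39  0.64 -1.31] 0.0 0.16
[ 0.4   0.7  -0.64  2.33  1.4   0.71 -1.39] 0.0 0.14
[ 0.1   0.64 -0.4   2.34  1.42  0.82 -1.46] 0.0 0.13
[-0.16  0.67 -0.19  2.35  1.46  0.95 -1.53] 0.0 0.12
[-0.37  0.75  0.01  2.38  1.51  1.09 -1.61] 0.0 0.09
[-0.51  0.88  0.19  2.41  1.58  1.2  -1.71] 0.0 0.06
```

apply_moves:
  commands:
    - [[0,-0.3,-0.1,0,0,0],[0,-0.6,-0.2,0,0,0],[0,-0.8,-0.3,0,0,0],[0.2,-0.8,-0.3,0,0,0],[0.3,-0.8,-0.3,0,0,0],[0.3,-0.6,-0.2,0,0,0],[0.2,-0.3,0,0,0,0],[0,0,0,0,0,0]]

```text
clock: 17.55
eef_pos: [444.6, -171.9, 163.1]
tool_rot: [-1.337, -0.001, -0.085]
force: [1.1, 0.7, -0.3]
width: 15.3
```

Run:
```python
from fk import *
check(e=8,L=91); print(readout.read_state()["eef_pos"])
plan((490,-170,235),slant(5,-65)[0],24,near=1)
```

```text
tip [452.2 -83.1 172.2] tail [ 441.2 -212.6  170.4] px [[240.1, 269.8], [292.1, 274.3]] theta 90.8
[ 443.10595398 -171.64986359  161.84788958]
t 17.6 q [1.19, 0.85, -1.21, 1.98, 0.7, 0.93, -0.43] F [-0.7, -1.5, -0.9] w 15.5 max 0.78
[[0.05,-0.07,0.02,-0.78,-0.23,-0.16],[0.05,-0.07,0.02,-0.78,-0.23,-0.16],[0.05,-0.07,0.01,-0.78,-0.23,-0.16],[0.05,-0.07,0.01,-0.78,-0.23,-0.16],[0.05,-0.07,-0.0,-0.78,-0.23,-0.16],[0.05,-0.07,-0.01,-0.78,-0.23,-0.16],[0.06,-0.07,-0.01,-0.78,-0.23,-0.16],[0.06,-0.07,-0.02,-0.78,-0.23,-0.16]]
[[0.06,-0.07,-0.02,-0.78,-0.23,-0.16],[0.06,-0.06,-0.03,-0.78,-0.23,-0.16],[0.06,-0.06,-0.04,-0.78,-0.23,-0.16],[0.06,-0.06,-0.04,-0.78,-0.23,-0.16],[0.06,-0.05,-0.05,-0.78,-0.23,-0.16],[0.06,-0.05,-0.05,-0.78,-0.23,-0.16],[0.06,-0.05,-0.05,-0.78,-0.23,-0.16],[0.06,-0.04,-0.06,-0.78,-0.23,-0.16]]
[[0.06,-0.04,-0.06,-0.78,-0.23,-0.16],[0.05,-0.03,-0.07,-0.78,-0.23,-0.16],[0.05,-0.03,-0.07,-0.78,-0.23,-0.16],[0.05,-0.02,-0.07,-0.78,-0.23,-0.16],[0.05,-0.01,-0.07,-0.78,-0.23,-0.16],[0.05,-0.01,-0.08,-0.78,-0.23,-0.16],[0.05,-0.0,-0.08,-0.78,-0.23,-0.16],[0.05,0.0,-0.08,-0.78,-0.23,-0.16]]
```

apply_moves:
  commands:
    - [[0.05,-0.07,0.02,-0.78,-0.23,-0.16],[0.05,-0.07,0.02,-0.78,-0.23,-0.16],[0.05,-0.07,0.01,-0.78,-0.23,-0.16],[0.05,-0.07,0.01,-0.78,-0.23,-0.16],[0.05,-0.07,0,-0.78,-0.23,-0.16],[0.05,-0.07,-0.01,-0.78,-0.23,-0.16],[0.06,-0.07,-0.01,-0.78,-0.23,-0.16],[0.06,-0.07,-0.02,-0.78,-0.23,-0.16]]

```text
clock: 18.27
eef_pos: [447.5, -171.2, 175.2]
tool_rot: [-1.905, -0.087, 0.084]
force: [-0.8, -0.4, -1.1]
width: 15.5
```

apply_moves:
  commands:
    - [[0.06,-0.07,-0.02,-0.78,-0.23,-0.16],[0.06,-0.06,-0.03,-0.78,-0.23,-0.16],[0.06,-0.06,-0.04,-0.78,-0.23,-0.16],[0.06,-0.06,-0.04,-0.78,-0.23,-0.16],[0.06,-0.05,-0.05,-0.78,-0.23,-0.16],[0.06,-0.05,-0.05,-0.78,-0.23,-0.16],[0.06,-0.05,-0.05,-0.78,-0.23,-0.16],[0.06,-0.04,-0.06,-0.78,-0.23,-0.16]]

```text
clock: 18.93
eef_pos: [457.2, -165.3, 194.4]
tool_rot: [-2.489, -0.073, 0.309]
force: [0.2, -0.3, -1.4]
width: 15.7
```

Run:
```python
from fk import *
print(readout.read_state()["eef_pos"])
p,R=held(WELL[2]-95*RX+60*Z,18,-55,L=91,e=8); print(p)
plan(p,R,16,near=1)
```

```text
[ 457.18415833 -165.26509738  194.36010214]
[531.06289167 -99.68809889 208.27022046]
t 18.93 q [0.17, 0.74, -0.75, 2.39, 1.49, 1.4, -1.53] F [0.2, -0.3, -1.4] w 15.7 max 0.38
[[0.14,-0.06,0.03,-0.38,0.01,-0.35],[0.14,-0.05,0.03,-0.38,0.01,-0.35],[0.15,-0.05,0.03,-0.38,0.01,-0.35],[0.15,-0.05,0.02,-0.38,0.01,-0.35],[0.15,-0.04,0.02,-0.38,0.01,-0.35],[0.15,-0.04,0.02,-0.38,0.01,-0.35],[0.15,-0.03,0.02,-0.38,0.01,-0.35],[0.15,-0.03,0.02,-0.38,0.01,-0.35]]
[[0.15,-0.03,0.02,-0.38,0.01,-0.35],[0.15,-0.02,0.02,-0.38,0.01,-0.35],[0.15,-0.02,0.02,-0.38,0.01,-0.35],[0.15,-0.01,0.02,-0.38,0.01,-0.35],[0.15,-0.01,0.02,-0.38,0.01,-0.35],[0.15,-0.01,0.02,-0.38,0.01,-0.35],[0.15,-0.0,0.02,-0.38,0.01,-0.35],[0.15,0.0,0.02,-0.38,0.01,-0.35]]
```

apply_moves:
  commands:
    - [[0.12,-0.06,0,-0.38,0.01,-0.35],[0.12,-0.05,0,-0.38,0.01,-0.35],[0.12,-0.05,0,-0.38,0.01,-0.35],[0.12,-0.05,0,-0.38,0.01,-0.35],[0.12,-0.04,0,-0.38,0.01,-0.35],[0.12,-0.04,0,-0.38,0.01,-0.35],[0.12,-0.03,0,-0.38,0.01,-0.35],[0.12,-0.03,0,-0.38,0.01,-0.35]]

```text
clock: 19.6
eef_pos: [498.8, -124.5, 190.2]
tool_rot: [-2.754, -0.179, 0.523]
force: [0.4, -0.5, -0.0]
width: 15.1
```

apply_moves:
  commands:
    - [[0.12,-0.03,0.01,-0.38,0.01,-0.35],[0.12,-0.02,0.01,-0.38,0.01,-0.35],[0.12,-0.02,0.01,-0.38,0.01,-0.35],[0.12,-0.01,0.01,-0.38,0.01,-0.35],[0.12,-0.01,0.01,-0.38,0.01,-0.35],[0.12,-0.01,0.01,-0.38,0.01,-0.35],[0.12,0,0.01,-0.38,0.01,-0.35],[0.1,0,0.01,-0.38,0.01,-0.35]]

```text
clock: 20.27
eef_pos: [536.8, -87.1, 181.8]
tool_rot: [-3.06, -0.239, 0.775]
force: [0.4, -0.0, -0.0]
width: 14.9
```

Run:
```python
from fk import *
print(readout.read_state()["eef_pos"])
check(L=91,e=8)
p,R=held(WELL[2]-60*RX+30*Z,20,-47,L=91,e=8); print(p)
plan(p,R,8,near=1)
```

```text
[536.825659   -87.09829215 181.82559526]
tip [555.1 -75.5  94.9] tail [520.8 -84.1 220. ] px [[242.9, 230.8], [237.3, 241.2]] theta 15.8
  white 9.0 [237.  246.9] [507.2 -83.5 220. ]
  white 16.5 [250.8 241.1] [ 521.3 -116.4  220. ]
  white 10.0 [230. 240.] [523.8 -66.5 220. ]
  white 36.0 [238.9 239. ] [526.3 -87.7 220. ]
[563.4829704  -94.67079098 177.69324445]
t 20.32 q [-0.31, 1.23, -0.38, 2.47, 1.76, 1.98, -2.23] F [0.9, 1.2, -1.7] w 15.5 max 0.19
[[0.04,0.08,0.01,-0.1,0.02,-0.19],[0.04,0.08,0.01,-0.1,0.02,-0.19],[0.03,0.08,0.01,-0.1,0.02,-0.19],[0.03,0.08,0.01,-0.1,0.02,-0.19],[0.03,0.08,0.01,-0.1,0.02,-0.19],[0.03,0.08,0.02,-0.1,0.02,-0.19],[0.03,0.08,0.02,-0.1,0.02,-0.19],[0.03,0.08,0.02,-0.1,0.02,-0.19]]
```

Run:
```python
from fk import *
p,R=held(WELL[2]-8*RX+18*Z,20,-45,L=91,e=4.5); print(p)
plan(p,R,16,near=1)
```

```text
[612.35578276 -85.52210843 165.65167593]
t 20.32 q [-0.31, 1.23, -0.38, 2.47, 1.76, 1.98, -2.23] F [0.9, 1.2, -1.7] w 15.5 max 0.12
[[0.08,0.09,0.04,-0.05,0.0,-0.12],[0.08,0.09,0.04,-0.05,0.0,-0.12],[0.08,0.09,0.04,-0.05,0.0,-0.12],[0.07,0.09,0.04,-0.05,0.0,-0.12],[0.07,0.09,0.04,-0.05,0.0,-0.12],[0.07,0.09,0.04,-0.05,0.0,-0.12],[0.07,0.09,0.04,-0.05,0.0,-0.12],[0.07,0.09,0.04,-0.05,0.0,-0.12]]
[[0.07,0.09,0.04,-0.05,0.0,-0.12],[0.07,0.09,0.04,-0.05,0.0,-0.12],[0.07,0.09,0.04,-0.05,0.0,-0.12],[0.07,0.09,0.04,-0.05,0.0,-0.12],[0.07,0.09,0.04,-0.05,0.0,-0.12],[0.06,0.09,0.04,-0.05,0.0,-0.12],[0.06,0.09,0.04,-0.05,0.0,-0.12],[0.06,0.09,0.04,-0.05,0.0,-0.12]]
```

apply_moves:
  commands:
    - [[0.08,0.09,0,-0.05,0,-0.12],[0.08,0.09,0,-0.05,0,-0.12],[0.08,0.09,0,-0.05,0,-0.12],[0.07,0.09,0,-0.05,0,-0.12],[0.07,0.09,0.02,-0.05,0,-0.12],[0.07,0.09,0.02,-0.05,0,-0.12],[0.07,0.09,0.02,-0.05,0,-0.12],[0.07,0.09,0.02,-0.05,0,-0.12]]

```text
clock: 20.98
eef_pos: [575.9, -88.9, 179.0]
tool_rot: [-3.109, -0.237, 0.871]
force: [-0.5, -0.8, -0.8]
width: 15.8
```

Run:
```python
from fk import *
check(L=91,e=4.5)
p,R=held(WELL[2]-2*RX+16*Z,20,-45,L=91,e=4.5); print(p)
plan(p,R,8,near=1)
```

```text
tip [598.9 -80.9  92.3] tail [561.  -88.3 216.4] px [[245.3, 214.6], [239.5, 224.7]] theta 17.3
  white 8.5 [239.5 231.3] [545.  -88.3 216.4]
  white 9.5 [231.5 225.7] [558.5 -68.8 216.4]
  white 36.0 [240.  223.4] [563.9 -89.3 216.4]
[618.303076   -84.72857009 163.65167593]
t 21.03 q [-0.3, 1.25, -0.26, 2.43, 1.92, 1.98, -2.19] F [1.0, 0.6, -0.3] w 15.3 max 0.11
[[0.08,0.09,0.07,-0.06,0.01,-0.11],[0.08,0.09,0.07,-0.06,0.01,-0.11],[0.08,0.09,0.07,-0.06,0.01,-0.11],[0.08,0.09,0.07,-0.06,0.01,-0.11],[0.08,0.1,0.07,-0.06,0.01,-0.11],[0.08,0.1,0.07,-0.06,0.01,-0.11],[0.08,0.1,0.07,-0.06,0.01,-0.11],[0.07,0.1,0.07,-0.06,0.01,-0.11]]
```

apply_moves:
  commands:
    - [[0.1,0.1,0.05,-0.06,0.01,-0.11],[0.09,0.1,0.05,-0.06,0.01,-0.11],[0.08,0.1,0.07,-0.06,0.01,-0.11],[0.08,0.1,0.07,-0.06,0.01,-0.11],[0.08,0.1,0.07,-0.06,0.01,-0.11],[0.08,0.1,0.07,-0.06,0.01,-0.11],[0.08,0.1,0.07,-0.06,0.01,-0.11],[0,0,0,0,0,0]]

```text
clock: 21.7
eef_pos: [619.7, -84.5, 165.4]
tool_rot: [3.114, -0.245, 0.949]
force: [-0.4, -0.0, -1.4]
width: 15.4
```

Run:
```python
from fk import *
check(L=91,e=4)
p,R=held(WELL[2]+3*RX-17*Z,20,-45,L=91,e=4); print(p)
plan(p,R,7,near=1)
```

```text
tip [647.  -77.8  79.7] tail [603.3 -84.1 202. ] px [[245.1, 197.4], [239.1, 207.9]] theta 19.9
  white 8.0 [239.3 214.9] [586.2 -84.9 202. ]
  white 66.0 [236.  208.4] [602.2 -76.6 202. ]
[622.85516103 -83.77309575 130.63615955]
t 21.75 q [-0.3, 1.29, -0.16, 2.34, 2.05, 1.98, -2.16] F [-0.7, -0.3, -0.5] w 15.0 max 0.12
[[-0.02,0.01,0.12,-0.01,-0.0,-0.0],[-0.02,0.01,0.12,-0.01,-0.0,-0.0],[-0.02,0.01,0.12,-0.01,-0.0,-0.0],[-0.02,0.01,0.12,-0.01,-0.0,-0.0],[-0.02,0.01,0.12,-0.01,-0.0,-0.0],[-0.02,0.0,0.12,-0.01,-0.0,-0.0],[-0.02,0.0,0.12,-0.01,-0.0,-0.0]]
```

apply_moves:
  commands:
    - [[-0.02,0.01,0.12,-0.01,0,0],[-0.02,0.01,0.12,-0.01,0,0],[-0.02,0.01,0.12,-0.01,0,0],[-0.02,0.01,0.12,-0.01,0,0],[-0.02,0.01,0.12,-0.01,0,0],[-0.02,0,0.12,-0.01,0,0],[-0.02,0,0.12,-0.01,0,0]]

```text
clock: 22.33
eef_pos: [623.2, -83.9, 128.8]
tool_rot: [3.109, -0.244, 0.948]
force: [0.7, -0.1, -0.4]
width: 15.5
```

Run:
```python
from fk import *
s=readout.read_state(); print(s["force"].round(1),s["torque"].round(2))
check(L=91,e=4)
p,R=held(WELL[2]+1*RX-33*Z,12,-45,L=91,e=4); plan(p,R,5,near=1)
```

```text
[ 0.7 -0.1 -0.4] [ 0.66  0.94 -0.02]
tip [650.9 -77.5  43.2] tail [606.7 -83.3 165.3] px [[247.2, 198.0], [241.4, 208.4]] theta 20.0
  white 61.5 [239.7 210.2] [602.  -78.9 165.3]
t 22.38 q [-0.31, 1.36, -0.14, 2.28, 2.05, 1.98, -2.19] F [0.3, 0.5, -1.4] w 15.6 max 0.23
[[0.02,0.03,0.06,0.23,-0.22,0.05],[0.02,0.03,0.06,0.23,-0.22,0.05],[0.02,0.04,0.06,0.23,-0.22,0.05],[0.02,0.04,0.05,0.23,-0.22,0.05],[0.03,0.04,0.05,0.23,-0.22,0.05]]
```

apply_moves:
  commands:
    - [[0.02,0.04,0.06,0.23,-0.22,0.05],[0.02,0.04,0.06,0.23,-0.22,0.05],[0.02,0.04,0.06,0.23,-0.22,0.05],[0.02,0.04,0.05,0.23,-0.22,0.05],[0.03,0.04,0.05,0.23,-0.22,0.05],[0,0,0,0,0,0]]

```text
clock: 22.88
eef_pos: [635.9, -81.1, 120.6]
tool_rot: [-3.079, -0.145, 0.934]
force: [-0.5, 0.1, 0.5]
width: 15.2
```

Run:
```python
from fk import *
s=readout.read_state(); print(s["force"].round(1),s["torque"].round(2))
check(L=91,e=4)
p,R=held(WELL[2]-46*Z,0,-45,L=91,e=4.5); plan(p,R,7,near=1)
```

```text
[-0.5  0.1  0.5] [0.64 0.89 0.  ]
tip [651.9 -76.8  31.9] tail [624.5 -79.6 159. ] px [[247.6, 198.2], [240.5, 201.7]] theta 12.2
  white 110.5 [237.7 205.4] [615.2 -72.7 159. ]
t 22.93 q [-0.31, 1.3, -0.13, 2.29, 2.11, 1.86, -2.02] F [0.4, 0.3, -0.8] w 15.4 max 0.26
[[0.03,0.05,0.05,0.26,-0.23,0.06],[0.03,0.05,0.05,0.26,-0.23,0.06],[0.03,0.05,0.05,0.26,-0.23,0.06],[0.03,0.05,0.05,0.26,-0.23,0.06],[0.03,0.05,0.05,0.26,-0.23,0.06],[0.03,0.05,0.04,0.26,-0.23,0.06],[0.03,0.05,0.04,0.26,-0.23,0.06]]
```

apply_moves:
  commands:
    - [[0.03,0.05,0.05,0.26,-0.23,0.06],[0.03,0.05,0.05,0.26,-0.23,0.06],[0.03,0.05,0.05,0.26,-0.23,0.06],[0.03,0.05,0.05,0.26,-0.23,0.06],[0.03,0.05,0.05,0.26,-0.23,0.06],[0.03,0.05,0.04,0.26,-0.23,0.06],[0.03,0.05,0.04,0.26,-0.23,0.06],[0,0,0,0,0,0]]

```text
clock: 23.6
eef_pos: [649.8, -80.7, 102.0]
tool_rot: [-2.911, 0.005, 0.918]
force: [-0.5, -0.1, -0.7]
width: 15.8
```

Run:
```python
from fk import *
s=readout.read_state(); print(s["force"].round(1),s["torque"].round(2))
check(L=91,e=4)
p,R=held(WELL[2]-56*Z,0,-45,L=91,e=4.5); plan(p,R,4,near=1)
```

```text
[-0.5 -0.1 -0.7] [0.67 0.83 0.05]
tip [645.7 -78.1  11.9] tail [647.2 -78.5 141.9] px [[249.2, 201.3], [241.3, 193.9]] theta 0.7
  white 70.5 [235.9 206.1] [615.5 -64.9 141.9]
t 23.65 q [-0.28, 1.19, -0.15, 2.27, 2.14, 1.62, -1.76] F [0.4, 0.7, -0.4] w 15.7 max 0.03
[[0.01,0.01,0.03,-0.03,0.01,-0.0],[0.01,0.01,0.03,-0.03,0.01,-0.0],[0.01,0.01,0.03,-0.03,0.01,-0.0],[0.01,0.01,0.03,-0.03,0.01,-0.0]]
```

Lower to the floor, open, retreat.

apply_moves:
  commands:
    - [[0,0,0.05,0,0,0],[0,0.01,0.06,0,0,0],[0,0.01,0.06,0,0,0],[0,0,0,0,0,0]]

```text
clock: 23.98
eef_pos: [649.3, -80.7, 97.7]
tool_rot: [-2.923, 0.002, 0.918]
force: [-0.1, 0.9, -0.4]
width: 15.4
```

apply_moves:
  commands:
    - [[0,0,0,0,0,0],[0,0,0,0,0,0],[0,0,0,0,0,0],[0,0,0,0,0,0]]
  claw: 32

```text
clock: 24.32
eef_pos: [648.1, -80.9, 95.3]
tool_rot: [-2.921, 0.005, 0.918]
force: [-0.1, 0.3, -0.2]
width: 31.9
```

apply_moves:
  commands:
    - [[0,-0.3,0.06,0,0,0],[0,-0.5,0.11,0,0,0],[0,-0.5,0.11,0,0,0],[0,-0.6,0.1,0,0,0],[0,-0.5,0,0,0,0],[0,-0.3,-0.4,0,0,0],[0,0,-0.7,0,0,0],[0,0,-0.7,0,0,0]]

```text
clock: 24.98
eef_pos: [569.7, -22.0, 168.6]
tool_rot: [-2.914, 0.011, 0.916]
force: [0.5, -0.9, 0.3]
width: 31.6
```

Run:
```python
from fk import *
s=readout.read_state(); print(s["eef_pos"],s["tool_rot"])
d=eyes.get_image("top"); im=d["image"].astype(int)
for a,m,p in blobs((im.max(2)<100),60,600,(200,215,335,300)):
    r=cv2.minAreaRect(p.astype(np.float32)); print(a,np.round(r[0],1),np.round(r[1],1),ray(d,[r[0]],9.5)[0].round(1))
for a,m,p in blobs((im.min(2)>160)&(np.ptp(im,axis=2)<40),4,80,(200,225,335,300)): print("w",a,m.round(1),ray(d,[m],9)[0].round(0))
# joint path to A, tool z = tip dir
a=np.radians(-73.6); t=np.array([np.cos(a),np.sin(a),0]); p,R=pickpose((517.,-34.5),t,s=-26,back=120)
R=[Q for Q in (R,R*Ro.from_euler("y",np.pi)) if Q.apply([0,0,1])@t>0][0]
for Q,n in ((R,"z=t"),(R*Ro.from_euler("y",np.pi),"z=-t")):
  for q0 in ([0,.6,0,2,0,.5,2.7],[0,.6,0,2,0,.5,-.3],[.5,.6,-.5,2,0.5,.5,-2.7],[-.5,.6,.5,2,.5,.5,2.5]):
    r=ik(p,Q,np.array(q0),w=2); print(n,r[0].round(2),r[1].round(1),r[2].round(2))
d=eyes.get_image("scene"); u,v=proj(d,[WELL[2]])[0].astype(int); cv2.imwrite("pics/s8.png",cv2.resize(d["image"][v-70:v+60,u-80:u+80,::-1],None,fx=4,fy=4))
```

```text
[569.7087352  -22.00672535 168.62125444] [-2.91397125  0.01124523  0.91586919]
w 10.5 [250.3 241.2] [532. -82.   9.]
w 6.0 [216.9 232.5] [556.  14.   9.]
z=t [ 0.09  0.65 -0.5   2.03  0.84  0.73  2.41] 0.0 0.44
z=t [-0.53  0.64  0.45  2.02 -0.08  0.51 -2.94] 0.1 0.0
z=t [-0.53  0.64  0.45  2.02 -0.08  0.51 -2.94] 0.1 0.0
z=t [ 0.09  0.65 -0.5   2.03  0.84  0.73  2.41] 0.0 0.44
z=-t [ 0.09  0.65 -0.5   2.03  0.84  0.73 -0.73] 0.0 0.44
z=-t [ 0.09  0.65 -0.5   2.03  0.84  0.73 -0.73] 0.0 0.44
z=-t [ 0.09  0.65 -0.5   2.03  0.84  0.73 -0.73] 0.0 0.44
z=-t [ 0.09  0.65 -0.5   2.03  0.84  0.73 -0.73] 0.0 0.44
```

View pics/s8.png

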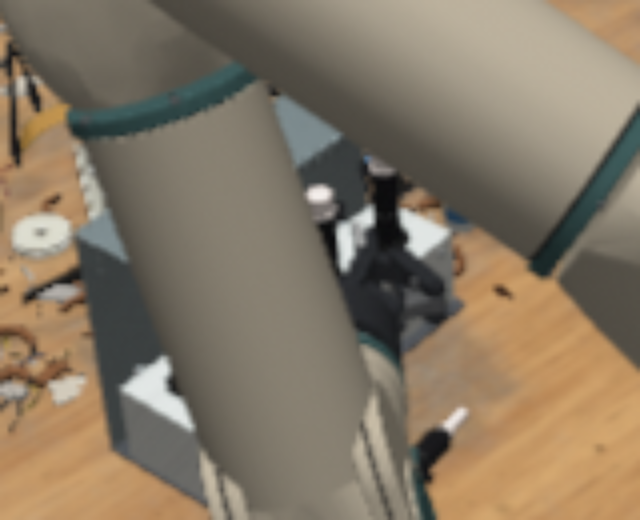

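```bash
cat >> fk.py <<'E'
def pickA(back=0,z=5.,s=-26,n=8,c=(517.,-34.5),yaw=-73.6):
    a=np.radians(yaw); t=np.array([np.cos(a),np.sin(a),0]); p,R=pickpose(c,t,s=s,z=z,back=back)
    R=[Q for Q in (R,R*Ro.from_euler("y",np.pi)) if Q.apply([0,0,1])@t<0][0]
    print(p.round(1),readout.read_state()["eef_pos"].round(1)); plan(p,R,n,near=1); return p,R
E
python3 - <<'E'
from fk import *
p,R=pickA(back=150,n=24)
s=readout.read_state(); q=s["qpos"]; C=Ro.from_euler("xyz",s["tool_rot"]); rv=(C.inv()*R).as_rotvec()
for i in range(1,7):
    r=ik(s["eef_pos"]+(p-s["eef_pos"])*i/6,C*Ro.from_rotvec(rv*i/6),q,w=2); q=r[0]; print(q.round(2),r[1].round(1),r[2].round(2))
E
```

```text
[500.1  22.8 151.2] [570.5 -23.5 172.9]
t 25.08 q [-0.43, 1.08, -0.29, 2.44, 1.88, 1.7, -1.82] F [-0.3, -0.8, -1.0] w 31.9 max 0.52
[[-0.01,-0.08,0.04,0.52,0.22,0.22],[-0.01,-0.08,0.04,0.52,0.22,0.22],[-0.01,-0.08,0.05,0.52,0.22,0.22],[-0.01,-0.07,0.05,0.52,0.22,0.22],[-0.02,-0.07,0.05,0.52,0.22,0.22],[-0.02,-0.07,0.06,0.52,0.22,0.22],[-0.02,-0.06,0.06,0.52,0.22,0.22],[-0.02,-0.06,0.06,0.52,0.22,0.22]]
[[-0.03,-0.06,0.06,0.52,0.22,0.22],[-0.03,-0.05,0.07,0.52,0.22,0.22],[-0.03,-0.05,0.07,0.52,0.22,0.22],[-0.03,-0.05,0.07,0.52,0.22,0.22],[-0.04,-0.04,0.07,0.52,0.22,0.22],[-0.04,-0.04,0.07,0.52,0.22,0.22],[-0.04,-0.04,0.07,0.52,0.22,0.22],[-0.04,-0.03,0.07,0.52,0.22,0.22]]
[[-0.04,-0.03,0.07,0.52,0.22,0.22],[-0.05,-0.02,0.07,0.52,0.22,0.22],[-0.05,-0.02,0.07,0.52,0.22,0.22],[-0.05,-0.01,0.07,0.52,0.22,0.22],[-0.05,-0.01,0.07,0.52,0.22,0.22],[-0.05,-0.01,0.07,0.52,0.22,0.22],[-0.05,-0.0,0.07,0.52,0.22,0.22],[-0.06,0.0,0.07,0.52,0.22,0.22]]
[-0.65  0.89  0.08  2.39  1.88  1.14 -1.78] 0.0 0.08
[-0.51  0.76 -0.09  2.32  1.72  1.03 -1.58] 0.0 0.15
[-0.35  0.67 -0.23  2.25  1.52  0.93 -1.37] 0.0 0.22
[-0.2   0.62 -0.35  2.16  1.29  0.84 -1.14] 0.0 0.31
[-0.06  0.59 -0.42  2.08  1.02  0.78 -0.89] 0.0 0.39
[ 0.04  0.59 -0.43  2.    0.72  0.74 -0.62] 0.0 0.47
```

apply_moves:
  commands:
    - [[-0.01,-0.1,0,0.78,0.33,0.33],[-0.01,-0.1,0,0.78,0.33,0.33],[-0.02,-0.1,0.05,0.78,0.33,0.33],[-0.02,-0.1,0.07,0.78,0.33,0.33],[-0.03,-0.1,0.08,0.78,0.33,0.33],[-0.04,-0.08,0.08,0.78,0.33,0.33],[-0.04,-0.08,0.08,0.78,0.33,0.33],[-0.04,-0.07,0.08,0.78,0.33,0.33]]
  claw: 50

```text
clock: 25.75
eef_pos: [535.2, -0.8, 161.5]
tool_rot: [-2.325, -0.072, 0.594]
force: [-0.3, -1.3, -0.5]
width: 49.8
```

apply_moves:
  commands:
    - [[-0.05,-0.06,0.1,0.78,0.33,0.33],[-0.06,-0.05,0.1,0.78,0.33,0.33],[-0.06,-0.04,0.1,0.78,0.33,0.33],[-0.06,-0.03,0.1,0.78,0.33,0.33],[-0.07,-0.02,0.1,0.78,0.33,0.33],[-0.07,-0.01,0.1,0.78,0.33,0.33],[-0.07,0,0.1,0.78,0.33,0.33],[-0.07,0,0.1,0.78,0.33,0.33]]

```text
clock: 26.42
eef_pos: [500.7, 22.8, 151.4]
tool_rot: [-1.737, 0.034, 0.271]
force: [-0.7, -0.2, 0.1]
width: 50.2
```

Run:
```python
from fk import *
pickA(back=45,n=8)
d=eyes.get_image("top"); im=d["image"].astype(int)
for a,m,p in blobs((im.min(2)>160)&(np.ptp(im,axis=2)<40),4,80,(200,225,335,300)): print("w",a,m.round(1),ray(d,[m],9)[0].round(0))
```

```text
[5.068e+02 2.000e-01 4.880e+01] [500.7  22.8 151.4]
t 26.42 q [0.28, 0.65, -0.75, 1.99, 0.8, 0.88, -0.7] F [-0.7, -0.2, 0.1] w 50.2 max 0.33
[[0.01,0.33,-0.02,-0.09,-0.01,-0.05],[0.01,0.33,-0.02,-0.09,-0.01,-0.05],[0.01,0.33,-0.01,-0.09,-0.01,-0.05],[0.01,0.33,-0.01,-0.09,-0.01,-0.05],[0.0,0.33,-0.01,-0.09,-0.01,-0.05],[0.0,0.33,-0.01,-0.09,-0.01,-0.05],[0.0,0.33,-0.0,-0.09,-0.01,-0.05],[-0.0,0.33,-0.0,-0.09,-0.01,-0.05]]
w 14.0 [213.  251.4] [503.  24.   9.]
w 10.5 [250.3 241.2] [532. -82.   9.]
```

apply_moves:
  commands:
    - [[0.01,0.3,-0.02,-0.09,-0.01,-0.05],[0.01,0.35,-0.02,-0.09,-0.01,-0.05],[0.01,0.35,-0.01,-0.09,-0.01,-0.05],[0.01,0.35,-0.01,-0.09,-0.01,-0.05],[0,0.33,-0.01,-0.09,-0.01,-0.05],[0,0.3,0,-0.09,-0.01,-0.05],[0,0.2,0,-0.09,-0.01,-0.05],[0,0,0,0,0,0]]

```text
clock: 27.13
eef_pos: [504.3, -3.7, 57.8]
tool_rot: [-1.798, 0.01, 0.268]
force: [-0.6, -0.1, -0.1]
width: 49.9
```

Run:
```python
from fk import *
pickA(back=0,n=5,c=(517.5,-32.5))
```

```text
[510.2  -7.6   5. ] [504.3  -3.7  57.8]
t 27.13 q [0.17, 0.78, -0.57, 2.08, 1.09, 0.71, -0.97] F [-0.6, -0.1, -0.1] w 49.9 max 0.26
[[0.03,0.26,0.03,0.0,-0.04,-0.03],[0.03,0.26,0.03,0.0,-0.04,-0.03],[0.02,0.26,0.03,0.0,-0.04,-0.03],[0.02,0.26,0.03,0.0,-0.04,-0.03],[0.02,0.26,0.03,0.0,-0.04,-0.03]]
```

apply_moves:
  commands:
    - [[0.04,0.2,0.03,0,-0.05,-0.03],[0.04,0.26,0.03,0,-0.05,-0.03],[0.03,0.26,0.03,0,-0.05,-0.03],[0.02,0.26,0.03,0,-0.05,-0.03],[0.02,0.25,0.03,0,0,0],[0,0.02,0,0,0,0],[0,0,0,0,0,0]]

```text
clock: 27.72
eef_pos: [510.0, -6.0, 5.3]
tool_rot: [-1.801, 0.006, 0.293]
force: [-0.1, 0.2, 1.0]
width: 49.6
```

Run:
```python
from fk import *
pickA(back=0,n=2,c=(517.5,-32.5))
```

```text
[510.2  -7.6   5. ] [510.   -6.    5.3]
t 27.72 q [0.13, 0.87, -0.5, 2.09, 1.25, 0.64, -1.09] F [-0.1, 0.2, 1.0] w 49.6 max 0.04
[[-0.0,0.01,-0.02,0.02,0.04,-0.03],[-0.0,0.01,-0.02,0.02,0.04,-0.03]]
```

apply_moves:
  commands:
    - [[0,0,0,0,0,0],[0,0,0,0,0,0],[0,0,0,0,0,0],[0,0,0,0,0,0],[0,0,0,0,0,0],[0,0,0,0,0,0]]
  claw: 8

```text
clock: 28.22
eef_pos: [511.0, -5.2, 7.8]
tool_rot: [-1.802, 0.003, 0.293]
force: [-1.5, -1.0, -0.1]
width: 15.4
```

apply_moves:
  commands:
    - [[0,-0.3,0,0,0,0],[0,-0.6,0,0,0,0],[0,-0.8,0,0,0,0],[-0.1,-0.8,-0.3,0,0,0],[-0.2,-0.8,-0.5,0,0,0],[-0.2,-0.6,-0.6,0,0,0],[-0.1,-0.4,-0.6,0,0,0],[0,-0.2,-0.5,0,0,0]]

```text
clock: 28.88
eef_pos: [501.9, -62.0, 211.7]
tool_rot: [-1.797, 0.011, 0.305]
force: [0.9, 0.3, 0.4]
width: 15.6
```

Run:
```python
from fk import *
s=readout.read_state(); print(s["eef_pos"],s["qpos"].round(2),s["width"])
d=eyes.get_image("top"); im=d["image"].astype(int)
C=Ro.from_euler("xyz",s["tool_rot"]); q=s["qpos"]; P=np.array([470,-150,215.])
for i in range(1,7):
    r=ik(s["eef_pos"]+(P-s["eef_pos"])*i/6,C*Ro.from_rotvec([0,np.radians(160)*i/6,0]),q,w=2); q=r[0]; print(q.round(2),r[1].round(1),r[2].round(2))
s0=(P-s["eef_pos"]); print("world shift",s0.round(0))
C2=C
for i in range(4): print(C.apply([0,0,0]) if 0 else ((C*Ro.from_rotvec([0,np.radians(40*i+20),0])).inv().apply(s0/32)/40).round(2))
```

```text
[501.92722205 -61.95719879 211.71338135] [ 0.44  0.53 -0.76  1.99  0.77  0.91 -0.48] 15.60757421907107
[ 0.17  0.46 -0.32  1.98  0.54  0.76 -0.67] 0.0 0.49
[ 0.21  0.45 -0.32  2.    0.54  0.75 -1.12] 0.0 0.47
[ 0.24  0.44 -0.33  2.01  0.55  0.74 -1.56] 0.0 0.46
[ 0.28  0.43 -0.33  2.02  0.55  0.73 -2.  ] 0.0 0.45
[ 0.31  0.43 -0.34  2.03  0.56  0.72 -2.44] 0.0 0.44
[ 0.35  0.42 -0.34  2.04  0.56  0.71 -2.88] 0.0 0.06
world shift [-32. -88.   3.]
[-0.02  0.01 -0.07]
[ 0.03  0.01 -0.07]
[ 0.06  0.01 -0.03]
[0.07 0.01 0.02]
```

apply_moves:
  commands:
    - [[0,0,-0.2,0,-1,0],[0,0,-0.3,0,-1,0],[0,0,-0.3,0,-1,0],[0,0,-0.3,0,-1,0],[0,0,-0.2,0,-1,0],[0,0,-0.2,0,-1,0],[0,0,0,0,-1,0],[0,0,0,0,-1,0]]

```text
clock: 29.6
eef_pos: [532.4, -121.6, 228.3]
tool_rot: [-1.742, 0.161, 1.01]
force: [-0.6, -0.2, -0.2]
width: 15.2
```

apply_moves:
  commands:
    - [[0,0,0,0,-1,0],[0,0,0,0,-1,0],[0,0,0,0,-1,0],[0,0,0,0,-1,0],[0,0,0,0,-1,0],[0,0,0,0,-1,0],[0,0,0,0,-1,0],[0,0,0,0,-1,0]]

```text
clock: 30.27
eef_pos: [529.4, -121.1, 224.8]
tool_rot: [-1.583, 0.233, 1.756]
force: [-0.8, -0.4, 0.7]
width: 15.3
```

apply_moves:
  commands:
    - [[0,0,0,0,-1,0],[0,0,0,0,-1,0],[0,0,0,0,-1,0],[0,0,0,0,-1,0],[0,0,0,0,-1,0],[0,0,0,0,-1,0],[0,0,0,0,-1,0],[0,0,0,0,-1,0]]

```text
clock: 30.93
eef_pos: [526.2, -120.1, 220.9]
tool_rot: [-1.418, 0.175, 2.506]
force: [0.5, 0.4, -0.3]
width: 15.0
```

```bash
cat >> fk.py <<'E'
FLIP=Ro.from_euler("y",np.pi)
def heldA(tip,theta,om,L=90,e=4.): 
    p,R=held(tip,theta,om,L=L,e=e); return p,R*FLIP
def checkA(L=90,e=4.,phi=12.6,n="top"):
    s=readout.read_state(); C=Ro.from_euler("xyz",s["tool_rot"])*FLIP; f=np.radians(phi)
    t=C.apply([0,np.sin(f),np.cos(f)]); tip=s["eef_pos"]-e*C.apply([0,1,0])+L*t; tail=tip-130*t
    d=eyes.get_image(n); im=d["image"].astype(int); u=proj(d,[tip,tail])
    print("tip",tip.round(1),"tail",tail.round(1),"theta",np.degrees(np.arccos(-t[2])).round(1),"F",s["force"].round(1),"w",s["width"].round(1))
    for a,m,p in blobs((im.min(2)>135)&(np.ptp(im,axis=2)<40),4,120,(*(u[1]-16),*(u[1]+16))): 
        print("  white",a,m.round(1),ray(d,[m],tail[2])[0].round(1))
def path(p,R,k=6):
    s=readout.read_state(); q=s["qpos"]; C=Ro.from_euler("xyz",s["tool_rot"]); rv=(C.inv()*R).as_rotvec()
    for i in range(1,k+1):
        r=ik(s["eef_pos"]+(p-s["eef_pos"])*i/k,C*Ro.from_rotvec(rv*i/k),q,w=2); q=r[0]; print(q.round(2),r[1].round(1),r[2].round(2))
E
python3 - <<'E'
from fk import *
checkA(); print(readout.read_state()["eef_pos"])
R=slant(5,-65)[0]*FLIP; P=np.array([480,-150,225.])
plan(P,R,24,near=1); path(P,R)
E
```

```text
Traceback (most recent call last):
  File "fk.py", line 53, in checkA
    print("tip",tip.round(1),"tail",tail.round(1),"theta",np.degrees(np.arccos(-t[2])).round(1),"F",s["force"].round(1),"w",s["width"].round(1))
                                                                                                                            ^^^^^^^^^^^^^^^^
AttributeError: 'float' object has no attribute 'round'
```

```bash
sed -i 's/s\["width"\].round(1))/round(s["width"],1))/' fk.py
python3 - <<'E'
from fk import *
checkA(); print(readout.read_state()["eef_pos"])
R=slant(5,-65)[0]*FLIP; P=np.array([490,-140,225.])
plan(P,R,24,near=1); path(P,R)
E
```

```text
tip [579.9 -54.9 192.3] tail [ 501.9 -147.7  239. ] theta 68.9 F [-0.3 -0.2 -0.7] w 15.5
  white 37.0 [259.  245.4] [ 510.  -138.9  239. ]
[ 526.17205786 -120.0847206   220.81809662]
t 31.03 q [0.75, 0.72, -1.19, 1.9, 0.99, 1.2, 1.64] F [0.1, 0.3, -0.3] w 15.5 max 0.51
[[0.02,-0.0,0.04,0.51,-0.44,0.33],[0.02,-0.0,0.04,0.51,-0.44,0.33],[0.02,0.0,0.04,0.51,-0.44,0.33],[0.02,0.0,0.04,0.51,-0.44,0.33],[0.02,0.0,0.04,0.51,-0.44,0.33],[0.02,0.0,0.04,0.51,-0.44,0.33],[0.03,0.0,0.03,0.51,-0.44,0.33],[0.03,0.01,0.03,0.51,-0.44,0.33]]
[[0.03,0.01,0.03,0.51,-0.44,0.33],[0.03,0.01,0.03,0.51,-0.44,0.33],[0.03,0.01,0.03,0.51,-0.44,0.33],[0.03,0.01,0.03,0.51,-0.44,0.33],[0.03,0.01,0.03,0.51,-0.44,0.33],[0.03,0.01,0.02,0.51,-0.44,0.33],[0.04,0.01,0.02,0.51,-0.44,0.33],[0.04,0.01,0.02,0.51,-0.44,0.33]]
[[0.04,0.01,0.02,0.51,-0.44,0.33],[0.04,0.01,0.02,0.51,-0.44,0.33],[0.04,0.01,0.02,0.51,-0.44,0.33],[0.04,0.01,0.01,0.51,-0.44,0.33],[0.04,0.01,0.01,0.51,-0.44,0.33],[0.04,0.0,0.01,0.51,-0.44,0.33],[0.04,0.0,0.01,0.51,-0.44,0.33],[0.04,0.0,0.01,0.51,-0.44,0.33]]
[ 0.06  0.51 -0.24  1.92  0.75  0.89  1.96] 0.0 0.55
[-0.11  0.56 -0.16  1.98  0.94  0.97  1.84] 0.0 0.49
[-0.27  0.62 -0.07  2.06  1.11  1.04  1.74] 0.0 0.41
[-0.43  0.71  0.03  2.15  1.26  1.11  1.64] 0.0 0.32
[-0.56  0.83  0.13  2.25  1.4   1.17  1.52] 0.0 0.22
[-0.68  0.99  0.24  2.35  1.53  1.22  1.39] 0.0 0.12
```

apply_moves:
  commands:
    - [[0.02,0,0,0.77,-0.66,0.5],[0.02,0,0,0.77,-0.66,0.5],[0.03,0,0,0.77,-0.66,0.5],[0.03,0,0,0.77,-0.66,0.5],[0.03,0,0,0.77,-0.66,0.5],[0.04,0,0,0.77,-0.66,0.5],[0.04,0,0,0.77,-0.66,0.5],[0.04,0,0,0.77,-0.66,0.5]]

```text
clock: 31.7
eef_pos: [519.3, -120.9, 220.1]
tool_rot: [-0.712, 0.285, 3.071]
force: [-0.6, -0.0, -1.2]
width: 15.4
```

Run:
```python
from fk import *
checkA(L=95); print(readout.read_state()["eef_pos"])
P,R=heldA(WELL[1]-95*RX+65*Z,18,-52,L=95); print(P)
plan(P,R,16,near=1); path(P,R)
```

```text
tip [545.4 -74.8 142.3] tail [ 509.  -133.7  252.3] theta 32.2 F [-0.6 -0.  -1.2] w 15.4
  white 42.5 [255.2 244.7] [ 511.3 -131.7  252.3]
[ 518.17826815 -118.39637916  217.72615928]
[519.27553149 -37.45810508 217.26317495]
t 31.75 q [0.21, 0.82, -0.91, 2.05, 1.29, 1.62, 1.51] F [-1.7, 3.1, -3.1] w 15.4 max 0.57
[[0.01,-0.1,-0.08,0.3,-0.24,0.57],[-0.0,-0.1,-0.08,0.3,-0.24,0.57],[-0.01,-0.1,-0.08,0.3,-0.24,0.57],[-0.01,-0.1,-0.07,0.3,-0.24,0.57],[-0.02,-0.1,-0.07,0.3,-0.24,0.57],[-0.03,-0.1,-0.07,0.3,-0.24,0.57],[-0.03,-0.1,-0.06,0.3,-0.24,0.57],[-0.04,-0.1,-0.06,0.3,-0.24,0.57]]
[[-0.05,-0.1,-0.06,0.3,-0.24,0.57],[-0.05,-0.1,-0.05,0.3,-0.24,0.57],[-0.06,-0.1,-0.05,0.3,-0.24,0.57],[-0.06,-0.1,-0.05,0.3,-0.24,0.57],[-0.07,-0.1,-0.04,0.3,-0.24,0.57],[-0.08,-0.09,-0.04,0.3,-0.24,0.57],[-0.08,-0.09,-0.03,0.3,-0.24,0.57],[-0.09,-0.09,-0.03,0.3,-0.24,0.57]]
[-0.43  0.7  -0.    2.12  1.24  1.08  1.56] 0.0 0.35
[-0.54  0.75  0.05  2.2   1.38  1.11  1.41] 0.0 0.27
[-0.64  0.83  0.11  2.28  1.49  1.15  1.26] 0.0 0.19
[-0.75  0.92  0.18  2.35  1.6   1.19  1.11] 0.0 0.12
[-0.84  1.03  0.26  2.42  1.69  1.24  0.96] 0.0 0.05
[-0.89  1.16  0.3   2.47  1.75  1.34  0.83] 0.8 0.0
```

apply_moves:
  commands:
    - [[0,-0.1,-0.03,0.3,-0.24,0.57],[0,-0.1,-0.03,0.3,-0.24,0.57],[-0.01,-0.1,-0.03,0.3,-0.24,0.57],[-0.01,-0.1,-0.03,0.3,-0.24,0.57],[-0.02,-0.1,-0.03,0.3,-0.24,0.57],[-0.03,-0.1,-0.03,0.3,-0.24,0.57],[-0.03,-0.1,-0.03,0.3,-0.24,0.57],[-0.04,-0.1,-0.03,0.3,-0.24,0.57]]

```text
clock: 32.42
eef_pos: [518.0, -83.4, 227.1]
tool_rot: [-0.36, 0.367, -2.761]
force: [0.3, -0.2, -1.9]
width: 15.7
```

apply_moves:
  commands:
    - [[-0.05,-0.1,-0.03,0.3,-0.24,0.57],[-0.05,-0.1,-0.03,0.3,-0.24,0.57],[-0.06,-0.1,-0.03,0.3,-0.24,0.57],[-0.06,-0.1,-0.03,0.3,-0.24,0.57],[-0.07,-0.1,-0.03,0.3,-0.24,0.57],[-0.08,-0.09,-0.03,0.3,-0.24,0.57],[-0.08,-0.09,-0.03,0.3,-0.24,0.57],[-0.09,-0.09,-0.03,0.3,-0.24,0.57]]

```text
clock: 33.08
eef_pos: [523.6, -41.1, 226.9]
tool_rot: [-0.0, 0.302, -2.328]
force: [-0.1, -0.0, -1.0]
width: 15.5
```

Run:
```python
from fk import *
checkA(L=95); print(readout.read_state()["eef_pos"])
P,R=heldA(WELL[1]-5*RX+16*Z,20,-45,L=95); print(P)
plan(P,R,16,near=1); path(P,R,4)
```

```text
tip [554.6 -32.5 138.4] tail [508.1 -40.5 259.5] theta 21.3 F [-0.1 -0.  -1. ] w 15.5
  white 9.0 [206.5 245.5] [509.  -20.3 259.5]
  white 47.0 [215.4 247.4] [504.6 -41.  259.5]
[524.09802832 -39.03651999 225.11278587]
[605.66937398 -25.61208427 167.39493003]
t 33.13 q [-0.45, 1.18, -0.38, 2.46, 1.61, 1.98, 0.84] F [0.9, 2.8, -1.5] w 15.3 max 0.12
[[-0.07,0.08,-0.12,-0.0,-0.04,0.09],[-0.07,0.08,-0.12,-0.0,-0.04,0.09],[-0.07,0.08,-0.12,-0.0,-0.04,0.09],[-0.07,0.08,-0.12,-0.0,-0.04,0.09],[-0.07,0.08,-0.12,-0.0,-0.04,0.09],[-0.07,0.08,-0.12,-0.0,-0.04,0.09],[-0.07,0.08,-0.11,-0.0,-0.04,0.09],[-0.07,0.08,-0.11,-0.0,-0.04,0.09]]
[[-0.07,0.08,-0.11,-0.0,-0.04,0.09],[-0.07,0.08,-0.11,-0.0,-0.04,0.09],[-0.07,0.08,-0.11,-0.0,-0.04,0.09],[-0.07,0.09,-0.11,-0.0,-0.04,0.09],[-0.07,0.09,-0.11,-0.0,-0.04,0.09],[-0.07,0.09,-0.11,-0.0,-0.04,0.09],[-0.07,0.09,-0.11,-0.0,-0.04,0.09],[-0.07,0.09,-0.11,-0.0,-0.04,0.09]]
[-0.9   1.2   0.37  2.43  1.8   1.31  0.78] 0.0 0.04
[-0.89  1.24  0.39  2.39  1.84  1.32  0.78] 0.0 0.08
[-0.87  1.28  0.4   2.35  1.88  1.33  0.78] 0.0 0.12
[-0.85  1.31  0.41  2.3   1.92  1.34  0.79] 0.0 0.17
```

apply_moves:
  commands:
    - [[-0.07,0.08,-0.12,0,-0.04,0.09],[-0.07,0.08,-0.12,0,-0.04,0.09],[-0.07,0.08,-0.12,0,-0.04,0.09],[-0.07,0.08,-0.12,0,-0.04,0.09],[-0.07,0.08,-0.12,0,-0.04,0.09],[-0.07,0.08,-0.12,0,-0.04,0.09],[-0.07,0.08,-0.11,0,-0.04,0.09],[-0.07,0.08,-0.11,0,-0.04,0.09]]

```text
clock: 33.8
eef_pos: [569.0, -34.5, 193.3]
tool_rot: [0.015, 0.283, -2.264]
force: [-0.2, -0.6, 0.1]
width: 15.6
```

apply_moves:
  commands:
    - [[-0.07,0.08,-0.1,0,-0.04,0.09],[-0.07,0.08,-0.1,0,-0.04,0.09],[-0.07,0.08,-0.1,0,-0.04,0.09],[-0.07,0.08,-0.1,0,-0.04,0.09],[-0.07,0.08,-0.1,0,-0.04,0.09],[-0.07,0.08,-0.1,0,-0.04,0.09],[-0.07,0.08,-0.1,0,-0.04,0.09],[0,0,0,0,0,0]]

```text
clock: 34.47
eef_pos: [607.7, -27.7, 169.1]
tool_rot: [0.032, 0.254, -2.202]
force: [0.9, -0.5, -0.3]
width: 15.4
```

Run:
```python
from fk import *
checkA(L=95); print(readout.read_state()["eef_pos"])
P,R=heldA(WELL[1]+0*RX+12*Z,20,-45,L=95); print(P)
plan(P,R,4,near=1)
P,R=heldA(WELL[1]+3*RX-17*Z,20,-45,L=95);plan(P,R,8,near=1)
```

```text
tip [637.2 -20.6  80. ] tail [592.4 -27.1 201.8] theta 20.4 F [ 0.9 -0.5 -0.3] w 15.4
  white 65.0 [214.3 214.3] [587.7 -23.6 201.8]
  white 112.5 [202.5 207.3] [604.9   5.7 201.8]
[607.33162231 -27.78544535 169.38308171]
[610.62545168 -24.95080232 163.39493003]
t 34.52 q [-0.4, 1.27, -0.23, 2.31, 1.91, 1.97, 1.0] F [0.4, -0.4, -0.4] w 15.0 max 0.04
[[-0.02,0.0,-0.04,-0.01,-0.03,0.03],[-0.02,0.0,-0.04,-0.01,-0.03,0.03],[-0.02,0.0,-0.04,-0.01,-0.03,0.03],[-0.02,0.0,-0.04,-0.01,-0.03,0.03]]
t 34.52 q [-0.4, 1.27, -0.23, 2.31, 1.91, 1.97, 1.0] F [0.4, -0.4, -0.4] w 15.0 max 0.11
[[0.01,0.01,-0.11,-0.0,-0.01,0.01],[0.01,0.01,-0.11,-0.0,-0.01,0.01],[0.01,0.01,-0.11,-0.0,-0.01,0.01],[0.01,0.01,-0.11,-0.0,-0.01,0.01],[0.01,0.01,-0.11,-0.0,-0.01,0.01],[0.01,0.01,-0.11,-0.0,-0.01,0.01],[0.01,0.01,-0.11,-0.0,-0.01,0.01],[0.01,0.01,-0.11,-0.0,-0.01,0.01]]
```

apply_moves:
  commands:
    - [[0,0.04,-0.06,0,-0.01,0.01],[0.01,0.03,-0.12,0,-0.01,0.01],[0.01,0.02,-0.12,0,-0.01,0.01],[0.01,0.02,-0.12,0,-0.01,0.01],[0.01,0.01,-0.12,0,-0.01,0.01],[0.01,0.01,-0.12,0,-0.01,0.01],[0.01,0.01,-0.12,0,-0.01,0.01],[0.01,0.01,-0.1,0,-0.01,0.01]]

```text
clock: 35.18
eef_pos: [617.0, -26.8, 132.0]
tool_rot: [0.034, 0.246, -2.194]
force: [-1.5, -0.4, 1.2]
width: 15.2
```

Run:
```python
from fk import *
checkA(L=95,e=7); print(readout.read_state()["torque"])
P,R=heldA(WELL[1]+1*RX-33*Z,12,-45,L=95,e=7); plan(P,R,6,near=1)
```

```text
tip [643.8 -18.4  42.5] tail [599.4 -24.3 164.6] theta 20.1 F [-1.5 -0.4  1.2] w 15.2
  white 10.5 [219.2 217.2] [584.3 -27.4 164.6]
  white 57.0 [216.2 210.5] [601.3 -19.5 164.6]
  white 102.5 [202.5 207.1] [609.9  15.4 164.6]
[0.86326319 1.18364415 0.00528712]
t 35.23 q [-0.4, 1.35, -0.21, 2.25, 1.94, 1.97, 1.0] F [-1.5, 1.5, -1.7] w 15.5 max 0.19
[[-0.02,0.03,-0.05,-0.19,-0.19,-0.04],[-0.02,0.03,-0.05,-0.19,-0.19,-0.04],[-0.02,0.03,-0.05,-0.19,-0.19,-0.04],[-0.02,0.03,-0.04,-0.19,-0.19,-0.04],[-0.02,0.03,-0.04,-0.19,-0.19,-0.04],[-0.02,0.03,-0.04,-0.19,-0.19,-0.04]]
```

apply_moves:
  commands:
    - [[-0.02,0.03,-0.05,-0.19,-0.19,-0.04],[-0.02,0.03,-0.05,-0.19,-0.19,-0.04],[-0.02,0.03,-0.05,-0.19,-0.19,-0.04],[-0.02,0.03,-0.05,-0.19,-0.19,-0.04],[-0.02,0.03,-0.05,-0.19,-0.19,-0.04],[-0.02,0.03,-0.05,-0.19,-0.19,-0.04],[0,0,0,0,0,0]]

```text
clock: 35.82
eef_pos: [628.7, -22.8, 121.2]
tool_rot: [-0.068, 0.143, -2.207]
force: [0.7, 0.0, -0.3]
width: 15.5
```

Run:
```python
from fk import *
checkA(L=95,e=7); print(readout.read_state()["torque"])
P,R=heldA(WELL[1]-47*Z,0,-45,L=95,e=7); plan(P,R,7,near=1)
```

```text
tip [642.5 -16.5  28.7] tail [615.8 -19.5 155.9] theta 11.9 F [ 0.7  0.  -0.3] w 15.5
  white 109.5 [215.  208.3] [608.1 -14.3 155.9]
[0.63937957 0.8862802  0.04486693]
t 35.87 q [-0.39, 1.28, -0.22, 2.25, 1.99, 1.86, 1.17] F [-0.2, 1.2, -1.5] w 15.1 max 0.25
[[-0.03,0.05,-0.05,-0.25,-0.23,-0.06],[-0.03,0.05,-0.04,-0.25,-0.23,-0.06],[-0.03,0.05,-0.04,-0.25,-0.23,-0.06],[-0.03,0.05,-0.04,-0.25,-0.23,-0.06],[-0.03,0.05,-0.04,-0.25,-0.23,-0.06],[-0.03,0.05,-0.04,-0.25,-0.23,-0.06],[-0.04,0.05,-0.04,-0.25,-0.23,-0.06]]
```

apply_moves:
  commands:
    - [[-0.03,0.05,-0.05,-0.25,-0.23,-0.06],[-0.03,0.05,-0.04,-0.25,-0.23,-0.06],[-0.03,0.05,-0.04,-0.25,-0.23,-0.06],[-0.03,0.05,-0.04,-0.25,-0.23,-0.06],[-0.03,0.05,-0.04,-0.25,-0.23,-0.06],[-0.03,0.05,-0.04,-0.25,-0.23,-0.06],[-0.04,0.05,-0.04,-0.25,-0.23,-0.06],[0,0,0,0,0,0]]

```text
clock: 36.53
eef_pos: [643.6, -21.0, 105.2]
tool_rot: [-0.229, -0.007, -2.221]
force: [-0.3, 0.9, 0.9]
width: 15.2
```

Run:
```python
from fk import *
checkA(L=95,e=7); print(readout.read_state()["torque"])
P,R=heldA(WELL[1]-55*Z,0,-45,L=95,e=7); plan(P,R,3,near=1)
```

```text
tip [637.1 -16.9  11.8] tail [638.5 -16.9 141.7] theta 0.6 F [-0.3  0.9  0.9] w 15.2
  white 74.0 [213.  208.3] [609.7  -5.8 141.7]
[0.76256992 0.8307927  0.12024669]
t 36.58 q [-0.35, 1.18, -0.24, 2.23, 2.02, 1.66, 1.44] F [0.3, 1.1, 1.2] w 15.3 max 0.03
[[0.0,0.03,-0.03,0.03,0.03,-0.0],[0.0,0.03,-0.03,0.03,0.03,-0.0],[0.0,0.03,-0.03,0.03,0.03,-0.0]]
```

apply_moves:
  commands:
    - [[0,0.01,-0.05,0,0,0],[0,0.01,-0.06,0,0,0],[0,0.01,-0.06,0,0,0],[0,0,0,0,0,0]]

```text
clock: 36.92
eef_pos: [643.0, -21.3, 100.3]
tool_rot: [-0.218, -0.005, -2.221]
force: [-1.3, 2.0, -0.1]
width: 15.5
```

apply_moves:
  commands:
    - [[0,0,0,0,0,0],[0,0,0,0,0,0],[0,0,0,0,0,0],[0,0,0,0,0,0]]
  claw: 32

```text
clock: 37.25
eef_pos: [642.1, -22.0, 98.3]
tool_rot: [-0.219, -0.008, -2.222]
force: [0.5, 0.3, -0.1]
width: 32.0
```

apply_moves:
  commands:
    - [[0,-0.3,-0.06,0,0,0],[0,-0.5,-0.11,0,0,0],[0,-0.5,-0.11,0,0,0],[0,-0.6,-0.1,0,0,0],[0,-0.5,0,0,0,0],[0,-0.3,0.4,0,0,0],[0,0,0.7,0,0,0],[0,0,0.7,0,0,0]]

```text
clock: 37.92
eef_pos: [563.9, 36.4, 172.1]
tool_rot: [-0.225, -0.014, -2.225]
force: [0.3, 0.5, 0.2]
width: 31.9
```

```bash
cat >> fk.py <<'E'
def rpose(p,yaw,flip=False):
    "tool straight down, jaws across a thing whose long axis has this yaw"
    a=np.radians(yaw); R=frame(-Z,[-np.sin(a),np.cos(a),0]); return np.array(p,float),(R*FLIP if flip else R)
E
python3 - <<'E'
from fk import *
s=readout.read_state(); print(s["eef_pos"],s["tool_rot"])
for fl in (0,1):
    P,R=rpose((500,-330,200),-18.4,fl); print(fl); plan(P,R,16,near=1); path(P,R,5)
E
```

```text
[563.94935892  36.38020927 172.11379947] [-0.22457608 -0.01435832 -2.2247367 ]
0
t 37.92 q [-0.5, 1.07, -0.38, 2.36, 1.76, 1.72, 1.4] F [0.3, 0.5, 0.2] w 31.9 max 1.61
[[0.52,0.25,0.1,-0.23,1.61,-1.28],[0.47,0.31,0.17,-0.23,1.61,-1.28],[0.4,0.35,0.24,-0.23,1.61,-1.28],[0.32,0.39,0.3,-0.23,1.61,-1.28],[0.23,0.41,0.34,-0.23,1.61,-1.28],[0.13,0.42,0.38,-0.23,1.61,-1.28],[0.03,0.43,0.4,-0.23,1.61,-1.28],[-0.07,0.42,0.4,-0.23,1.61,-1.28]]
[[-0.17,0.39,0.39,-0.23,1.61,-1.28],[-0.27,0.36,0.37,-0.23,1.61,-1.28],[-0.36,0.32,0.33,-0.23,1.61,-1.28],[-0.43,0.27,0.28,-0.23,1.61,-1.28],[-0.5,0.21,0.22,-0.23,1.61,-1.28],[-0.54,0.15,0.15,-0.23,1.61,-1.28],[-0.57,0.09,0.08,-0.23,1.61,-1.28],[-0.58,0.02,-0.0,-0.23,1.61,-1.28]]
[-0.67  0.92  0.1   2.18  1.5   1.15  1.28] 0.0 0.29
[-0.39  0.78 -0.01  2.04  1.24  1.08  1.27] 0.0 0.43
[-0.04  0.67 -0.14  1.91  0.98  1.    1.3 ] 0.0 0.56
[ 0.35  0.61 -0.24  1.79  0.64  0.92  1.41] 0.0 0.68
[ 0.7   0.61 -0.28  1.67  0.2   0.89  1.6 ] 0.0 0.66
1
t 37.92 q [-0.5, 1.07, -0.38, 2.36, 1.76, 1.72, 1.4] F [0.3, 0.5, 0.2] w 31.9 max 0.95
[[0.52,0.25,0.1,-0.95,-0.19,0.17],[0.52,0.24,0.11,-0.95,-0.19,0.17],[0.53,0.22,0.12,-0.95,-0.19,0.17],[0.53,0.2,0.13,-0.95,-0.19,0.17],[0.54,0.18,0.13,-0.95,-0.19,0.17],[0.54,0.17,0.14,-0.95,-0.19,0.17],[0.55,0.15,0.14,-0.95,-0.19,0.17],[0.55,0.13,0.14,-0.95,-0.19,0.17]]
[[0.55,0.11,0.14,-0.95,-0.19,0.17],[0.56,0.09,0.14,-0.95,-0.19,0.17],[0.56,0.07,0.14,-0.95,-0.19,0.17],[0.57,0.05,0.13,-0.95,-0.19,0.17],[0.57,0.03,0.13,-0.95,-0.19,0.17],[0.57,0.01,0.12,-0.95,-0.19,0.17],[0.57,-0.01,0.11,-0.95,-0.19,0.17],[0.57,-0.03,0.1,-0.95,-0.19,0.17]]
[ 0.15  1.13 -1.09  2.47  1.89  1.98  1.86] 7.3 0.0
[ 0.57  0.93 -1.25  2.47  1.88  1.51  2.29] 6.8 0.0
[ 0.69  0.53 -0.77  2.34  1.79  0.61  2.7 ] 0.0 0.13
[ 0.62  0.45 -0.35  2.28  1.76  0.23  2.94] 32.9 0.0
[ 0.76  0.47 -0.36  2.27  1.92  0.23  2.94] 78.2 0.0
```

Run:
```python
from fk import *
P,R=rpose((485,-330,215),-18.4); plan(P,R,28,near=1)
```

```text
t 37.92 q [-0.5, 1.07, -0.38, 2.36, 1.76, 1.72, 1.4] F [0.3, 0.5, 0.2] w 31.9 max 0.92
[[0.3,0.13,0.06,-0.13,0.92,-0.73],[0.29,0.15,0.09,-0.13,0.92,-0.73],[0.27,0.17,0.11,-0.13,0.92,-0.73],[0.25,0.18,0.14,-0.13,0.92,-0.73],[0.22,0.2,0.16,-0.13,0.92,-0.73],[0.2,0.21,0.18,-0.13,0.92,-0.73],[0.17,0.22,0.19,-0.13,0.92,-0.73],[0.14,0.22,0.21,-0.13,0.92,-0.73]]
[[0.11,0.23,0.22,-0.13,0.92,-0.73],[0.07,0.23,0.23,-0.13,0.92,-0.73],[0.04,0.23,0.24,-0.13,0.92,-0.73],[0.01,0.23,0.24,-0.13,0.92,-0.73],[-0.03,0.23,0.25,-0.13,0.92,-0.73],[-0.06,0.22,0.24,-0.13,0.92,-0.73],[-0.1,0.22,0.24,-0.13,0.92,-0.73],[-0.13,0.21,0.23,-0.13,0.92,-0.73]]
[[-0.16,0.19,0.22,-0.13,0.92,-0.73],[-0.19,0.18,0.21,-0.13,0.92,-0.73],[-0.22,0.16,0.2,-0.13,0.92,-0.73],[-0.24,0.15,0.18,-0.13,0.92,-0.73],[-0.26,0.13,0.16,-0.13,0.92,-0.73],[-0.28,0.11,0.14,-0.13,0.92,-0.73],[-0.3,0.09,0.12,-0.13,0.92,-0.73],[-0.32,0.07,0.1,-0.13,0.92,-0.73]]
[[-0.33,0.05,0.07,-0.13,0.92,-0.73],[-0.33,0.03,0.04,-0.13,0.92,-0.73],[-0.34,0.0,0.02,-0.13,0.92,-0.73],[-0.34,-0.02,-0.01,-0.13,0.92,-0.73]]
```

apply_moves:
  commands:
    - [[0.3,0.13,0.06,-0.13,0.92,-0.73],[0.29,0.15,0.09,-0.13,0.92,-0.73],[0.27,0.17,0.11,-0.13,0.92,-0.73],[0.25,0.18,0.14,-0.13,0.92,-0.73],[0.22,0.2,0.16,-0.13,0.92,-0.73],[0.2,0.21,0.18,-0.13,0.92,-0.73],[0.17,0.22,0.19,-0.13,0.92,-0.73],[0.14,0.22,0.21,-0.13,0.92,-0.73]]
  claw: 60

```text
clock: 38.58
eef_pos: [538.9, -69.5, 186.7]
tool_rot: [-0.499, 0.449, -2.964]
force: [-0.1, -0.2, 0.1]
width: 60.2
```

apply_moves:
  commands:
    - [[0.11,0.23,0.22,-0.13,0.92,-0.73],[0.07,0.23,0.23,-0.13,0.92,-0.73],[0.04,0.23,0.24,-0.13,0.92,-0.73],[0.01,0.23,0.24,-0.13,0.92,-0.73],[-0.03,0.23,0.25,-0.13,0.92,-0.73],[-0.06,0.22,0.24,-0.13,0.92,-0.73],[-0.1,0.22,0.24,-0.13,0.92,-0.73],[-0.13,0.21,0.23,-0.13,0.92,-0.73]]

```text
clock: 39.25
eef_pos: [511.4, -176.7, 194.4]
tool_rot: [-1.102, 0.542, 2.336]
force: [0.5, 0.2, -0.3]
width: 59.9
```

Run:
```python
from fk import *
s=readout.read_state(); print(s["eef_pos"],s["tool_rot"])
P,R=rpose((480,-395,180),-18.4); plan(P,R,14,near=1)
```

```text
[ 511.35530913 -176.67332571  194.38945823] [-1.10197767  0.54223046  2.33600029]
t 39.25 q [0.2, 0.67, -0.52, 1.99, 1.11, 1.19, 1.15] F [0.5, 0.2, -0.3] w 59.9 max 0.75
[[-0.19,0.27,0.21,-0.1,0.75,-0.59],[-0.22,0.26,0.2,-0.1,0.75,-0.59],[-0.25,0.25,0.19,-0.1,0.75,-0.59],[-0.27,0.23,0.17,-0.1,0.75,-0.59],[-0.29,0.21,0.15,-0.1,0.75,-0.59],[-0.31,0.2,0.14,-0.1,0.75,-0.59],[-0.33,0.18,0.12,-0.1,0.75,-0.59],[-0.35,0.16,0.1,-0.1,0.75,-0.59]]
[[-0.36,0.14,0.08,-0.1,0.75,-0.59],[-0.37,0.12,0.05,-0.1,0.75,-0.59],[-0.38,0.1,0.03,-0.1,0.75,-0.59],[-0.39,0.08,0.0,-0.1,0.75,-0.59],[-0.39,0.06,-0.02,-0.1,0.75,-0.59],[-0.39,0.05,-0.04,-0.1,0.75,-0.59]]
```

apply_moves:
  commands:
    - [[-0.19,0.25,0.21,-0.1,0.75,-0.59],[-0.22,0.24,0.2,-0.1,0.75,-0.59],[-0.25,0.23,0.19,-0.1,0.75,-0.59],[-0.27,0.21,0.17,-0.1,0.75,-0.59],[-0.29,0.2,0.15,-0.1,0.75,-0.59],[-0.31,0.18,0.14,-0.1,0.75,-0.59],[-0.33,0.16,0.12,-0.1,0.75,-0.59],[-0.35,0.14,0.1,-0.1,0.75,-0.59]]

```text
clock: 39.92
eef_pos: [488.7, -304.3, 191.2]
tool_rot: [-1.472, 0.27, 1.625]
force: [0.5, 0.0, -0.7]
width: 59.9
```

apply_moves:
  commands:
    - [[-0.36,0.12,0.08,-0.1,0.75,-0.59],[-0.37,0.1,0.05,-0.1,0.75,-0.59],[-0.38,0.08,0.03,-0.1,0.75,-0.59],[-0.39,0.06,0,-0.1,0.75,-0.59],[-0.39,0.04,-0.02,-0.1,0.75,-0.59],[-0.35,0.04,-0.04,-0.1,0.75,-0.59],[0,0,0,0,0,0]]

```text
clock: 40.5
eef_pos: [463.5, -407.3, 185.7]
tool_rot: [-1.574, -0.037, 1.181]
force: [-0.8, -1.9, 0.0]
width: 60.2
```

Run:
```python
from fk import *
s=readout.read_state(); print(s["eef_pos"],s["tool_rot"])
P,R=rpose((485,-409,100),-18.4); plan(P,R,4,near=1)
d=eyes.get_image("scene"); 
T=[W*[1,1,0]+137*Z for W in WELL.values()]; u=proj(d,T); print("tail tops px",u.round(1).tolist()); print("label px",proj(d,[(WELL[1]+WELL[2])/2*[1,1,0]-32*RX+31*Z]).round(1))
im=d["image"].astype(int)
for a,m,p in blobs((im.min(2)>140)&(np.ptp(im,axis=2)<40),8,150,(195,225,265,275)): print("white",a,m.round(1))
c0=d["image"][205:345,170:400,::-1]; cv2.imwrite("pics/s9.png",cv2.resize(c0,None,fx=3.4,fy=3.4,interpolation=cv2.INTER_CUBIC))
```

```text
[ 463.45801708 -407.31569123  185.71226732] [-1.57423894 -0.0373122   1.181025  ]
t 40.5 q [1.07, 0.7, -0.62, 1.64, 0.44, 0.95, 1.48] F [-0.8, -1.9, 0.0] w 60.2 max 0.54
[[0.02,0.54,-0.13,0.01,-0.2,0.11],[0.02,0.54,-0.13,0.01,-0.2,0.11],[0.03,0.54,-0.13,0.01,-0.2,0.11],[0.03,0.54,-0.13,0.01,-0.2,0.11]]
tail tops px [[197.1, 269.8], [214.3, 257.6], [230.7, 246.1], [246.3, 235.1]]
label px [[234.7 288.1]]
white 17.5 [219.2 255.5]
white 16.5 [231.3 246.3]
white 23.5 [248.3 234.9]
```

View pics/s9.png

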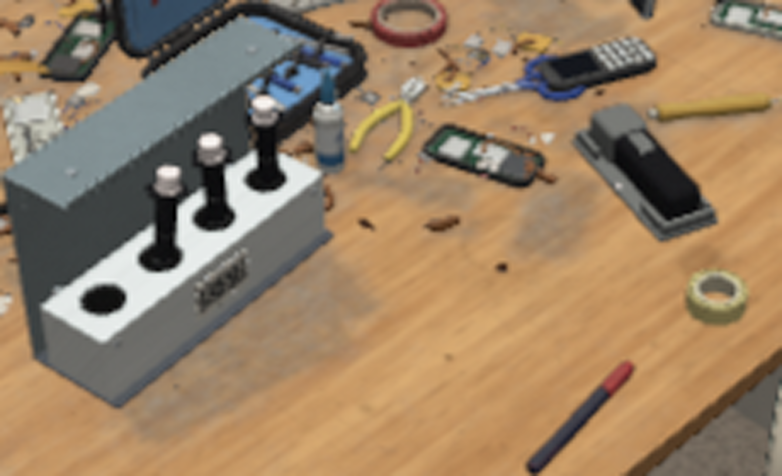

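Run:
```python
from fk import *
d=eyes.get_image("top"); im=cv2.imread("pics/top0.png").astype(int)
for a,m,p in blobs(im.max(2)<75,60,600,(345,225,385,290)):
    r=cv2.minAreaRect(p.astype(np.float32)); print("handle",a,np.round(r[0],1),np.round(r[1],1),ray(d,[r[0]],38)[0].round(1))
    B=ray(d,cv2.boxPoints(r),38); e=[B[1]-B[0],B[2]-B[1]]; e=max(e,key=np.linalg.norm); print(np.degrees(np.arctan2(e[1],e[0])).round(1),np.linalg.norm(e).round(0))
P,R=rpose((482.6,-408.8,70),-18.4); plan(P,R,6,near=1)
```

```text
handle 238.0 [362.8 263.8] [11.4 31.9] [ 467.7 -399.9   38. ]
-18.7 89.0
t 40.6 q [1.06, 0.7, -0.63, 1.64, 0.44, 0.95, 1.48] F [0.0, 1.3, -0.8] w 60.3 max 0.48
[[-0.02,0.48,-0.07,0.01,-0.11,0.07],[-0.02,0.48,-0.07,0.01,-0.11,0.07],[-0.02,0.48,-0.07,0.01,-0.11,0.07],[-0.01,0.48,-0.07,0.01,-0.11,0.07],[-0.01,0.48,-0.07,0.01,-0.11,0.07],[-0.01,0.48,-0.07,0.01,-0.11,0.07]]
```

apply_moves:
  commands:
    - [[0,0.45,-0.07,0.01,-0.11,0.07],[0,0.48,-0.07,0.01,-0.11,0.07],[0,0.48,-0.07,0.01,-0.11,0.07],[0,0.48,-0.07,0.01,-0.11,0.07],[0,0.45,-0.07,0.01,-0.11,0.07],[0,0.3,-0.07,0.01,-0.11,0.07],[0,0,0,0,0,0]]

```text
clock: 41.18
eef_pos: [489.3, -392.3, 79.3]
tool_rot: [-1.571, -0.002, 1.274]
force: [0.5, -0.2, 0.4]
width: 60.1
```

Run:
```python
from fk import *
print(readout.read_state()["eef_pos"])
P,R=rpose((483,-407,13),-18.5); plan(P,R,6,near=1)
```

```text
[ 489.25321388 -392.33355365   79.29344166]
t 41.18 q [0.95, 0.84, -0.54, 1.69, 0.58, 0.77, 1.41] F [0.5, -0.2, 0.4] w 60.1 max 0.28
[[-0.07,0.28,0.01,0.0,0.05,0.0],[-0.07,0.28,0.01,0.0,0.05,0.0],[-0.07,0.28,0.01,0.0,0.05,0.0],[-0.07,0.28,0.01,0.0,0.05,0.0],[-0.07,0.28,0.01,0.0,0.05,0.0],[-0.07,0.28,0.01,0.0,0.05,0.0]]
```

apply_moves:
  commands:
    - [[-0.15,0,0.02,0,0.1,0],[-0.15,0.1,0.02,0,0.1,0],[-0.1,0.1,0.02,0,0.1,0],[0,0.1,0,0,0,0],[0,0.1,0,0,0,0],[0,0,0,0,0,0]]

```text
clock: 41.68
eef_pos: [483.5, -407.5, 65.5]
tool_rot: [-1.575, -0.001, 1.248]
force: [0.1, 0.0, -0.0]
width: 60.1
```

Run:
```python
from fk import *
print(readout.read_state()["eef_pos"])
P,R=rpose((483,-407,13),-18.5); plan(P,R,6,near=1)
```

```text
[ 483.46153487 -407.5112069    65.45486273]
t 41.68 q [0.96, 0.86, -0.52, 1.69, 0.59, 0.75, 1.4] F [0.1, 0.0, -0.0] w 60.1 max 0.22
[[0.0,0.22,0.0,0.01,-0.0,0.0],[0.0,0.22,0.0,0.01,-0.0,0.0],[0.0,0.22,0.0,0.01,-0.0,0.0],[0.0,0.22,0.0,0.01,-0.0,0.0],[0.0,0.22,0.0,0.01,-0.0,0.0],[0.0,0.22,0.0,0.01,-0.0,0.0]]
```

apply_moves:
  commands:
    - [[0,0.22,0,0,0,0],[0,0.22,0,0,0,0],[0,0.22,0,0,0,0],[0,0.22,0,0,0,0],[0,0.22,0,0,0,0],[0,0.16,0,0,0,0],[0,0,0,0,0,0]]

```text
clock: 42.27
eef_pos: [483.2, -407.6, 9.4]
tool_rot: [-1.574, -0.001, 1.247]
force: [-0.6, 0.4, 0.0]
width: 60.4
```

apply_moves:
  commands:
    - [[0,0,0,0,0,0],[0,0,0,0,0,0],[0,0,0,0,0,0],[0,0,0,0,0,0],[0,0,0,0,0,0],[0,0,0,0,0,0]]
  claw: 22

```text
clock: 42.77
eef_pos: [483.6, -407.3, 9.4]
tool_rot: [-1.574, -0.001, 1.248]
force: [0.2, 0.3, -1.7]
width: 33.3
```

Run:
```python
from fk import *
s=readout.read_state(); print(s["eef_pos"].round(1),s["tool_rot"].round(3),s["width"],s["force"])
```

```text
[ 483.6 -407.3    9.4] [-1.574e+00 -1.000e-03  1.248e+00] 33.34937699288425 [ 0.17308837  0.34136372 -1.65310879]
```

apply_moves:
  commands:
    - [[0,-0.2,0,0,0,0],[0,-0.4,0,0,0,0],[0,-0.5,0,0,0,0],[0,-0.5,0,0,0,0],[0,-0.4,0,0,0,0],[0,-0.2,0,0,0,0],[0,0,0,0,0,0]]

```text
clock: 43.35
eef_pos: [482.5, -406.7, 103.2]
tool_rot: [-1.573, -0.002, 1.248]
force: [0.5, -0.3, -1.8]
width: 33.0
```

Run:
```python
from fk import *
s=readout.read_state(); print(s["eef_pos"].round(1),s["width"])
P,R=rpose((450,-77,70),7.6); plan(P,R,16,near=1); path(P,R,4)
```

```text
[ 482.5 -406.7  103.2] 33.024483056276694
t 43.35 q [0.98, 0.81, -0.56, 1.67, 0.55, 0.82, 1.43] F [0.5, -0.3, -1.8] w 33.0 max 0.52
[[0.47,0.05,0.21,0.0,-0.33,0.0],[0.48,0.05,0.2,0.0,-0.33,0.0],[0.48,0.05,0.18,0.0,-0.33,0.0],[0.49,0.05,0.17,0.0,-0.33,0.0],[0.49,0.05,0.16,0.0,-0.33,0.0],[0.5,0.05,0.14,0.0,-0.33,0.0],[0.5,0.05,0.13,0.0,-0.33,0.0],[0.5,0.05,0.11,0.0,-0.33,0.0]]
[[0.51,0.05,0.1,0.0,-0.33,0.0],[0.51,0.05,0.08,0.0,-0.33,0.0],[0.51,0.05,0.07,0.0,-0.33,0.0],[0.51,0.05,0.06,0.0,-0.33,0.0],[0.52,0.05,0.04,0.0,-0.33,0.0],[0.52,0.05,0.03,0.0,-0.33,0.0],[0.52,0.05,0.01,0.0,-0.33,0.0],[0.52,0.05,-0.0,0.0,-0.33,0.0]]
[ 0.87  0.77 -0.53  1.84  0.58  0.7   1.37] 0.0 0.47
[ 0.83  0.76 -0.64  1.98  0.74  0.65  1.17] 0.0 0.42
[ 0.74  0.76 -0.73  2.09  0.9   0.63  0.96] 0.0 0.38
[ 0.61  0.78 -0.79  2.17  1.02  0.63  0.78] 0.0 0.3
```

apply_moves:
  commands:
    - [[0.4,0.03,0.21,0,-0.33,0],[0.48,0.03,0.2,0,-0.33,0],[0.48,0.03,0.18,0,-0.33,0],[0.49,0.03,0.17,0,-0.33,0],[0.49,0.03,0.16,0,-0.33,0],[0.5,0.03,0.14,0,-0.33,0],[0.5,0.03,0.13,0,-0.33,0],[0.5,0.03,0.11,0,-0.33,0]]

```text
clock: 44.02
eef_pos: [461.5, -245.8, 89.9]
tool_rot: [-1.572, 0.003, 1.477]
force: [-0.0, 0.7, -0.5]
width: 33.1
```

apply_moves:
  commands:
    - [[0.5,0.03,0.1,0,-0.33,0],[0.5,0.03,0.08,0,-0.33,0],[0.5,0.03,0.07,0,-0.33,0],[0.5,0.03,0.06,0,-0.33,0],[0.5,0.03,0.04,0,-0.33,0],[0.45,0.03,0.03,0,-0.33,0],[0.3,0.03,0.01,0,-0.33,0],[0,0,0,0,0,0]]

```text
clock: 44.68
eef_pos: [442.6, -103.5, 77.6]
tool_rot: [-1.567, -0.004, 1.696]
force: [-0.1, 0.1, -1.7]
width: 33.0
```

Run:
```python
from fk import *
s=readout.read_state(); print(s["eef_pos"].round(1),s["width"])
g=(WELL[1]+WELL[2])/2*[1,1,0]-(32+90+65+2.5)*RX; print(g)
P,R=rpose(g+18*Z,7.6); plan(P,R,5,near=1)
```

```text
[ 442.6 -103.5   77.6] 32.954011494928615
[455.71465512 -73.06258595   0.        ]
t 44.68 q [0.54, 0.68, -0.54, 2.17, 0.75, 0.49, 1.11] F [-0.1, 0.1, -1.7] w 33.0 max 0.3
[[0.14,0.3,-0.09,-0.01,-0.02,0.01],[0.14,0.3,-0.09,-0.01,-0.02,0.01],[0.14,0.3,-0.09,-0.01,-0.02,0.01],[0.14,0.3,-0.09,-0.01,-0.02,0.01],[0.14,0.3,-0.09,-0.01,-0.02,0.01]]
```

apply_moves:
  commands:
    - [[0.15,0.25,-0.09,-0.01,-0.02,0.01],[0.15,0.3,-0.09,-0.01,-0.02,0.01],[0.15,0.3,-0.09,-0.01,-0.02,0.01],[0.15,0.3,-0.09,-0.01,-0.02,0.01],[0.1,0.2,-0.09,-0.01,-0.02,0.01],[0,0,0,0,0,0],[0,0,0,0,0,0]]

```text
clock: 45.27
eef_pos: [457.5, -77.4, 19.9]
tool_rot: [-1.569, 0.003, 1.697]
force: [-0.5, -0.8, -1.1]
width: 33.2
```

Run:
```python
from fk import *
s=readout.read_state(); print(s["eef_pos"].round(1),s["width"])
g=(WELL[1]+WELL[2])/2*[1,1,0]-(32+90+65+2.5)*RX
P,R=rpose(g+18*Z,7.6); plan(P,R,3,near=1)
ims=[]
for n,(u0,v0,u1,v1) in (("scene",(190,220,350,340)),("top",(170,170,330,290))):
    d=eyes.get_image(n); ims.append(d["image"][v0:v1,u0:u1,::-1])
cv2.imwrite("pics/sc.png",cv2.resize(np.hstack(ims),None,fx=2.5,fy=2.5,interpolation=cv2.INTER_CUBIC))
```

```text
[457.5 -77.4  19.9] 33.20812889626689
t 45.27 q [0.36, 0.78, -0.38, 2.17, 0.88, 0.35, 0.94] F [-0.5, -0.8, -1.1] w 33.2 max 0.04
[[0.04,0.02,0.01,-0.01,-0.02,-0.01],[0.04,0.02,0.01,-0.01,-0.02,-0.01],[0.04,0.02,0.01,-0.01,-0.02,-0.01]]
```

View pics/sc.png

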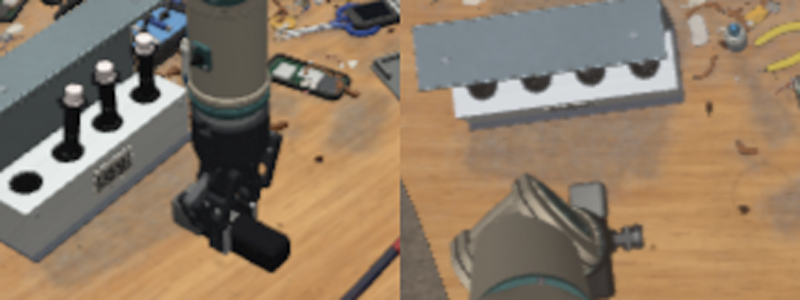

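Run:
```python
from fk import *
d=eyes.get_image("top"); np.savez("topcal.npz",**{k:np.array(d[k]) for k in("mtx","rvec","tvec")})
cv2.imwrite("pics/sc2.png",cv2.resize(d["image"][235:295,200:280,::-1],None,fx=10,fy=10,interpolation=cv2.INTER_NEAREST))
s=readout.read_state(); C=Ro.from_euler("xyz",s["tool_rot"]); f=-C.apply([0,0,1]); f=f if f[0]>0 else -f
o=s["eef_pos"]+2.5*f; o[2]-=3.4; l=np.cross(Z,f)
pts=[o+64*f+19*l+34*Z,o+64*f-19*l+34*Z,o+24*f-19*l+34*Z,o+64*f-19*l]
print(((proj(d,pts)-[200,235])*10).round(0).tolist(), f)
```

```text
[[363.0, 91.0], [500.0, 74.0], [517.0, 218.0], [519.0, 80.0]] [ 9.92122213e-01  1.25273756e-01 -1.96406165e-05]
```

View pics/sc2.png

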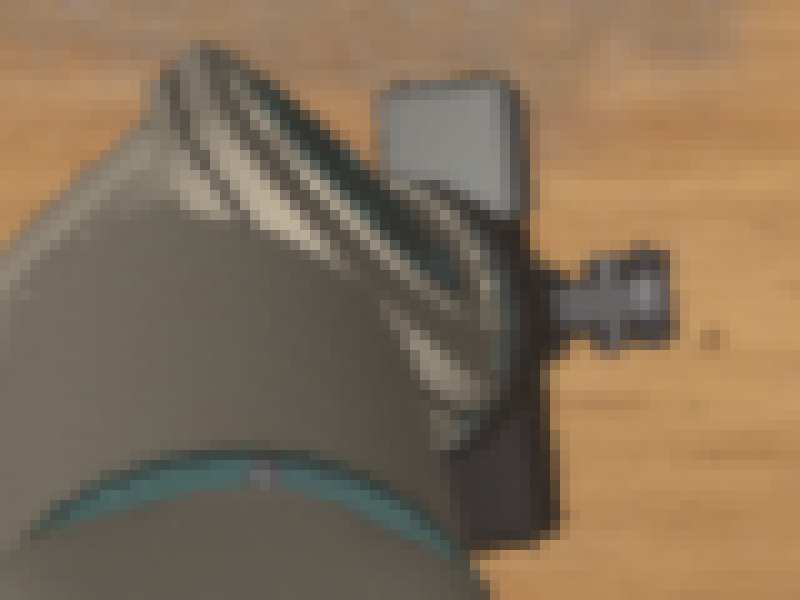

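apply_moves:
  commands:
    - [[0.05,0.01,0.01,0,-0.04,0],[0.05,0.01,0.01,0,-0.02,0],[0.05,0.01,0.01,0,0,0],[0,0,0,0,0,0],[0,0,0,0,0,0],[0,0,0,0,0,0],[0,0,0,0,0,0],[0,0,0,0,0,0]]

```text
clock: 46.08
eef_pos: [456.1, -73.1, 21.2]
tool_rot: [-1.574, 0.005, 1.699]
force: [0.3, -0.3, -1.1]
width: 33.0
```

apply_moves:
  commands:
    - [[0,0,0,0,0,0],[0,0,0,0,0,0],[0,0,0,0,0,0],[0,0,0,0,0,0],[0,0,0,0,0,0],[0,0,0,0,0,0],[0,0,0,0,0,0],[0,0,0,0,0,0]]

```text
clock: 46.75
eef_pos: [456.1, -73.2, 21.1]
tool_rot: [-1.573, 0.005, 1.699]
force: [0.4, 0.9, -0.4]
width: 33.3
```

apply_moves:
  commands:
    - [[0,0,0,0,0,0],[0,0,0,0,0,0],[0,0,0,0,0,0],[0,0,0,0,0,0],[0,0,0,0,0,0],[0,0,0,0,0,0],[0,0,0,0,0,0],[0,0,0,0,0,0]]

```text
clock: 47.42
eef_pos: [456.2, -73.2, 21.1]
tool_rot: [-1.573, 0.005, 1.699]
force: [-0.3, 0.5, -1.1]
width: 33.3
```

Run:
```python
from fk import *
s=readout.read_state(); C=Ro.from_euler("xyz",s["tool_rot"]); f=-C.apply([0,0,1]); f=f if f[0]>0 else -f
w=s["eef_pos"]+67.5*f; w[2]+=13.6; lab=(WELL[1]+WELL[2])/2*[1,1,0]-32*RX+31*Z; v=lab-w
print(s["eef_pos"],s["qd"].round(3),s["width"],"ahead",v@RX,"side",v@RY,"up",v[2],"angle",np.degrees(np.arccos(f@RX)))
P,R=rpose((482.5,-406.7,100),-18.5); plan(P,R,16,near=1)
```

```text
[456.15654504 -73.2188582   21.11201169] [ 0.002  0.002 -0.001 -0.     0.001 -0.001 -0.001] 33.268981188923526 ahead 89.5836339279571 side 0.5318915653573139 up -3.8852904992430624 angle 0.30780986383131065
t 47.42 q [0.35, 0.78, -0.37, 2.18, 0.88, 0.34, 0.92] F [-0.3, 0.5, -1.1] w 33.3 max 0.52
[[-0.52,-0.12,0.03,0.0,0.32,-0.0],[-0.52,-0.12,0.01,0.0,0.32,-0.0],[-0.52,-0.12,-0.0,0.0,0.32,-0.0],[-0.52,-0.12,-0.02,0.0,0.32,-0.0],[-0.52,-0.12,-0.03,0.0,0.32,-0.0],[-0.52,-0.12,-0.05,0.0,0.32,-0.0],[-0.52,-0.12,-0.06,0.0,0.32,-0.0],[-0.52,-0.12,-0.08,0.0,0.32,-0.0]]
[[-0.51,-0.12,-0.09,0.0,0.32,-0.0],[-0.51,-0.12,-0.11,0.0,0.32,-0.0],[-0.51,-0.12,-0.12,0.0,0.32,-0.0],[-0.51,-0.12,-0.13,0.0,0.32,-0.0],[-0.5,-0.12,-0.15,0.0,0.32,-0.0],[-0.5,-0.12,-0.16,0.0,0.32,-0.0],[-0.49,-0.12,-0.18,0.0,0.32,-0.0],[-0.49,-0.12,-0.19,0.0,0.32,-0.0]]
```

apply_moves:
  commands:
    - [[0,-0.4,0,0,0,0],[0,-0.6,0,0,0,0],[-0.3,-0.5,0.01,0,0.2,0],[-0.5,-0.2,0,0,0.32,0],[-0.52,-0.05,-0.02,0,0.32,0],[-0.52,0,-0.03,0,0.32,0],[-0.52,0,-0.05,0,0.32,0],[-0.52,0,-0.06,0,0.32,0]]

```text
clock: 48.08
eef_pos: [469.4, -185.2, 95.3]
tool_rot: [-1.573, 0.001, 1.549]
force: [0.6, 0.1, -1.3]
width: 32.9
```

apply_moves:
  commands:
    - [[-0.52,0,-0.08,0,0.32,0],[-0.51,0,-0.09,0,0.32,0],[-0.51,0,-0.11,0,0.32,0],[-0.51,0,-0.12,0,0.32,0],[-0.51,0,-0.13,0,0.32,0],[-0.5,0,-0.15,0,0.32,0],[-0.5,0,-0.16,0,0.32,0],[-0.49,0,-0.18,0,0.32,0]]

```text
clock: 48.75
eef_pos: [486.9, -360.1, 94.7]
tool_rot: [-1.569, 0.0, 1.313]
force: [-0.0, 0.3, -2.0]
width: 32.9
```

Run:
```python
from fk import *
print(readout.read_state()["eef_pos"])
a=1.248; P=np.array([483.6,-407.3,60]); R=Ro.from_euler("xyz",[-1.572,0,a]); plan(P,R,6,near=1)
```

```text
[ 486.87532959 -360.13981417   94.67562844]
t 48.75 q [0.93, 0.8, -0.56, 1.75, 0.58, 0.77, 1.39] F [-0.0, 0.3, -2.0] w 32.9 max 0.19
[[-0.19,0.14,-0.04,-0.01,0.12,-0.0],[-0.19,0.14,-0.04,-0.01,0.12,-0.0],[-0.19,0.14,-0.04,-0.01,0.12,-0.0],[-0.19,0.14,-0.04,-0.01,0.12,-0.0],[-0.19,0.14,-0.05,-0.01,0.12,-0.0],[-0.19,0.14,-0.05,-0.01,0.12,-0.0]]
```

apply_moves:
  commands:
    - [[-0.15,0.1,-0.04,0,0.12,0],[-0.19,0.14,-0.04,0,0.12,0],[-0.19,0.14,-0.04,0,0.12,0],[-0.19,0.14,-0.05,0,0.12,0],[-0.15,0.14,-0.05,0,0.12,0],[-0.05,0.05,-0.02,0,0.05,0],[0,0,0,0,0,0]]

```text
clock: 49.33
eef_pos: [482.9, -402.5, 61.2]
tool_rot: [-1.565, 0.0, 1.248]
force: [0.6, -0.7, -0.8]
width: 33.0
```

Run:
```python
from fk import *
print(readout.read_state()["eef_pos"])
R=Ro.from_euler("xyz",[-1.573,0,1.248])
for z in (40,): plan(np.array([483.6,-407.3,z]),R,4,near=1)
```

```text
[ 482.91455556 -402.48373286   61.22183406]
t 49.33 q [0.95, 0.87, -0.52, 1.69, 0.59, 0.75, 1.39] F [0.6, -0.7, -0.8] w 33.0 max 0.13
[[-0.03,0.13,-0.01,-0.02,0.0,-0.0],[-0.03,0.13,-0.01,-0.02,0.0,-0.0],[-0.03,0.13,-0.01,-0.02,0.0,-0.0],[-0.03,0.13,-0.01,-0.02,0.0,-0.0]]
```

apply_moves:
  commands:
    - [[-0.05,0.1,-0.02,-0.03,0,0],[-0.05,0.15,-0.02,-0.03,0,0],[-0.03,0.15,-0.02,-0.03,0,0],[0,0.15,0,0,0,0],[0,0.1,0,0,0,0],[0,0,0,0,0,0],[0,0,0,0,0,0]]

```text
clock: 49.92
eef_pos: [484.5, -405.6, 32.2]
tool_rot: [-1.573, -0.002, 1.252]
force: [-1.2, 0.3, -0.6]
width: 33.0
```

Run:
```python
from fk import *
print(readout.read_state()["eef_pos"])
R=Ro.from_euler("xyz",[-1.573,0,1.248])
plan(np.array([483.6,-407.3,9.4]),R,4,near=1)
```

```text
[ 484.49715521 -405.58656947   32.23042495]
t 49.92 q [0.95, 0.91, -0.5, 1.7, 0.62, 0.7, 1.37] F [-1.2, 0.3, -0.6] w 33.0 max 0.14
[[-0.01,0.14,0.0,0.0,0.01,0.01],[-0.01,0.14,0.0,0.0,0.01,0.01],[-0.01,0.14,0.0,0.0,0.01,0.01],[-0.01,0.14,0.0,0.0,0.01,0.01]]
```

apply_moves:
  commands:
    - [[-0.03,0,0.01,0,0.03,0],[-0.02,0.05,0,0,0.03,0],[0,0.1,0,0,0,0],[0,0.13,0,0,0,0],[0,0.13,0,0,0,0],[0,0.1,0,0,0,0],[0,0,0,0,0,0],[0,0,0,0,0,0]]

```text
clock: 50.58
eef_pos: [483.9, -407.6, 10.2]
tool_rot: [-1.574, -0.002, 1.247]
force: [0.2, -0.4, -1.9]
width: 33.2
```

Run:
```python
from fk import *
print(readout.read_state()["eef_pos"])
R=Ro.from_euler("xyz",[-1.573,0,1.248])
plan(np.array([483.6,-407.3,9.4]),R,2,near=1)
```

```text
[ 483.91068487 -407.56736656   10.15084624]
t 50.58 q [0.94, 0.94, -0.47, 1.7, 0.64, 0.66, 1.36] F [0.2, -0.4, -1.9] w 33.2 max 0.01
[[0.0,0.01,0.0,0.01,-0.01,0.01],[0.0,0.01,0.0,0.01,-0.01,0.01]]
```

Within 1 mm of where I took it. Release, rise, move clear.

apply_moves:
  commands:
    - [[0,0.02,0,0,0,0],[0,0,0,0,0,0]]

```text
clock: 50.75
eef_pos: [483.9, -407.4, 9.1]
tool_rot: [-1.574, -0.002, 1.247]
force: [0.1, 0.4, -1.7]
width: 32.8
```

apply_moves:
  commands:
    - [[0,0,0,0,0,0],[0,0,0,0,0,0],[0,0,0,0,0,0],[0,0,0,0,0,0],[0,0,0,0,0,0]]
  claw: 60

```text
clock: 51.17
eef_pos: [485.1, -408.0, 10.6]
tool_rot: [-1.577, -0.001, 1.247]
force: [0.3, -0.8, -0.1]
width: 60.1
```

apply_moves:
  commands:
    - [[0,-0.3,0,0,0,0],[0,-0.5,0,0,0,0],[0,-0.7,0,0,0,0],[0,-0.9,0,0,0,0],[0,-0.9,0,0,0,0],[0,-0.9,0,0,0,0],[-0.5,-0.4,0,0,0,0],[-0.8,0,0,0,0,0]]

```text
clock: 51.83
eef_pos: [471.8, -448.2, 208.6]
tool_rot: [-1.576, -0.007, 1.262]
force: [1.0, -0.1, -0.3]
width: 59.9
```

apply_moves:
  commands:
    - [[-0.8,0,0,0,0,0],[-0.8,0,0,0,0,0],[-0.8,0,0,0,0,0],[-0.6,0,0,0,0,0],[-0.3,0,0,0,0,0],[0,0,0,0,0,0],[0,0,0,0,0,0],[0,0,0,0,0,0]]

```text
clock: 52.5
eef_pos: [426.9, -585.8, 220.9]
tool_rot: [-1.588, 0.002, 1.257]
force: [-0.5, 0.1, -0.1]
width: 60.0
```

Run:
```python
from fk import *
print(readout.read_state()["eef_pos"])
d=eyes.get_image("top"); s=eyes.get_image("scene"); im=d["image"].astype(int)
for a,m,p in blobs(im.max(2)<75,60,600,(345,225,385,290)):
    r=cv2.minAreaRect(p.astype(np.float32)); print("handle",a,np.round(r[0],1),np.round(r[1],1))
i=s["image"].astype(int)
for a,m,p in blobs((i.min(2)>140)&(np.ptp(i,axis=2)<40),8,150,(195,225,265,275)): print("white",a,m.round(1))
A=cv2.resize(d["image"][160:320,170:430,::-1],(520,320)); B=cv2.resize(s["image"][205:305,180:365,::-1],(520,280)); cv2.imwrite("pics/end.png",np.vstack([A,B]))
```

```text
[ 426.94080238 -585.78213829  220.89217538]
handle 247.5 [363.5 263.5] [12.  31.6]
white 16.5 [219.2 255.4]
white 16.0 [231.5 246.1]
white 22.5 [248.3 235. ]
```

View pics/end.png

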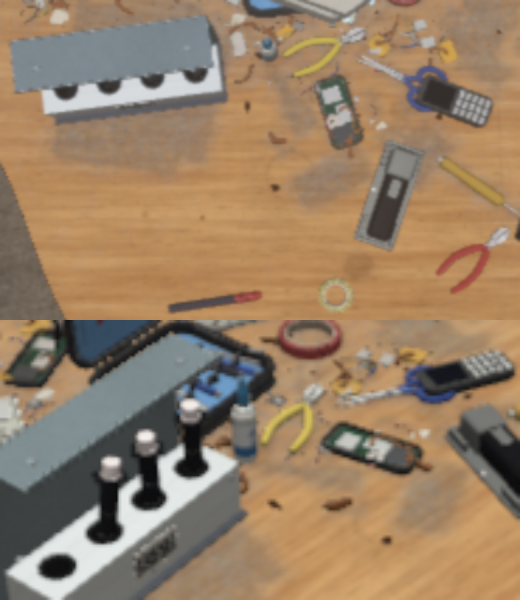

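Run:
```python
from fk import *
d=eyes.get_image("scene")
T=lambda p:p*[1,1,0]+133*Z
b=np.array([[231.5,246.1],[248.3,235.0]])-proj(d,[T(WELL[2]),T(WELL[3])]); print("bias C,B",b.round(1).tolist())
u=np.array([219.2,255.4])-b.mean(0)
for h in (133,136,140): # cap height if bottomed / 3 / 7 mm high
    p=ray(d,[u],h)[0]-WELL[1]; print(h,"cap offset x,y in rack",(p@RX).round(1),(p@RY).round(1))
im=d["image"].astype(int)
v0=proj(d,[WELL[k]+8*Z for k in(1,2,3)]).round(1); print(v0.tolist())
for k,(x,y) in zip((1,2,3),v0):
    for dy in (-8,-4,0):
        r=int(round(y+dy)); row=im[r,int(x)-12:int(x)+13].max(1); c=np.where(row<60)[0]; print(k,dy,(c.mean()+int(x)-12-x).round(1) if len(c) else None,len(c))
```

```text
bias C,B [[0.7, -1.2], [1.9, -1.3]]
133 cap offset x,y in rack -0.6 -11.7
136 cap offset x,y in rack -3.4 -9.1
140 cap offset x,y in rack -7.1 -5.7
[[216.6, 277.9], [232.5, 266.2], [247.6, 254.9]]
1 -8 3.3 7
1 -4 1.4 5
1 0 0.4 9
2 -8 0.0 11
2 -4 -3.2 8
2 0 -2.4 10
3 -8 0.4 7
3 -4 -3.7 8
3 0 -1.5 9
```

```bash
python3 -c "
from cell import finish_job
print(finish_job())"
```

```text
the job is handed in; nothing more can be done
None
```

The job is handed in. All three syringes on the bench are in the rack, the label was scanned, and the reader is back in its rest. The clock stood at 52.5 s when I moved clear, out of 192 s.

**Syringes:** They are in wells 1, 2 and 3, tip down, each fed in at about 20° and straightened under the shade. No fourth syringe was in view.
- In the final scene view all three white tail caps are where fully seated syringes should be. The two in wells 2 and 3 fit to about 1 px, and served as the reference for the third.
- The syringe in well 1 leans about 5–6° along the row. Its cap position fits a syringe resting on the floor of the well within the bore's slack, but one view cannot separate a lean from sitting a few mm high. I did not press it down or look from another side.
- Syringe positions in the grip, as seen by camera, differed from my tool-pose estimate by up to about 8 mm. I partly corrected for this. No contact forces showed during insertion.

**Reader:** From the tool pose, the window was held about 90 mm from the label, 0.5 mm off sideways, 4 mm high and 0.3° off square, still for about 1.5 s. It went back within 1 mm of where I picked it up, and its handle is within 1 px of its first position in the top view.

**Other things:** In the last pictures the bystanders near the work appear where they were, and the arm was clear of everything. I saw no sign of a knocked syringe or a slack grip during the run.

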